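# Weigh a parcel on the store's two-pan scale

## Task

Find the parcel's weight on the two-pan scale: roll the tambour cover of the weight case up and back until it is fully open, take out weights and set them gently, upright, on the empty pan until the beam is level, that is until the pointer stands between the two black studs of the dial plate. Use any combination of the three weights that does it; weights not needed belong in the case. Leave the parcel where it is on its pan and do not disturb the things lying round about.

Things in the scene. Friction and masses are not known exactly. Their poses are not given: they have to be found in the camera images.
- case: Fixed roll-top weight case of light wood, a half cylinder lying along its y, 302 mm deep (x), 324 mm long (y), 186 mm high. Origin: centre of its underside, on the table; x points to its back, y along it. Inner floor 8 mm up. A 22 mm high lip runs along the front at x -150 to -142 mm; the back half is a fixed shell. End cheeks: half discs, 151 mm radius, 150 to 162 mm either side in y.
- case_row (a point): Point on the case's inner floor, 90 mm in front of the case's origin: middle of the row of weights. They start in the front half of the case at y -80, 0 and 80 mm from here, in any order.
- cover_axis (a point): Hinge axis of the cover, which runs along the case's y, 20 mm above the case's origin.
- cover (a joint): Turn of the curved slatted cover about cover_axis (rad): 0 closed, 1.31 fully open (end stop); starts at 0.05 to 0.3. Opening carries front edge and handle up and back (to the case's +x) in a circle. Slats lie 154 to 162 mm from the axis. Fully open, the front edge stands 75 degrees up from the front. Friction holds it where it is left; 3 to 6 N at the handle moves it.
- cover_handle (a point): Middle of the handle, a round steel bar 12 mm thick, 120 mm long along the case's y, 202 mm from cover_axis, with a 34 mm free gap between bar and slats and a 10 mm post to the slats at each end. At joint value q it stands 0.209 + q rad above the level, seen from the axis towards the case's front.
- weight_large: Large dark iron bar weight, 800 g: block 90 x 44 x 28 mm (x, y, z) with an upright grip rib on top, 45 mm long (x), 12 mm thick (y), reaching 59 mm above the underside. Origin: centre of the underside; it stands with its x along the case's x (front to back).
- weight_medium: Medium dark iron bar weight, 400 g: block 75 x 36 x 21 mm (x, y, z), the same 45 x 12 mm rib, reaching 52 mm above the underside. Origin: centre of the underside.
- weight_small: Small dark iron bar weight, 200 g: block 62 x 26 x 17 mm (x, y, z), the same 45 x 12 mm rib, reaching 48 mm above the underside. Origin: centre of the underside.
- balance: Fixed two-pan scale. Grey base 130 (x) x 400 (y) x 30 mm, a pillar in the middle, above it an upright white dial plate 100 mm wide (y), 220 mm high over the table; at its top two black studs 17 mm apart (to 231 mm) with the pointer tip between them when level. Beam along y, pivot 90 mm above the origin (centre of the underside, on the table). Parcel's pan at +y, empty pan at -y.
- beam (a joint): Tilt of the beam (rad): 0 level, positive with the parcel's side down; stops at -0.15 and 0.15. Between the stops it settles at about 0.35 rad per kg of difference between the loads, wherever on a pan they stand. Starts on the stop at 0.15. The pointer stands between the studs within about 0.045 rad of level.
- pan_weights: The pan for the weights, aluminium tray 140 mm (x) by 180 mm (y) with a rim 5 mm high; it stays level and rides up and down up to 24 mm as the beam tilts. Its axes are those of the balance. Origin: the hinge on the beam, 160 mm from the pivot, 37 mm below the pan's floor.
- pan_weights_floor (a point): Centre of the upper face of the floor of the pan for the weights.
- pan_parcel_floor (a point): Centre of the upper face of the floor of the parcel's pan, a tray like the other.
- parcel: Loose cardboard parcel 120 x 130 x 100 mm with a strip of paper tape, standing on its pan; between 0.96 and 1.3 kg, unknown. Origin: centre of its underside.
- tape_roll: Bystander: cardboard-coloured tape roll lying flat, 100 mm across, 48 mm high. Origin: centre of the underside.
- mailing_tube: Bystander: square cardboard mailing tube 50 x 220 x 50 mm lying along its y. Origin: centre of the underside.
- crate: Bystander: open grey crate 100 x 160 x 70 mm. Origin: centre of the underside.
Things that resemble listed ones, but are neither listed nor needed, are in the scene too. What is shaped like the parcel but orange is not meant.

How it is judged (in metres and radians):
On the way:
1. the cover of the weight case is rolled fully open (value of joint cover above 1.15 rad), for 0.2 s.
At the end, for the whole second after the job is handed in: Beam at rest within 0.05 rad of level (pointer between the studs); each weight upright (0.2 rad), at rest, on the weights' pan or in the case; cover open (1.15 rad or more); parcel upright on its pan, within 30 mm of its centre in x and y (value of joint beam between -0.05 and 0.05 rad and velocity of joint beam between -0.03 and 0.03 rad/s and ((x of weight_large in the frame of pan_weights_floor between -0.07 and 0.07 m and y of weight_large in the frame of pan_weights_floor between -0.09 and 0.09 m and z of weight_large in the frame of pan_weights_floor between -0.01 and 0.05 m and contact force between weight_large and pan_weights above 0.3 N) or (x of weight_large in the frame of case between -0.16 and 0.06 m and y of weight_large in the frame of case between -0.15 and 0.15 m and z of weight_large in the frame of case between -0.01 and 0.06 m)) and ((x of weight_medium in the frame of pan_weights_floor between -0.07 and 0.07 m and y of weight_medium in the frame of pan_weights_floor between -0.09 and 0.09 m and z of weight_medium in the frame of pan_weights_floor between -0.01 and 0.05 m and contact force between weight_medium and pan_weights above 0.3 N) or (x of weight_medium in the frame of case between -0.16 and 0.06 m and y of weight_medium in the frame of case between -0.15 and 0.15 m and z of weight_medium in the frame of case between -0.01 and 0.06 m)) and ((x of weight_small in the frame of pan_weights_floor between -0.07 and 0.07 m and y of weight_small in the frame of pan_weights_floor between -0.09 and 0.09 m and z of weight_small in the frame of pan_weights_floor between -0.01 and 0.05 m and contact force between weight_small and pan_weights above 0.3 N) or (x of weight_small in the frame of case between -0.16 and 0.06 m and y of weight_small in the frame of case between -0.15 and 0.15 m and z of weight_small in the frame of case between -0.01 and 0.06 m)) and angle between each of weight_large, weight_medium, weight_small, parcel's own z axis and vertical below 0.2 rad and value of joint cover above 1.15 rad and not (x of parcel in the frame of pan_parcel_floor above 0.03 m or x of parcel in the frame of pan_parcel_floor below -0.03 m or y of parcel in the frame of pan_parcel_floor above 0.03 m or y of parcel in the frame of pan_parcel_floor below -0.03 m) and linear speed of each of weight_large, weight_medium, weight_small below 0.02 m/s); the robot touches nothing.
It fails at once if the parcel is shifted off its place (more than 30 mm from the centre of its pan in x or y) (x of parcel in the frame of pan_parcel_floor above 0.03 m or x of parcel in the frame of pan_parcel_floor below -0.03 m or y of parcel in the frame of pan_parcel_floor above 0.03 m or y of parcel in the frame of pan_parcel_floor below -0.03 m).
It fails at once if a bystander (tape roll, mailing tube, crate) is moved more than 30 mm (distance of any of tape_roll, mailing_tube, crate from where it was at the start of the episode above 0.03 m).
It fails at once if a weight is dropped or banged on a pan (more than 60 N) (contact force between any of weight_large, weight_medium, weight_small and pan_weights above 60 N).
It also fails if it takes over 64 s, if anything falls off the work surface, if the arm or the gripper's body presses on something with over 40 N, if the wrist force passes 120 N, or if a joint passes its speed limit or range.

## Robot

A 6-joint arm with a two-finger parallel gripper is mounted at the origin on the work surface. World frame = base frame: x ahead of the robot, y to its left, z up, the work surface at z = 0. Lengths are in mm, angles in rad, forces in N, time in s.
With the tool pointing down it reaches from about 350 to 775 mm from the base axis. Payload 7.3 kg.
Tool frame: the origin (TCP) lies between the finger pads; the fingertips stand 22 mm ahead of it and the grasp point (between the pads) lies 3 mm ahead of it (nose_length is the distance from the TCP to the fingertips, in mm); z points along the fingers, y is the direction in which the jaws open and shut (so a half turn about z gives the same grasp; the last joint's range is limited). The gripper opens to 92 mm and grips with 3 to 60 N. Pads are 19 mm wide; open, the fingers measure 130 mm over their backs; the gripper's body (75 mm by 190 mm) begins 47 mm behind the grasp point.
Start: joints at [-1.367, 0.342, 1.524, -0, 1.275, -0.146], TCP at [179.945, -493.216, 248.741] pointing down, gripper open.
Joint ranges: [-2.53, 2.53], [-0.77, 2.02], [0.04, 2.7], [-1, 4.14], [0.28, 2.66], [-3.11, 3.11]. Speed limits (rad/s): [2.57, 2.57, 3.14, 3.14, 3.14, 3.14].

## Interface

Orientations are given as [roll, pitch, yaw] about the fixed x, y, z axes, in that order (R = Rz(yaw) Ry(pitch) Rx(roll)).
In Python, from plant import get_obs, capture, close_job, nose_length gives the robot as it stands.
- The arm moves only by the tool step_arm, never from a script. Its argument "increments" is text: rows parted by semicolons, each of 7 numbers parted by spaces: the turn, a rotation vector about the tool's x, y, z in rad, then the shift along the tool's x, y, z in mm, then the opening, from -1 (shut) to 1 (fully open). A call has 1 to 20 rows; each row is the pose to reach, as a shift and turn from the pose commanded when the call began, along the tool's axes at that moment; what a row does not reach only later rows make up. A row lasts 1/8 s, in which the tool goes at most 62.5 mm and 10.7 degrees, less where a joint would pass 70% of its speed; a pose out of reach is approached as far as the arm can. A call with a gripper value outside its range is refused whole. The fingers move at their own pace and stop on an object; the grip force is fixed at half the most. Time passes only in rows, so rows that repeat a pose let the fingers close. It gives the time, the measured TCP pose, the force and the opening at its end, in the units of the state.
- get_obs(): the state, without advancing time (a new reading comes with each control period).
- capture(name): name is "side" or "top"; returns a dict with "frame" (384x512x3 uint8, red, green, blue), "K" (3x3 intrinsics, pixels), "extrinsics" (4x4, takes a point from world to camera coordinates). Camera axes: x right, y down, z forward; pixel columns grow to the right and rows downward; lengths in mm; the calibration is good to about 2 mm. A picture is of the moment at which its call begins. There is no depth.
- close_job(): hands the job in, once; it reports no verdict.
The state is a dict: "time": time; "joint_positions": joint angles; "dq": joint speeds; "tau": joint torques, N m; "tool_pos": TCP position; "tcp_rot": TCP orientation; "contact_force": force on the tool from outside, world axes, zero at the start; "moment": the same for the moment, N m; "grip_width": finger opening in mm.
Only numpy, scipy, OpenCV 4.12 (cv2) and the standard library are available. Lean on these libraries where they do the work, as an engineer would, in place of code of your own. Each camera call takes 0.05 s, during which the arm holds its last target.

## Working session

There is one attempt and no reset: what is moved stays moved. The work goes in short steps, Python scripts to look and compute and a tool call to move; the robot and the scene stay as the last step left them, time stands still between calls to the robot, and variables do not carry over. Pictures are saved under pics/ and viewed, and the job is handed in when it is done.

Besides the shell and the picture viewer there is one more tool, called as a command line: name --argument value ..., lists and objects as JSON in quotes. step_arm: Moves the arm, as the interface text tells. Its arguments: {"type":"object","properties":{"increments":{"type":"string"}},"required":["increments"]}

```bash
ls; mkdir -p pics
python3 - <<'E'
from plant import get_obs, capture, nose_length
import cv2, numpy as np
print(get_obs(), nose_length)
for n in ["side","top"]:
    c=capture(n); print(n,c["K"].tolist(),np.round(c["extrinsics"],4).tolist())
    cv2.imwrite(f"pics/{n}0.png",c["frame"][:,:,::-1])
    np.savez(f"pics/{n}0.npz",**c)
E
```

```text
pics
{'time': 0.0, 'joint_positions': array([-1.36700544e+00,  3.42734812e-01,  1.52500972e+00, -1.74376948e-05,
        1.27537153e+00, -1.46008772e-01]), 'dq': array([ 0.00057424,  0.00081067,  0.00096663,  0.00078899, -0.00052581,
       -0.00258826]), 'tau': array([-4.17937583e-03, -4.31251431e+01, -2.44222945e+01,  7.14008510e-02,
        5.59939002e-02, -9.72220278e-05]), 'tool_pos': array([ 179.86015608, -492.84294825,  248.04119948]), 'tcp_rot': array([-3.14008304e+00, -2.05143206e-04,  3.49804596e-01]), 'contact_force': array([0.54057872, 0.65720679, 0.08948548]), 'moment': array([-0.03672635,  0.00305685,  0.03137387]), 'grip_width': 91.80548296933553} 22.0
side [[388.28518345644744, 0.0, 257.40068168639925], [0.0, 388.28518345644744, 190.51419238251134], [0.0, 0.0, 1.0]] [[0.6194, 0.785, 0.0082, -383.8864], [0.7472, -0.5863, -0.3129, -340.3622], [-0.2408, 0.2, -0.9497, 1209.4442], [0.0, 0.0, 0.0, 1.0]]
top [[354.904888363217, 0.0, 255.46418434438664], [0.0, 354.904888363217, 189.95010980470119], [0.0, 0.0, 1.0]] [[0.0033, -1.0, -0.007, 30.6615], [-0.9937, -0.0025, -0.1125, 559.0319], [0.1125, 0.0073, -0.9936, 963.1222], [0.0, 0.0, 0.0, 1.0]]
```

View pics/side0.png

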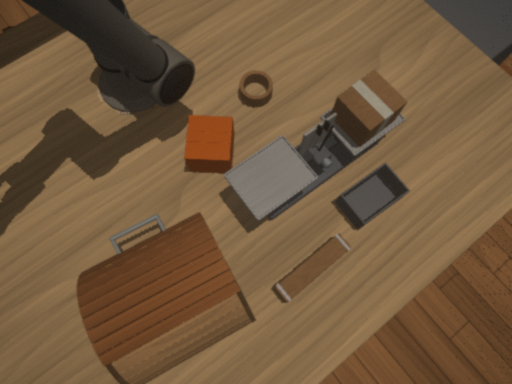

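View pics/top0.png

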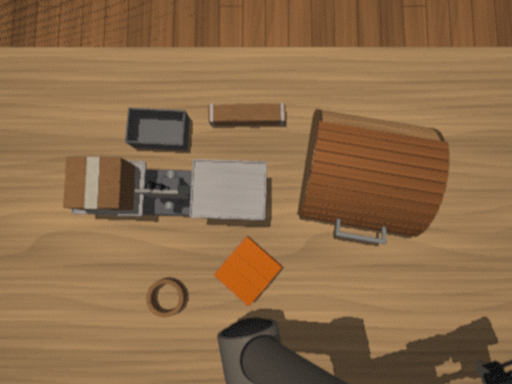

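Top view: case at right (about 375,170), handle bar about (360,238), empty pan about (229,190), parcel at (98,183). I'll zoom in for corner pixels.

Run:
```python
import cv2
def z(n,x0,y0,x1,y1,f,o):
    im=cv2.imread(f"pics/{n}0.png")[y0:y1,x0:x1]
    im=cv2.resize(im,None,fx=f,fy=f,interpolation=cv2.INTER_CUBIC)
    for x in range((x0//10+1)*10,x1,10):
        cv2.line(im,((x-x0)*f,0),((x-x0)*f,4 if x%50 else 12),(0,255,255),1)
        if x%20==0: cv2.putText(im,str(x),((x-x0)*f-10,20),0,0.35,(0,255,255),1)
    for y in range((y0//10+1)*10,y1,10):
        cv2.line(im,(0,(y-y0)*f),(5,(y-y0)*f),(0,255,255),1)
        if y%20==0: cv2.putText(im,str(y),(6,(y-y0)*f+4),0,0.35,(0,255,255),1)
    cv2.imwrite(f"pics/{o}.png",im)
z("top",295,100,455,250,5,"zt_case"); z("top",60,145,275,230,3,"zt_bal")
z("side",70,205,260,384,4-1,"zs_case"); z("side",220,65,415,225,4,"zs_bal")
```

```text
(no output)
```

View pics/zt_case.png

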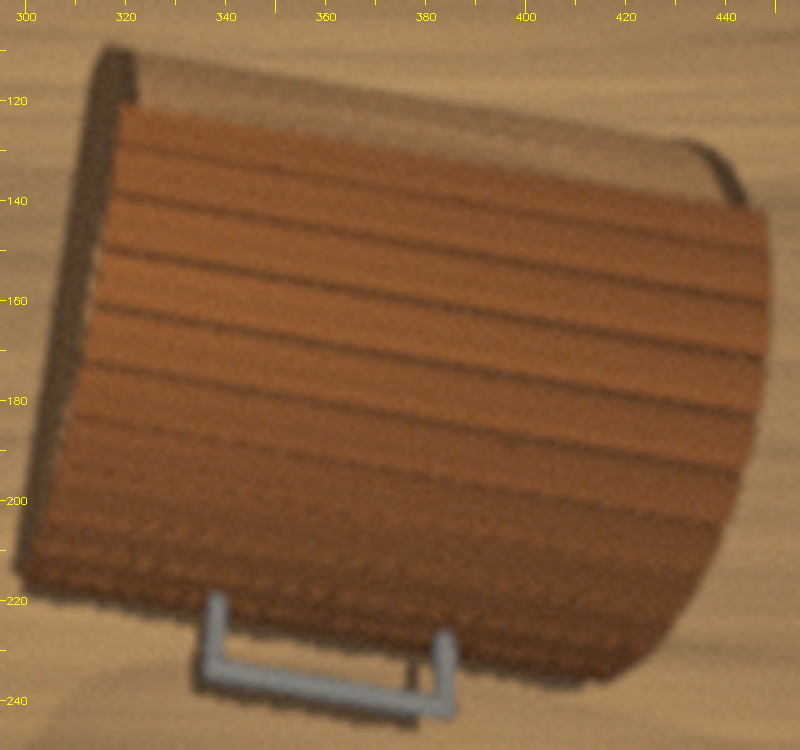

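View pics/zs_case.png

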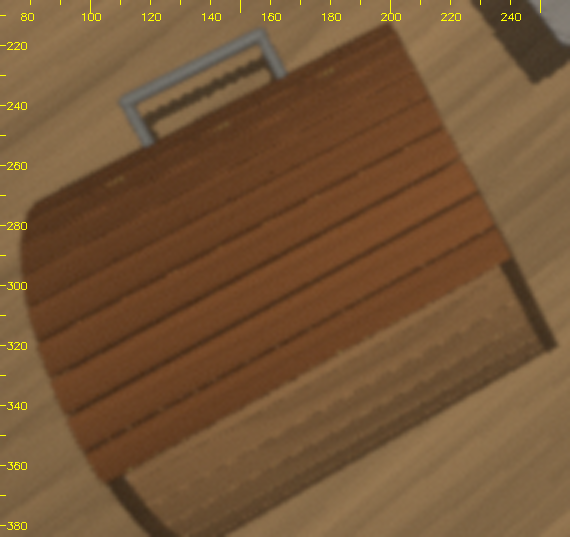

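View pics/zs_bal.png

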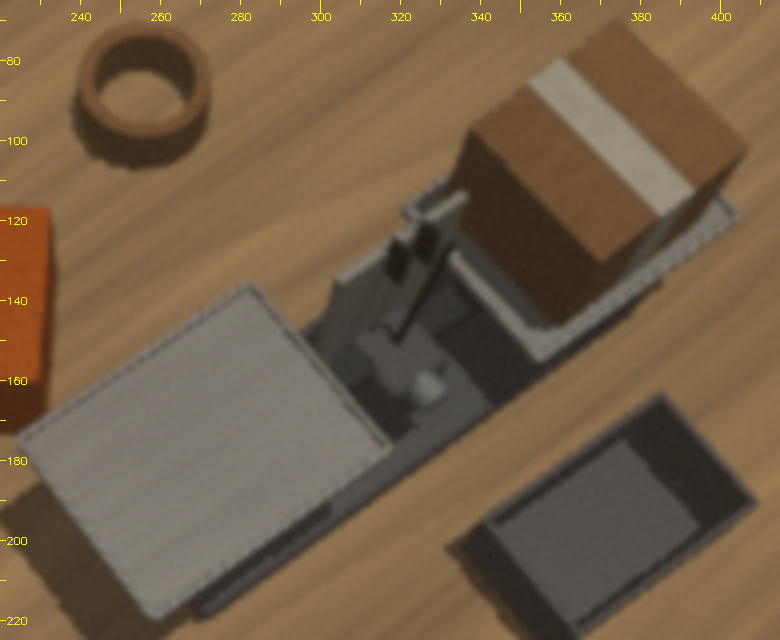

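View pics/zt_bal.png

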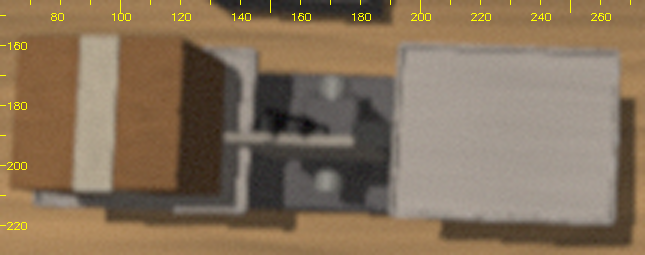

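Zooms show: handle bar ends at top (338,234)/(384,241) and side (157,216.5)/(112.5,239); empty pan corners clearly visible in both; pointer right of the studs (beam on stop). Now I'll triangulate.

```bash
cat > h.py <<'E'
import numpy as np, cv2
C={n:dict(np.load(f"pics/{n}0.npz")) for n in("side","top")}
P={n:C[n]["K"]@C[n]["extrinsics"][:3] for n in C}
def tri(s,t):
    X=cv2.triangulatePoints(P["side"],P["top"],np.float64(s).reshape(2,1),np.float64(t).reshape(2,1))[:,0]; X=X[:3]/X[3]
    e=[np.linalg.norm(proj(n,X)-p) for n,p in(("side",s),("top",t))]
    return X,max(e)
def proj(n,X):
    p=P[n]@np.append(X,1); return p[:2]/p[2]
def ray(n,p,z):
    R=C[n]["extrinsics"][:3,:3];t=C[n]["extrinsics"][:3,3]
    o=-R.T@t; d=R.T@np.linalg.inv(C[n]["K"])@np.array([p[0],p[1],1.]); return o+d*(z-o[2])/d[2]
E
python3 - <<'E'
from h import *
np.set_printoptions(suppress=True,precision=1)
for k,s,t in [("h+y",(157,216.5),(338,233.5)),("h-y",(112.5,239),(384,241)),
 ("slat back +y",(239,290.5),(319,121.5)),("pan ++",(318,177.5),(194,160)),("pan -+",(282.5,136),(190.7,217)),("pan +-",(258.8,220),(266,161.7)),("pan --",(225,174.5),(264,219.7)),
 ("cheek back +y",(254.5,320.5),(317,110))]:
    print(k,*tri(s,t))
print(ray("top",(298.5,215),0), ray("side",(254.5,320.5),0),ray("side",(136,384),0))
print("orange top corners",[ray("top",p,100)for p in((249,237),(283,267),(249,304),(214,272))])
print("orange tri",tri((186,160),(283,267)),tri((232,118),(214,272)))
E
```

```text
h+y [ 439.3 -181.8   92.4] 0.21521110379853997
h-y [ 420.4 -299.5   94.8] 0.07557086040406652
slat back +y [ 716.9 -128.6  155.7] 0.6963108089768737
pan ++ [621.2 186.3 148.1] 0.43784210797127987
pan -+ [478.8 191.3 143.7] 0.13802824235622455
pan +- [616.3   5.4 150.6] 0.010958812481483211
pan -- [473.   11.2 146.5] 0.4385424426636086
cheek back +y [ 787.8 -142.2   39.6] 0.0424075462948245
[490.6 -91.1   0. ] [ 788.  -142.2    0. ] [ 724.7 -458.5    0. ]
orange top corners [array([429.4,  48. , 100. ]), array([354. , -38.9, 100. ]), array([262.2,  47.1, 100. ]), array([340.8, 136.6, 100. ])]
orange tri (array([354.1, -37.1,  86.2]), np.float64(1.241368919102581)) (array([340.5, 133.8, 105.2]), np.float64(0.9227923602847977))
```

Pan rim triangulates to about 147 mm, while the text's geometry gives 156 mm. I'll check for height bias using sub-pixel quad fits and the crate's top (70 mm).

```bash
cat >> h.py <<'E'
def quad(mask,seed):
    n,l=cv2.connectedComponents(mask.astype(np.uint8)); m=(l==l[seed[1],seed[0]]).astype(np.uint8)
    c=max(cv2.findContours(m,0,cv2.CHAIN_APPROX_NONE)[0],key=cv2.contourArea)
    h=cv2.convexHull(c); 
    for e in np.linspace(.01,.1,40):
        q=cv2.approxPolyDP(h,e*cv2.arcLength(h,True),True)[:,0].astype(float)
        if len(q)==4: break
    pts=c[:,0].astype(float); L=[]
    for i in range(4):
        a,b=q[i],q[(i+1)%4]; d=(b-a)/np.linalg.norm(b-a); r=pts-a; s=r@d; n_=r@np.array([-d[1],d[0]])
        k=(abs(n_)<2.5)&(s>.1*np.linalg.norm(b-a))&(s<.9*np.linalg.norm(b-a))
        v=cv2.fitLine(pts[k].astype(np.float32),cv2.DIST_HUBER,0,.01,.01).ravel(); L.append(np.cross([v[2],v[3],1],[v[2]+v[0],v[3]+v[1],1]))
    o=[]
    for i in range(4):
        x=np.cross(L[i-1],L[i]); o.append(x[:2]/x[2])
    return np.array(o), m
E
python3 - <<'E'
from h import *
np.set_printoptions(suppress=True,precision=1)
for n,seed in(("side",(270,180)),("top",(230,190))):
    f=C[n]["frame"].astype(int); m=(f.min(2)>85)&(f.max(2)-f.min(2)<45)
    print(n,f[seed[1],seed[0]]); q,mm=quad(m,seed); print(q,mm.sum())
    im=cv2.imread(f"pics/{n}0.png"); im[mm>0]=(0,0,255); cv2.imwrite(f"pics/m_{n}.png",im)
im=cv2.imread("pics/top0.png")[95:160,115:200]; cv2.imwrite("pics/zt_crate.png",cv2.resize(im,None,fx=8,fy=8,interpolation=cv2.INTER_CUBIC))
a=[]
for n in P:
    R=C[n]["extrinsics"][:3,:3]; print(n,-R.T@C[n]["extrinsics"][:3,3])
E
```

```text
side [125 121 113]
[[282.2 134. ]
 [317.5 177.3]
 [257.8 219.4]
 [223.4 173.9]] 4131
top [165 155 146]
[[178.9 171.2]
 [266.4 158.6]
 [264.5 219.4]
 [188.9 216.7]] 4615
side [ 783.4 -140.  1045.3]
top [ 447.1   25.  1020.1]
```

View pics/zt_crate.png

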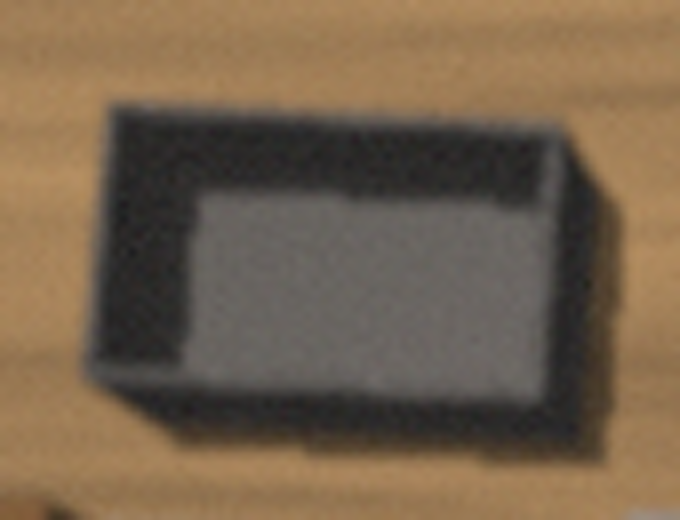

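View pics/m_side.png

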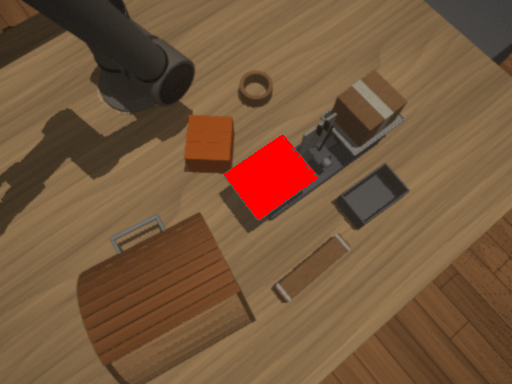

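Run:
```python
from h import *
np.set_printoptions(suppress=True,precision=1)
print("crate (expect z70)")
for s,t in [((409,190.3),(128.7,108.2)),((341,194.2),(182.8,144)),((384.8,163.5),(126.2,141.6)),((363.5,223.5),(185,110.7))]: print(*tri(s,t))
# tape-roll ring top outer: ellipse centres
print("tape",*tri(((78+211)/8+220-.4,(22+138)/8+65-.4),(165.5,297)))
f=C["top"]["frame"].astype(int); m=(f.min(2)>125)&(f.max(2)-f.min(2)<45); q,mm=quad(m,(230,190)); print(q)
```

```text
crate (expect z70)
[784.2 386.6  62.8] 0.2048640524996665
[680.5 231.5  72. ] 0.19653711363247126
[688.5 389.   63.8] 0.19211191553839194
[775.6 227.5  66.2] 0.44487594518592416
tape [269.3 270.1  51.6] 0.1665536550943761
[[194.2 160.1]
 [265.2 164.6]
 [263.2 218.4]
 [191.5 215.5]]
```

Heights triangulate to within about ±5 mm, which is the sensitivity I expect from this baseline. Handle mid is about (430,-241,96) and case yaw about -0.162. That puts the axis near (616,-271), with the cover at about 0.17 rad. I'll grip the bar with the tool tilted so that the body stays outside the cover, and work out the increments for that.

```bash
cat >> h.py <<'E'
from scipy.spatial.transform import Rotation as Ro
YAW=-0.162
ex=np.array([np.cos(YAW),np.sin(YAW),0]); ey=np.array([-np.sin(YAW),np.cos(YAW),0]); ez=np.array([0,0,1.])
def Rbar(phi,yaw=YAW):  # approach phi below level toward case +x, jaws in vertical plane; tool x = case y
    e=np.array([np.cos(yaw),np.sin(yaw),0]); a=np.cos(phi)*e-np.sin(phi)*ez; x=np.array([-e[1],e[0],0]); return np.c_[x,np.cross(a,x),a]
def Rrib(phi,yaw=YAW): # approach phi below level toward +x, jaws along case y
    e=np.array([np.cos(yaw),np.sin(yaw),0]); a=np.cos(phi)*e-np.sin(phi)*ez; y=np.array([e[1],-e[0],0]); return np.c_[np.cross(y,a),y,a]
def cur():
    from plant import get_obs
    o=get_obs(); return o,Ro.from_euler("xyz",o["tcp_rot"]).as_matrix(),o["tool_pos"]
def inc(R0,p0,R1,p1):
    return np.r_[Ro.from_matrix(R0.T@R1).as_rotvec(),R0.T@(np.asarray(p1)-p0)]
E
python3 - <<'E'
from h import *
np.set_printoptions(suppress=True,precision=3)
o,R0,p0=cur(); B=np.array([430,-241,96.])
R1=Rbar(.85); a=R1[:,2]
print(R1); print(inc(R0,p0,R1,B-90*a)); print(inc(R1,B-90*a,R1,B-8*a))
E
```

```text
[[ 0.161  0.741  0.651]
 [ 0.987 -0.121 -0.106]
 [ 0.     0.66  -0.751]]
[  -0.652    0.38    -1.011  269.509 -179.898   84.802]
[ 0.  0.  0.  0. -0. 82.]
```

step_arm --increments "-0.08 0.05 -0.13 34 -22 5 -0.2; -0.16 0.1 -0.25 67 -45 20 -0.2; -0.24 0.14 -0.38 101 -67 32 -0.2; -0.33 0.19 -0.51 135 -90 42 -0.2; -0.41 0.24 -0.63 168 -112 53 -0.2; -0.49 0.28 -0.76 202 -135 64 -0.2; -0.57 0.33 -0.88 236 -157 74 -0.2; -0.652 0.38 -1.011 269.5 -180 85 -0.2; -0.652 0.38 -1.011 269.5 -180 85 -0.2; -0.652 0.38 -1.011 269.5 -180 85 -0.2"

```text
time: 1.35
tool_pos: [371.1, -230.5, 162.8]
tcp_rot: [2.422, -0.002, 1.408]
contact_force: [0.1, -1.0, 0.9]
grip_width: 37.0
```

```bash
cat >> h.py <<'E'
def snap(name,tag,box=None,f=1):
    from plant import capture
    c=capture(name); im=c["frame"][:,:,::-1].copy(); np.savez(f"pics/{name}_{tag}.npz",**c)
    if box:
        x0,y0,x1,y1=box; im=cv2.resize(im[y0:y1,x0:x1],None,fx=f,fy=f,interpolation=cv2.INTER_CUBIC)
        for x in range((x0//20+1)*20,x1,20): cv2.putText(im,str(x),(int((x-x0+.5)*f)-8,10),0,0.35,(0,255,255),1)
        for y in range((y0//20+1)*20,y1,20): cv2.putText(im,str(y),(0,int((y-y0+.5)*f)+4),0,0.35,(0,255,255),1)
    cv2.imwrite(f"pics/{name}_{tag}.png",im); return c["frame"]
E
python3 - <<'E'
from h import *
snap("side","a",(60,120,260,300),4); snap("top","a",(250,150,450,330),4)
o,R,p=cur()
for n in P: print(n,proj(n,p),proj(n,p+82*R[:,2]), proj(n,p+19*R[:,2]))
E
```

```text
side [115.72640716 199.86721553] [132.52143915 225.4205619 ] [119.75939466 206.00333522]
top [366.58893747 262.65713292] [362.07188531 239.26167378] [365.47919518 256.9093732 ]
```

View pics/side_a.png

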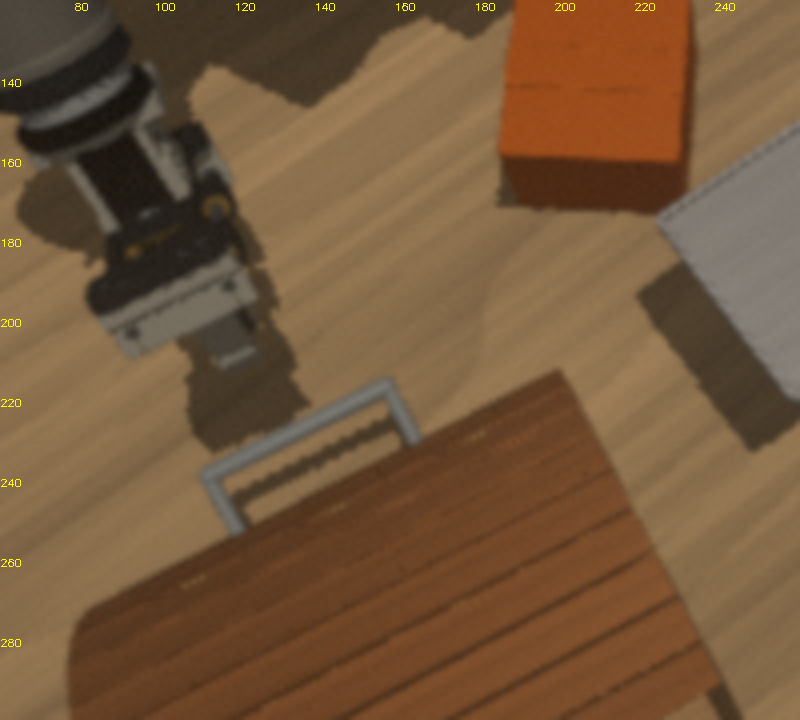

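View pics/top_a.png

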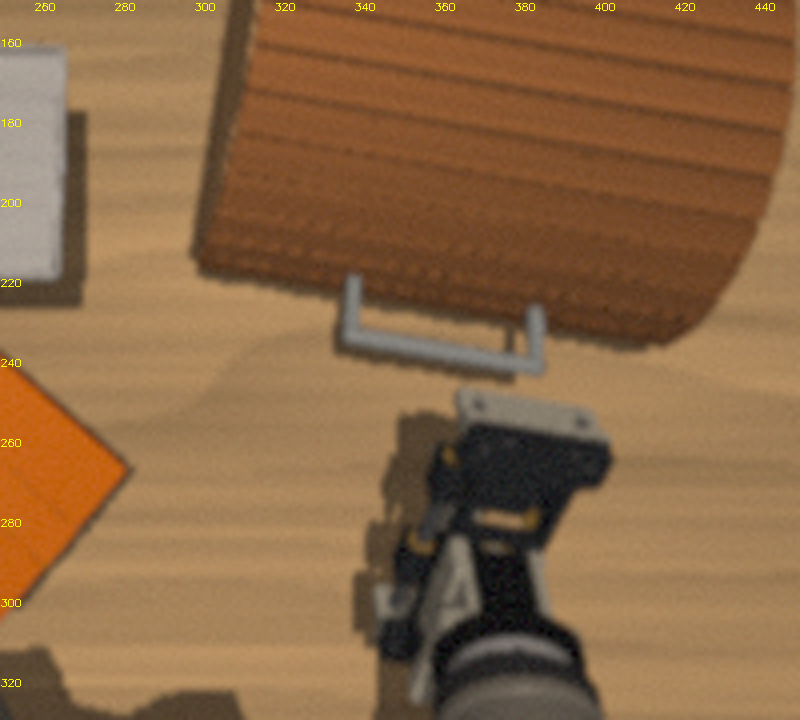

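The handle and the tilted gripper line up in both views: the predicted bar point lands on the bar at side (134,228) and top (361,237). I'll advance and close.

step_arm --increments "0 0 0 0 0 25 -0.2; 0 0 0 0 0 50 -0.2; 0 0 0 0 0 70 -0.2; 0 0 0 0 0 82 -0.2; 0 0 0 0 0 82 -0.2; 0 0 0 0 0 82 -1; 0 0 0 0 0 82 -1; 0 0 0 0 0 82 -1; 0 0 0 0 0 82 -1"

```text
time: 2.58
tool_pos: [423.8, -240.6, 101.8]
tcp_rot: [2.423, 0.002, 1.407]
contact_force: [-7.1, 0.3, 1.1]
grip_width: 11.1
```

Run:
```python
from h import *
snap("side","b",(60,120,260,300),4)
o,R,p=cur(); print(o)
```

```text
{'time': 2.625, 'joint_positions': array([-0.98098621,  0.39003789,  2.33941092,  1.80111042,  0.51478663,
       -2.51031201]), 'dq': array([-1.05931389e-03,  2.01450553e-03, -5.50672902e-04, -5.35624991e-05,
        8.72353793e-04, -3.51890285e-04]), 'tau': array([  1.77960634, -30.53981066, -11.42759889,   1.09578867,
         3.71636242,   0.05235373]), 'tool_pos': array([ 423.74550228, -240.60654686,  101.84259122]), 'tcp_rot': array([2.42263506e+00, 1.61717057e-03, 1.40680658e+00]), 'contact_force': array([-7.11929453, -0.88289305,  2.52927824]), 'moment': array([ 0.02280242,  1.00614747, -0.16513008]), 'grip_width': 10.71458684504138}
```

View pics/side_b.png

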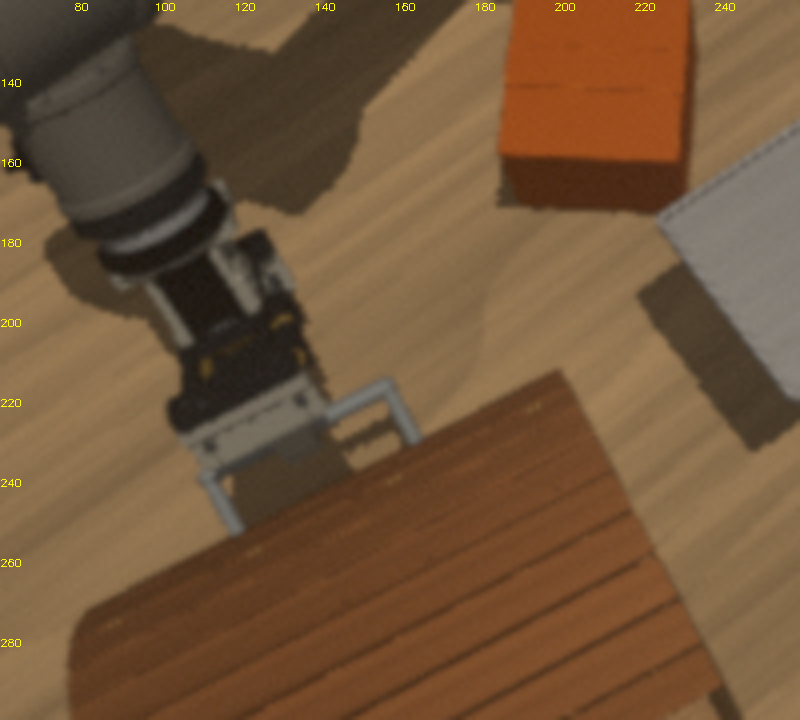

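The bar is gripped (width 11 mm). Next is the arc, with the tool tilting 0.4 rad more downward along the way.

```bash
cat > arc.py <<'E'
from h import *
import sys
np.set_printoptions(suppress=True,precision=3,linewidth=120)
d,th1,ph1,n=map(float,sys.argv[1:5]); n=int(n)
o,R0,p0=cur(); a0=R0[:,2]; ph0=-np.arcsin(a0[2]); B0=p0+d*a0
th0=np.arcsin((B0[2]-20)/202)
ax=B0+202*np.cos(th0)*ex; ax[2]=20; print("th0",th0,"q0",th0-.209,"phi0",ph0,"axis",ax,o["contact_force"])
for s in np.linspace(0,1,n+1)[1:]:
    th=th0+s*(th1-th0); ph=ph0+s*(ph1-ph0); B=ax-202*np.cos(th)*ex+202*np.sin(th)*ez
    R=Rbar(ph); print(np.round(inc(R0,p0,R,B-d*R[:,2]),2))
E
python3 arc.py 8 0.95 1.05 8
```

```text
th0 0.38478481176100154 q0 0.17578481176100155 phi0 0.851837236423131 axis [ 613.72  -271.675   20.   ] [-7.119 -0.883  2.529]
[ 0.02  0.   -0.   -0.03 13.16 -5.97]
[  0.05   0.    -0.    -0.04  26.7  -11.  ]
[  0.07   0.    -0.    -0.04  40.57 -15.08]
[  0.1    0.    -0.    -0.04  54.7  -18.17]
[  0.12   0.    -0.    -0.04  69.   -20.27]
[  0.15   0.    -0.    -0.04  83.42 -21.36]
[  0.17   0.    -0.    -0.03  97.89 -21.44]
[  0.2    0.    -0.    -0.02 112.32 -20.51]
```

step_arm --increments "0.02 0 0 0 7 -3 -1; 0.03 0 0 0 13 -6 -1; 0.05 0 0 0 27 -11 -1; 0.07 0 0 0 41 -15 -1; 0.1 0 0 0 55 -18 -1; 0.12 0 0 0 69 -20 -1; 0.15 0 0 0 83 -21 -1; 0.17 0 0 0 98 -21.5 -1; 0.2 0 0 0 112 -20.5 -1"

```text
time: 3.75
tool_pos: [493.6, -252.5, 191.5]
tcp_rot: [2.623, 0.002, 1.407]
contact_force: [-1.0, -2.4, -5.6]
grip_width: 11.1
```

```bash
python3 arc.py 8 1.49 1.25 8; python3 -c "
from h import *
o,R,p=cur(); print(o['joint_positions'],o['grip_width'],p)
snap('side','c',(60,120,260,300),4)"
```

```text
th0 0.9520219023028447 q0 0.7430219023028447 phi0 1.0520468848127305 axis [ 613.154 -272.062   20.   ] [-1.049 -2.35  -5.585]
[ 0.02  0.   -0.   -0.02 13.75 -0.9 ]
[ 0.05  0.   -0.   -0.02 27.53 -0.88]
[ 0.07  0.   -0.   -0.01 41.28  0.06]
[ 0.1   0.   -0.    0.   54.93  1.91]
[ 0.12  0.   -0.    0.01 68.43  4.66]
[ 0.15  0.   -0.    0.03 81.72  8.31]
[ 0.17  0.   -0.    0.05 94.73 12.83]
[  0.2    0.    -0.     0.07 107.41  18.21]
[-0.76312731  0.2638252   1.94325233  0.5488453   0.56190414 -1.01392026] 11.140728526217352 [ 493.61003439 -252.50032043  191.49468846]
```

View pics/side_c.png

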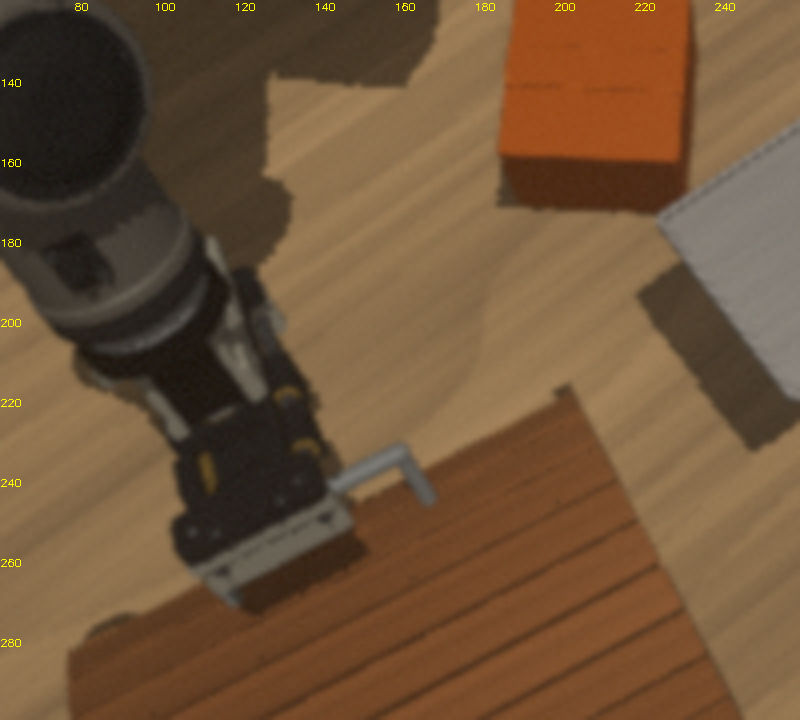

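The cover is following the grip: q is about 0.74, the fitted axis hasn't moved and the force is low. Continuing to about 1.28.

step_arm --increments "0.02 0 0 0 14 -1 -1; 0.05 0 0 0 27.5 -1 -1; 0.07 0 0 0 41 0 -1; 0.1 0 0 0 55 2 -1; 0.12 0 0 0 68.5 4.5 -1; 0.15 0 0 0 82 8 -1; 0.17 0 0 0 95 13 -1; 0.2 0 0 0 107.5 18 -1; 0.2 0 0 0 108 18 -1; 0.2 0 0 0 108 18 -1"

```text
time: 5.05
tool_pos: [595.7, -269.7, 229.4]
tcp_rot: [2.819, 0.003, 1.408]
contact_force: [1.9, -6.1, -3.6]
grip_width: 11.1
```

```bash
python3 arc.py 8 1.5 1.3 1; python3 -c "
from h import *
o,R,p=cur(); print(o['joint_positions'],o['grip_width'],p)
snap('side','d',(60,120,260,384),3)"
```

```text
th0 1.5234428236973823 q0 1.3144428236973822 phi0 1.248120502333205 axis [ 607.68  -271.632   20.   ] [ 1.886 -6.075 -3.611]
[ 0.05  0.    0.   -0.02 -4.16 -1.22]
[-0.60299086  0.44094409  1.4701172   0.16503818  0.94231239 -0.51843618] 11.113372828708686 [ 595.74347034 -269.65892559  229.3606869 ]
```

View pics/side_d.png

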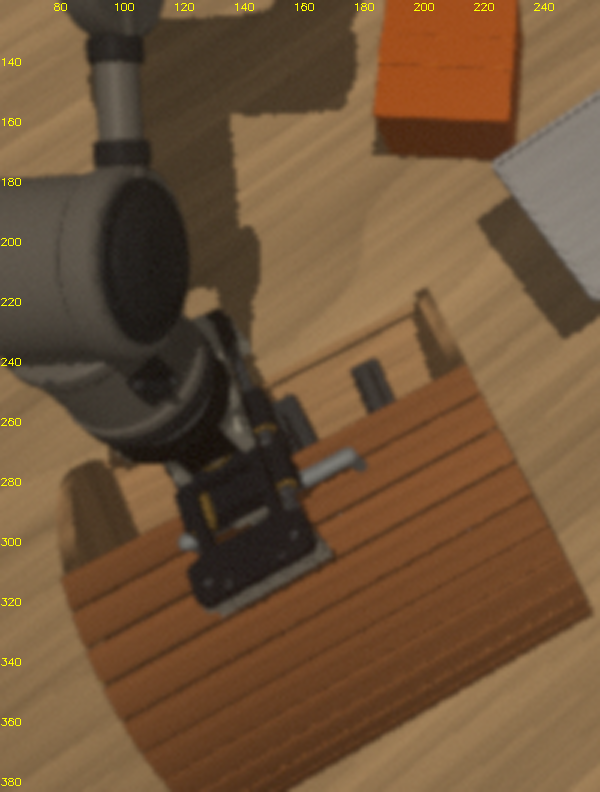

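The cover is now open, with q about 1.28 against the 1.31 stop. The front lip and weights are visible. I'll release, back off and get out of the cameras' way.

step_arm --increments "0 0 0 0 0 0 -0.3; 0 0 0 0 0 0 -0.3; 0 0 0 0 0 -25 -0.3; 0 0 0 0 0 -60 -0.3; 0 0 0 0 -15 -90 -0.3; 0 0 0 0 -60 -105 -0.3"

```text
time: 5.85
tool_pos: [507.4, -253.8, 312.4]
tcp_rot: [2.816, 0.003, 1.41]
contact_force: [-0.8, -1.0, 0.6]
grip_width: 32.2
```

```bash
python3 -c "
from h import *
np.set_printoptions(suppress=True,precision=3)
o,R,p=cur(); print(o['joint_positions'],o['grip_width'],p,o['contact_force'])
print(inc(R,p,Rrib(1.0),[270,-420,300]))"
```

```text
[-0.682  0.218  1.561  0.178  1.083 -0.583] 32.207718918546064 [ 507.396 -253.822  312.386] [-0.778 -0.978  0.648]
[  -0.191    0.194    1.564 -202.045 -200.938  -54.103]
```

step_arm --increments "-0.02 0.02 0.17 -22 -22 -6 -0.2; -0.04 0.04 0.34 -45 -45 -12 -0.2; -0.06 0.06 0.52 -67 -67 -18 -0.2; -0.08 0.08 0.69 -90 -90 -24 -0.2; -0.11 0.11 0.87 -112 -112 -30 -0.2; -0.13 0.13 1.04 -135 -134 -36 -0.2; -0.15 0.15 1.21 -157 -156 -42 -0.2; -0.17 0.17 1.39 -180 -179 -48 -0.2; -0.19 0.19 1.56 -202 -201 -54 -0.2; -0.19 0.19 1.56 -202 -201 -54 -0.2"

```text
time: 7.1
tool_pos: [267.9, -420.2, 298.2]
tcp_rot: [3.139, -0.564, -0.162]
contact_force: [0.5, 1.3, 0.1]
grip_width: 36.9
```

```bash
python3 -c "
from h import *
o,R,p=cur(); print(o['joint_positions'],o['grip_width'],p,o['contact_force'])
snap('side','e',(60,190,260,384),4); snap('top','e',(290,100,450,250),5)"
```

```text
[-1.48160843  0.12516469  1.80386112  0.60691561  1.13402483  0.01071747] 36.92258158691955 [ 267.90763306 -420.22975213  298.20088564] [0.51221357 1.30894678 0.13746982]
```

View pics/side_e.png

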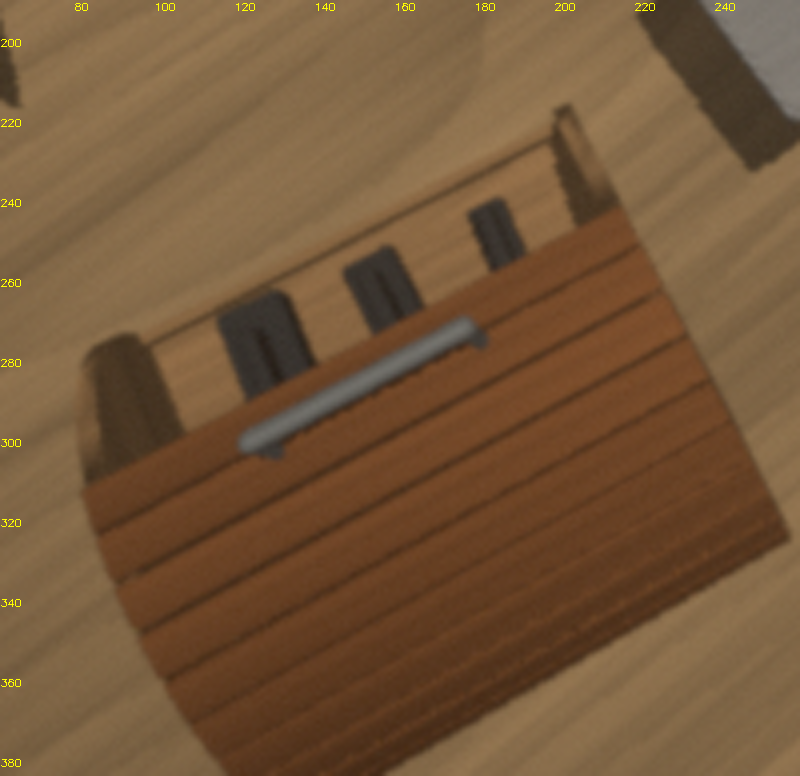

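View pics/top_e.png

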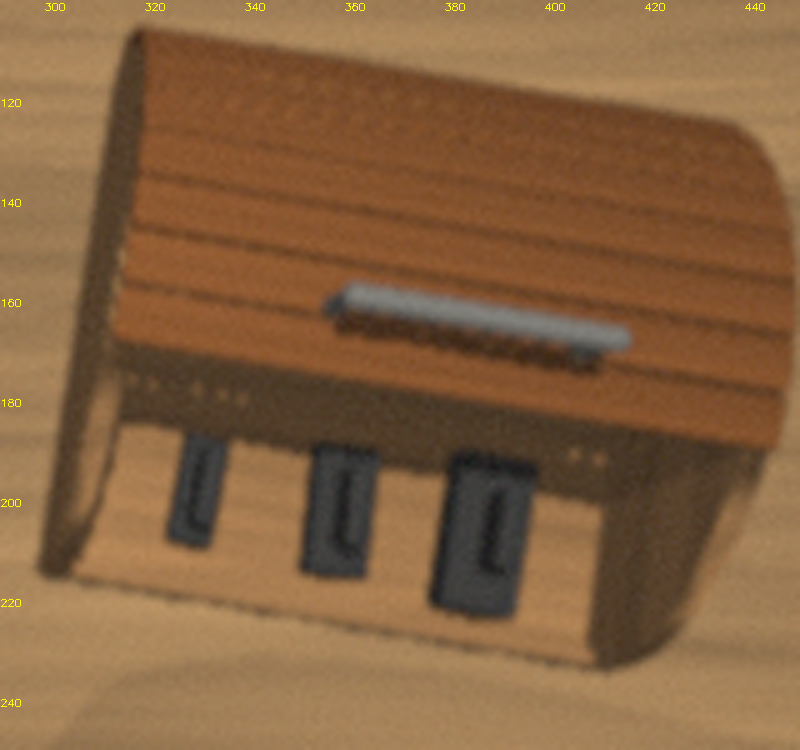

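Weights in order from +y: small (top view 329,197), medium (357,201), large (386,205). I'll compare measured block corners with the positions expected from the case.

Run:
```python
from h import *
np.set_printoptions(suppress=True,precision=1)
for n,box in(("top",(290,160,450,240)),("side",(60,200,260,320))):
    f=np.load(f"pics/{n}_e.npz")["frame"]; hsv=cv2.cvtColor(f,cv2.COLOR_RGB2HSV)
    x0,y0,x1,y1=box; m=((f.max(2)<85)&(f.max(2).astype(int)-f.min(2)<16)).astype(np.uint8); mm=np.zeros_like(m); mm[y0:y1,x0:x1]=m[y0:y1,x0:x1]
    k,l,s,c=cv2.connectedComponentsWithStats(mm)
    for i in range(1,k):
        if s[i,4]>60:
            cs=max(cv2.findContours((l==i).astype(np.uint8),0,1)[0],key=cv2.contourArea); r=cv2.minAreaRect(cs); print(n,s[i],c[i],np.array(cv2.boxPoints(r)).round(1).tolist())
O=np.array([613.5,-271.8,0])
D={"small":(80,62,26,17,48),"medium":(0,75,36,21,52),"large":(-80,90,44,28,59)}
for k,(y,L,W,h,H) in D.items():
    b=O-90*ex+y*ey+8*ez; print(k,b)
    for n in P:
        print(n,"front top",[proj(n,b-L/2*ex+s*W/2*ey+h*ez) for s in(1,-1)],"front bot",[proj(n,b-L/2*ex+s*W/2*ey) for s in(1,-1)],"ribtop f/b",[proj(n,b+s*22.5*ex+H*ez) for s in(-1,1)])
```

```text
top [324 187  11  22 164] [329.1 197.5] [[323.3999938964844, 207.10000610351562], [327.5, 186.3000030517578], [335.0, 187.8000030517578], [330.8999938964844, 208.60000610351562]]
top [351 189  15  26 310] [357.5 201.5] [[349.8999938964844, 213.5], [353.1000061035156, 188.10000610351562], [365.3999938964844, 189.6999969482422], [362.20001220703125, 215.0]]
top [377 190  20  33 511] [386.1 206.1] [[375.8999938964844, 220.89999389648438], [380.20001220703125, 189.3000030517578], [396.70001220703125, 191.60000610351562], [392.3999938964844, 223.1999969482422]]
side [178 241  12  15 101] [183.8 248. ] [[177.60000610351562, 243.10000610351562], [184.3000030517578, 240.10000610351562], [189.89999389648438, 252.8000030517578], [183.1999969482422, 255.8000030517578]]
side [147 253  17  19 197] [155.1 261.8] [[146.1999969482422, 257.3999938964844], [157.0, 252.0], [164.1999969482422, 266.3999938964844], [153.39999389648438, 271.79998779296875]]
side [115 264  22  25 332] [125.7 275.3] [[114.0999984741211, 269.3999938964844], [129.6999969482422, 262.8999938964844], [137.5, 281.6000061035156], [
[... 481 characters left out ...]
9.3]), array([144.3, 256. ])] front bot [array([158.8, 250.6]), array([146.4, 257.2])] ribtop f/b [array([150. , 255.9]), array([157.4, 271.7])]
top front top [array([350.9, 214.7]), array([363.7, 216.8])] front bot [array([349., 215.]), array([361.5, 217.1])] ribtop f/b [array([361.2, 209.8]), array([363.4, 193.5])]
large [ 511.8 -336.2    8. ]
side front top [array([128.1, 260.5]), array([112.2, 268.9])] front bot [array([131.4, 262. ]), array([115.9, 270.2])] ribtop f/b [array([119.6, 271.1]), array([126.8, 287.4])]
top front top [array([378.6, 221.8]), array([394.5, 224.5])] front bot [array([375.2, 222.1]), array([390.7, 224.6])] ribtop f/b [array([391.7, 214.6]), array([393.8, 198. ])]
```

Run:
```python
from h import *
np.set_printoptions(suppress=True,precision=1)
f=np.load("pics/top_e.npz")["frame"][:,:,::-1]; cv2.imwrite("pics/top_e2.png",cv2.resize(f[200:384,312:512],None,fx=4,fy=4,interpolation=cv2.INTER_CUBIC))
o,R,p=cur(); a=R[:,2]
for k in(-1,1): print([proj("top",p+3*a-47*a+k*95*R[:,1]+j*37.5*R[:,0]) for j in(-1,1)])
for k,s,t in[("L front-top +y",(129.2,262.4),(378.5,221.2)),("L front-top -y",(113.6,269.4),(393,223.5)),("M -y",(145.7,257.2),(362.8,215.3)),("S -y",(177,243),(332,209))]: print(k,*tri(s,t))
```

```text
[array([437.7, 345.9]), array([452.5, 317. ])]
[array([538.8, 363.3]), array([559., 335.])]
L front-top +y [ 473.2 -309.9   25.8] 0.28623799270330763
L front-top -y [ 466.2 -348.8   32.1] 0.2409590351942444
M -y [ 488.9 -268.    25.7] 0.1918039443472448
S -y [ 506.8 -183.2   20.2] 0.009037672047429656
```

View pics/top_e2.png

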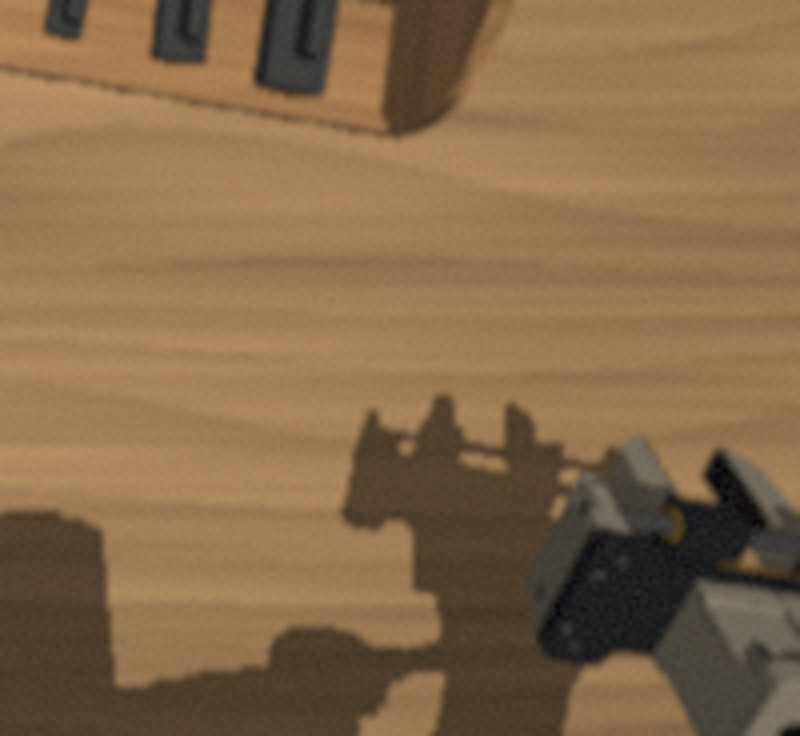

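Corner heights read about 5 mm low, the same bias as at the crate and pan, and xy agrees with a case origin of about (616.5,-270.3). The 190 mm body lies along the jaws and would overlap the end cheek, so I'll take the large weight tilted 0.55 rad below level, gripping near the front of its rib.

```bash
cat >> h.py <<'E'
O=np.array([616.5,-270.3,0])
def cs(x,y,z): return O+x*ex+y*ey+z*ez
E
python3 -c "
from h import *
np.set_printoptions(suppress=True,precision=3)
o,R,p=cur(); R1=Rrib(.55); G=cs(-104,-80,60); print(G,inc(R,p,R1,G-83*R1[:,2]),G-83*R1[:,2])"
```

```text
[ 500.958 -332.478   60.   ] [  -0.       0.457    0.004   17.882 -123.051  241.634] [ 431.125 -321.065  103.383]
```

step_arm --increments "0 0.06 0 3 -20 40 -0.2; 0 0.15 0 6 -41 80 -0.2; 0 0.23 0 9 -62 121 -0.2; 0 0.3 0 12 -82 161 -0.2; 0 0.38 0 15 -103 201 -0.2; 0 0.457 0.004 18 -123 241.5 -0.2; 0 0.457 0.004 18 -123 241.5 -0.2; 0 0.457 0.004 18 -123 241.5 -0.2"

```text
time: 8.2
tool_pos: [431.7, -321.1, 104.2]
tcp_rot: [-3.14, -1.02, -0.161]
contact_force: [-0.8, 0.3, 0.6]
grip_width: 36.6
```

```bash
python3 -c "
from h import *
np.set_printoptions(suppress=True,precision=3)
o,R,p=cur(); print(o['joint_positions'],p,o['contact_force'],o['grip_width']); R1=Rrib(.55); G=cs(-104,-80,60); print(inc(R,p,R1,G-3*R1[:,2]))
snap('side','f',(40,170,240,350),4); snap('top','f',(290,160,450,310),5)
for n in P: print(n,[proj(n,p+d*R[:,2]+k*28*R[:,1]) for d in(0,22) for k in(-1,1)])"
```

```text
[-1.225  0.604  2.314  1.938  0.925 -1.325] [ 431.658 -321.132  104.167] [-0.764  0.337  0.574] 36.6091273028075
[-0.002  0.001  0.    -0.894  0.151 79.953]
side [array([116.621, 241.776]), array([ 95.031, 252.916]), array([121.168, 249.278]), array([ 99.755, 260.42 ])]
top [array([382.654, 234.853]), array([404.511, 238.464]), array([381.995, 227.602]), array([403.531, 231.149])]
```

View pics/top_f.png

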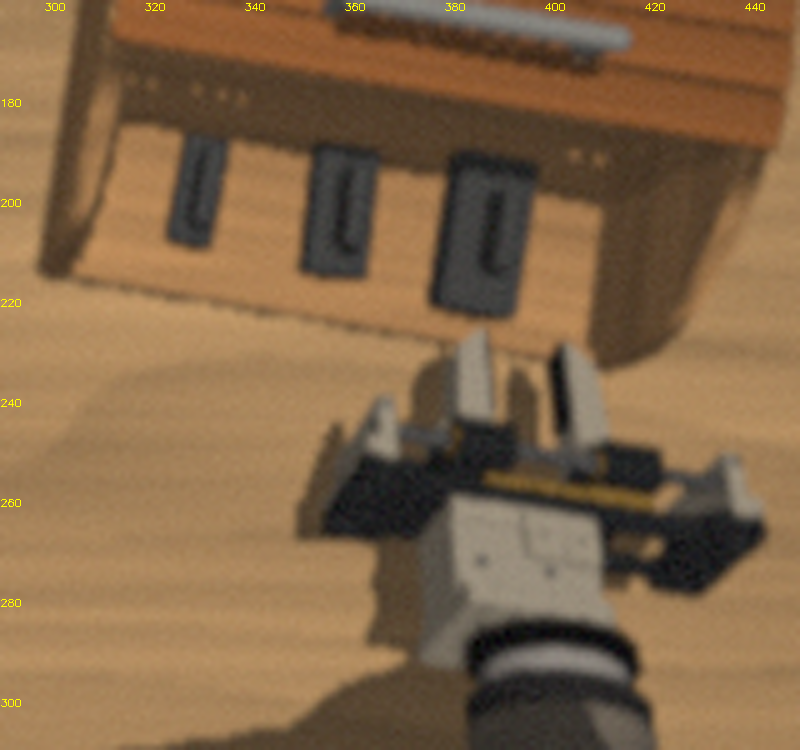

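View pics/side_f.png

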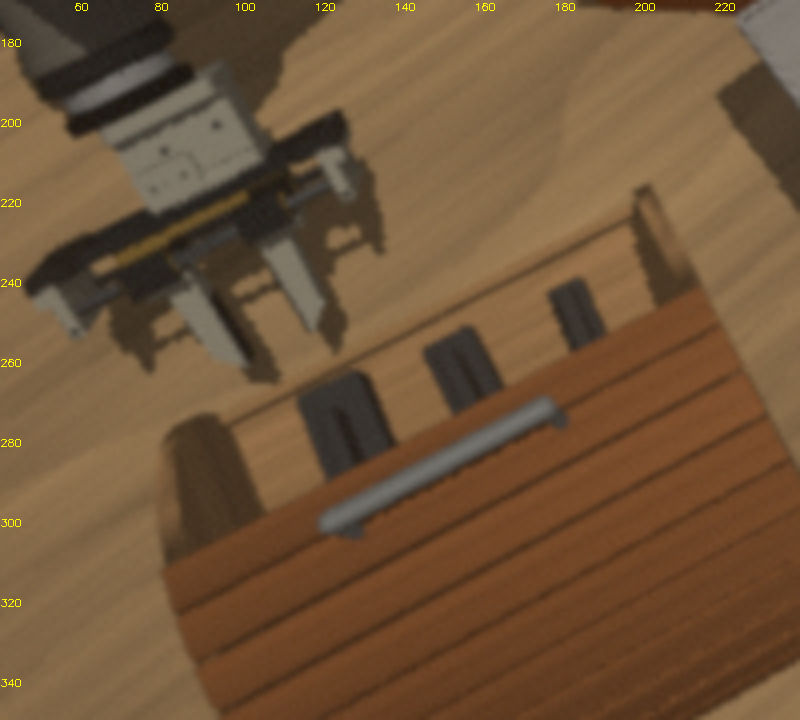

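Both views show the open fingers straight in front of the large weight, with tip mid at top (393,230) and side (110,255). The fingertips project where expected. Advancing.

step_arm --increments "0 0 0 -1 0 30 -0.2; 0 0 0 -1 0 55 -0.2; 0 0 0 -1 0 72 -0.2; 0 0 0 -1 0 80 -0.2; 0 0 0 -1 0 80 -0.2"

```text
time: 8.93
tool_pos: [498.0, -332.6, 61.3]
tcp_rot: [3.141, -1.021, -0.163]
contact_force: [0.4, -0.5, -0.1]
grip_width: 36.9
```

```bash
python3 -c "
from h import *
np.set_printoptions(suppress=True,precision=3)
o,R,p=cur(); print(o['joint_positions'],p,o['contact_force'],o['moment'],o['grip_width'])
snap('side','g',(60,200,220,320),5); snap('top','g',(290,160,450,280),5)"
```

```text
[-1.065  0.739  2.189  2.116  0.899 -1.358] [ 497.959 -332.621   61.328] [ 0.403 -0.468 -0.072] [ 0.133  0.512 -0.046] 36.86850683257865
```

View pics/top_g.png

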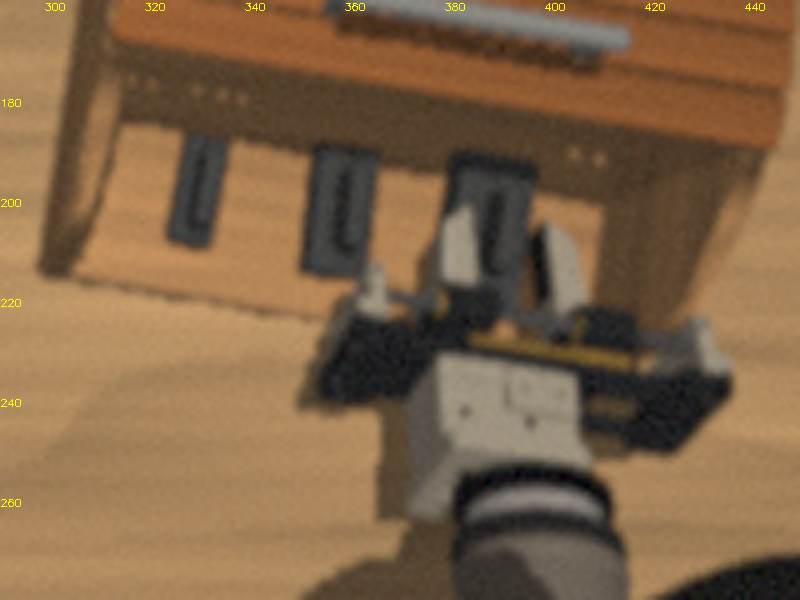

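View pics/side_g.png

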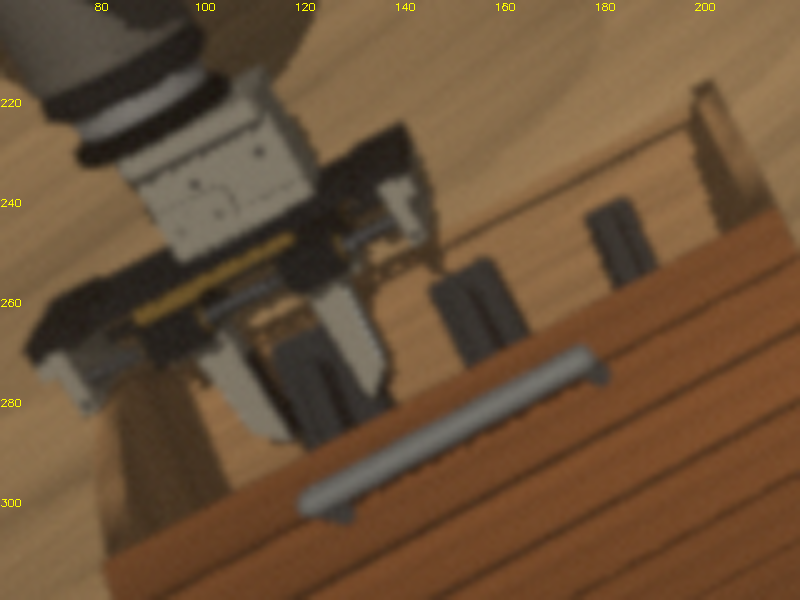

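The fingers straddle the rib with no contact forces. Closing.

step_arm --increments "0 0 0 0 0 0 -1; 0 0 0 0 0 0 -1; 0 0 0 0 0 0 -1; 0 0 0 0 0 0 -1; 0 0 0 0 0 0 -1"

```text
time: 9.65
tool_pos: [497.7, -332.7, 60.9]
tcp_rot: [-3.141, -1.02, -0.164]
contact_force: [-2.7, -0.7, 2.2]
grip_width: 11.8
```

```bash
python3 -c "
from h import *
np.set_printoptions(suppress=True,precision=3)
o,R,p=cur(); print(o['joint_positions'],p,o['contact_force'],o['moment'],o['grip_width'])
print('up40',inc(R,p,R,p+40*ez), 'back-up', inc(R,p,R,p+[-60,20,120]))"
```

```text
[-1.065  0.74   2.19   2.117  0.899 -1.358] [ 497.738 -332.66    60.867] [-2.66  -0.73   2.247] [ 0.061  0.562 -0.066] 11.801090439259758
up40 [  0.      0.      0.     34.089  -0.017 -20.927] back-up [   0.       0.       0.      69.59   -10.024 -116.003]
```

step_arm --increments "0 0 0 4 0 -2.5 -1; 0 0 0 10 0 -6 -1; 0 0 0 20 0 -12 -1; 0 0 0 34 0 -21 -1; 0 0 0 34 0 -21 -1"

```text
time: 10.28
tool_pos: [498.0, -332.8, 102.4]
tcp_rot: [3.138, -1.022, -0.16]
contact_force: [-0.1, -0.2, -8.3]
grip_width: 11.7
```

```bash
python3 -c "
from h import *
np.set_printoptions(suppress=True,precision=3)
o,R,p=cur(); print(o['joint_positions'],p,o['contact_force'],o['moment'],o['grip_width'])
snap('side','h',(60,200,220,320),5); snap('top','h',(290,160,450,280),5)"
```

```text
[-1.065  0.631  2.186  2.036  0.846 -1.233] [ 497.982 -332.751  102.351] [-0.111 -0.227 -8.282] [ 0.277  1.63  -0.007] 11.72285327078805
```

View pics/top_h.png

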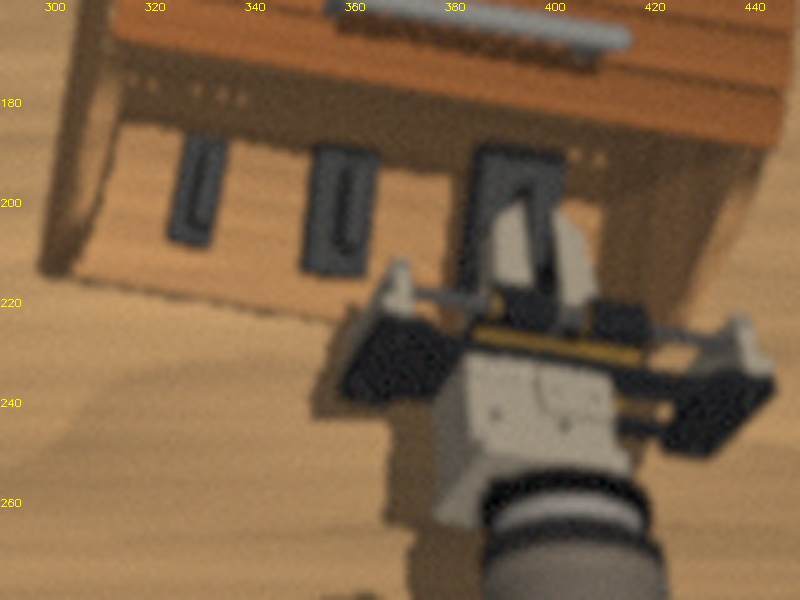

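View pics/side_h.png

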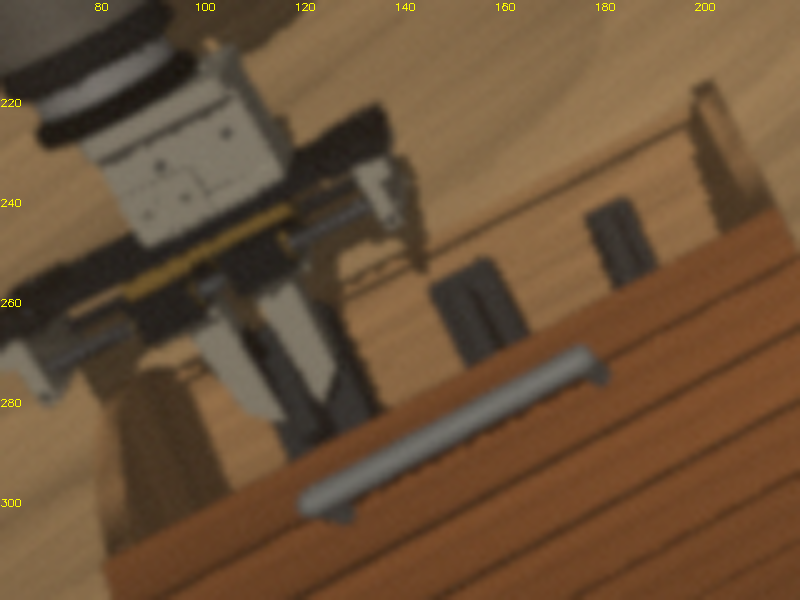

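The large weight is lifted level with 8.3 N on the wrist. Now I'll compute the pan centre with the known height and plan the transfer.

Run:
```python
from h import *
np.set_printoptions(suppress=True,precision=2)
t=np.array([(194,160),(190.7,217),(266,161.7),(264,219.7)])-.4; s=np.array([(318,177.5),(282.5,136),(258.8,220),(225,174.5)])-.4
for z in (150,156):
    a=np.array([ray("top",p,z) for p in t]); b=np.array([ray("side",p,z) for p in s]); print(z,a.mean(0),b.mean(0)); 
    for q in(a,b): d=(q[0]+q[1]-q[2]-q[3])[:2]; print("yaw",np.arctan2(-d[0],d[1]), np.linalg.norm(d)/2)
# dial plate top edge ends (top view) at z 220
print([ray("top",p,220) for p in((135,190),(178,191.5))])
```

```text
150 [547.9   98.64 150.  ] [547.    98.07 150.  ]
yaw -0.027813635751452015 179.62610776379776
yaw -0.033711226184563584 179.59034635999544
156 [547.2   98.14 156.  ] [548.58  96.48 156.  ]
yaw -0.027813635751451623 178.38742055048615
yaw -0.03371122618456399 178.3867936107835
[array([536.81, 304.88, 220.  ]), array([533.63, 206.84, 220.  ])]
```

Run:
```python
from h import *
np.set_printoptions(suppress=True,precision=3)
o,R,p=cur(); R1=Rrib(.55,-.03); Rm=Rrib(.55,-.1)
for r,q in((R,[485,-331,140]),(R,[450,-325,200]),(R,[440,-310,250]),(Rm,[460,-130,255]),(R1,[529,43,250])): print(q,inc(R,p,r,q))
```

```text
[485, -331, 140] [  0.      0.      0.     26.717   0.667 -31.313]
[450, -325, 200] [  0.      0.      0.     59.251   0.428 -92.977]
[440, -310, 250] [   0.       0.       0.      95.416  -12.747 -129.632]
[460, -130, 255] [   0.054    0.001   -0.033   94.747 -193.607 -140.31 ]
[529, 43, 250] [   0.113    0.001   -0.069  111.462 -375.506 -103.589]
```

step_arm --increments "0 0 0 13 0 -15 -1; 0 0 0 27 0.5 -31 -1; 0 0 0 43 0.5 -62 -1; 0 0 0 59 0.5 -93 -1; 0 0 0 78 -5 -112 -1; 0 0 0 95 -13 -130 -1; 0.01 0 -0.01 95 -35 -133 -1; 0.02 0 -0.015 95 -70 -136 -1; 0.03 0 -0.02 95 -110 -138 -1; 0.04 0 -0.03 95 -150 -140 -1; 0.05 0 -0.03 95 -193 -140 -1; 0.07 0 -0.04 99 -235 -133 -1; 0.08 0 -0.05 103 -278 -124 -1; 0.09 0 -0.06 107 -315 -116 -1; 0.1 0 -0.06 110 -345 -109 -1; 0.113 0 -0.069 111.5 -365 -105 -1; 0.113 0 -0.069 111.5 -375.5 -103.5 -1; 0.113 0 -0.069 111.5 -375.5 -103.5 -1"

```text
time: 12.62
tool_pos: [527.3, 44.3, 247.0]
tcp_rot: [-3.14, -1.013, -0.03]
contact_force: [-0.1, -0.6, -7.6]
grip_width: 11.5
```

```bash
python3 -c "
from h import *
np.set_printoptions(suppress=True,precision=3)
o,R,p=cur(); print(o['joint_positions'],p,o['contact_force'],o['moment'],o['grip_width'])
snap('side','i',(170,80,370,240),4); snap('top','i',(160,130,320,250),5)
R1=Rrib(.55,-.03); print(inc(R,p,R1,[529,43,215]),inc(R,p,R1,[529,43,200]))"
```

```text
[-0.092  0.125  2.322  2.97   0.323 -1.44 ] [527.277  44.333 247.012] [-0.059 -0.552 -7.622] [0.044 1.682 0.053] 11.458936120627966
[ -0.002   0.007   0.    -26.235   1.311  18.425] [ -0.002   0.007   0.    -38.966   1.324  26.359]
```

View pics/top_i.png

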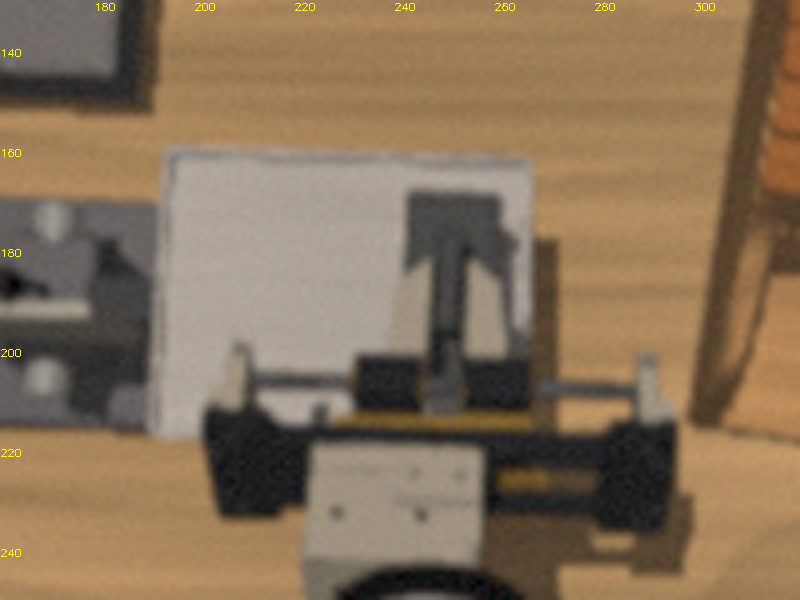

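View pics/side_i.png

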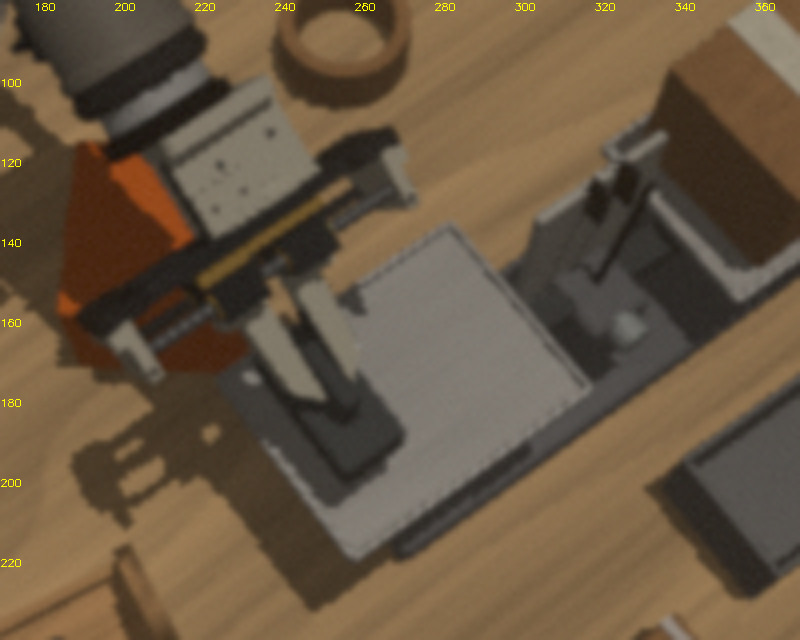

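The weight hangs over the outer half of the pan, level, well clear of the dial. Lowering towards the pan.

step_arm --increments "0 0.007 0 -4 0 3 -1; 0 0.007 0 -13 1 8.5 -1; 0 0.007 0 -21 1.3 14 -1; 0 0.007 0 -26 1.3 18 -1; 0 0.007 0 -29 1.3 20.5 -1; 0 0.007 0 -31 1.3 21.5 -1; 0 0.007 0 -31 1.3 21.5 -1"

```text
time: 13.6
tool_pos: [531.3, 41.4, 212.4]
tcp_rot: [-3.14, -1.027, -0.032]
contact_force: [0.0, -0.3, -7.9]
grip_width: 11.5
```

step_arm --increments "0 0 0 -2 0 1.2 -1; 0 0 0 -4 0 2.4 -1; 0 0 0 -5.2 0 3.2 -1; 0 0 0 -6.4 0 3.9 -1; 0 0 0 -7.6 0 4.6 -1; 0 0 0 -7.6 0 4.6 -1"

```text
time: 14.35
tool_pos: [531.4, 41.4, 203.8]
tcp_rot: [-3.14, -1.028, -0.032]
contact_force: [-1.7, -0.5, -5.6]
grip_width: 11.8
```

First load transfer is at the predicted height (underside about 151 mm). Continuing slowly.

step_arm --increments "0 0 0 -0.9 0 0.5 -1; 0 0 0 -1.7 0 1 -1; 0 0 0 -2.6 0 1.5 -1; 0 0 0 -2.6 0 1.5 -1"

```text
time: 14.85
tool_pos: [531.7, 41.2, 201.1]
tcp_rot: [-3.14, -1.029, -0.033]
contact_force: [-0.8, -3.9, -0.2]
grip_width: 11.9
```

```bash
python3 -c "
from h import *
np.set_printoptions(suppress=True,precision=3)
o,R,p=cur(); print(o['joint_positions'],p,o['contact_force'],o['moment'],o['grip_width'])
snap('side','j',(170,80,370,240),4)"
```

```text
[-0.1    0.27   2.384  3.027  0.542 -1.507] [531.662  41.199 201.058] [-0.828 -3.875 -0.247] [-0.245  1.011 -0.321] 11.939021573530223
```

View pics/side_j.png

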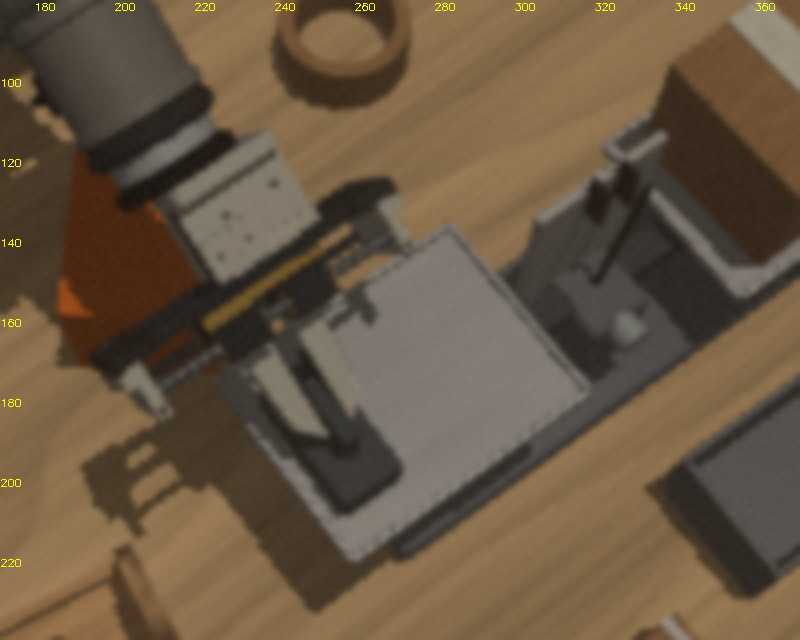

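The weight's load has passed to the pan (force z ≈ 0). The pan hardly moved, so the parcel is near 1.2–1.3 kg. Releasing and backing out.

step_arm --increments "0 0 0 0 0 0 -0.9; 0 0 0 0 0 0 -0.7; 0 0 0 0 0 0 -0.2; 0 0 0 0 0 0 -0.2; 0 0 0 0 0 -15 -0.2; 0 0 0 0 0 -45 -0.2; 0 0 0 0 0 -85 -0.2; 0 0 0 10 0 -120 -0.2; 0 0 0 20 0 -130 -0.2; 0 0 0 20 0 -130 -0.2"

```text
time: 16.15
tool_pos: [431.0, 39.5, 274.5]
tcp_rot: [-3.135, -1.043, -0.031]
contact_force: [0.2, -0.7, -0.1]
grip_width: 37.0
```

```bash
python3 -c "
from h import *
np.set_printoptions(suppress=True,precision=3)
o,R,p=cur(); print(o['joint_positions'],p,o['contact_force'],o['moment'],o['grip_width'])
snap('side','k',(220,80,420,240),4); snap('top','k',(60,130,280,240),3)"
```

```text
[-0.182 -0.144  2.496  2.63   0.283 -1.153] [430.95   39.506 274.527] [ 0.203 -0.707 -0.07 ] [ 0.049  0.492 -0.006] 36.98330048584673
```

View pics/side_k.png

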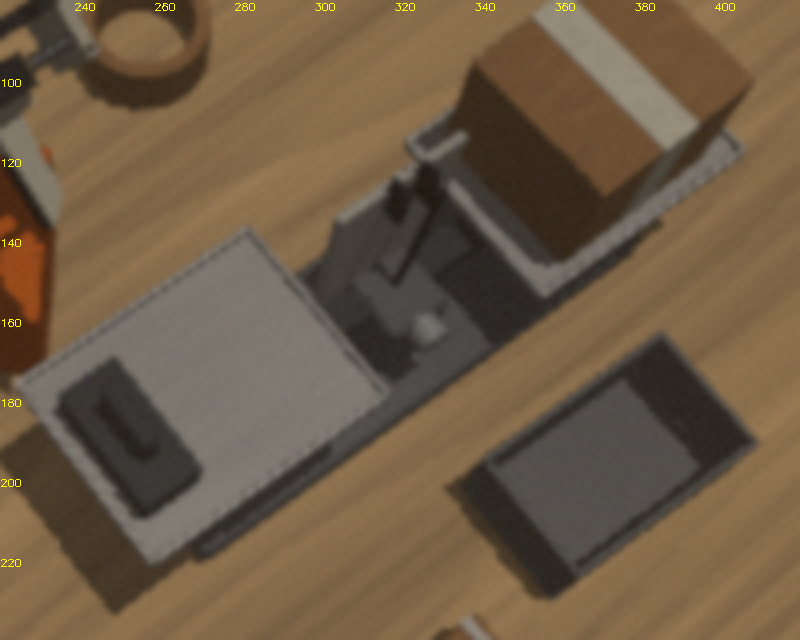

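View pics/top_k.png

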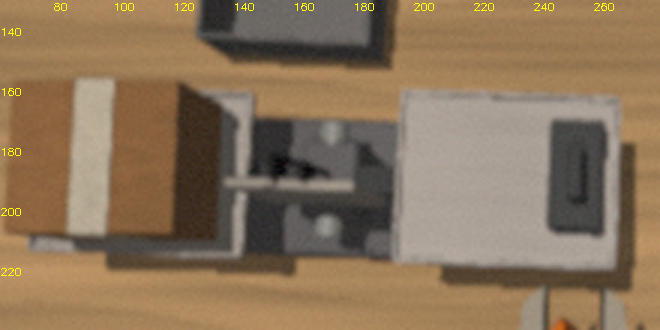

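The large weight stands upright on the pan, and the pointer tip has shifted from about (333,126) to (330,130) in the side view, so the beam has left its stop. I'll measure the tilt as a difference from the start picture.

```bash
cat > tilt.py <<'E'
from h import *
import sys
np.set_printoptions(suppress=True,precision=2)
# image shift between start and now, by sub-pixel registration (ECC translation) of patches
def shift(n,tag,box):
    x0,y0,x1,y1=box
    a=cv2.cvtColor(C[n]["frame"],cv2.COLOR_RGB2GRAY)[y0:y1,x0:x1].astype(np.float32)
    b=cv2.cvtColor(np.load(f"pics/{n}_{tag}.npz")["frame"],cv2.COLOR_RGB2GRAY)[y0:y1,x0:x1].astype(np.float32)
    W=np.eye(2,3,dtype=np.float32)
    cc,W=cv2.findTransformECC(a,b,W,cv2.MOTION_TRANSLATION,(3,200,1e-5),None,3)
    return W[:,2],cc
tag=sys.argv[1]
for lab,n,box,X in [("pan right corner","side",(292,150,330,200),(618,186,156)),("pan top corner","side",(270,125,310,160),(475,191,156)),
   ("pan edge","top",(180,150,235,225),(548,160,156)),
   ("parcel","side",(345,70,415,130),(540,420,205)),("parcel","top",(60,150,115,215),(540,420,205)),("crate(ref)","side",(345,160,415,225),(730,300,60)),("crate(ref)","top",(120,100,195,155),(730,300,60))]:
    try: s,cc=shift(n,tag,box)
    except cv2.error as e: print(lab,n,"fail"); continue
    X=np.array(X,float); J=(proj(n,X+[0,0,5])-proj(n,X-[0,0,5]))/10
    print(lab,n,"shift px",s,"cc %.3f"%cc,"px per mm z",J,"dz mm %.1f"%(s@J/(J@J)))
E
python3 tilt.py k
```

```text
pan right corner side shift px [-0.66  0.69] cc 0.993 px per mm z [ 0.06 -0.14] dz mm -5.7
pan top corner side shift px [-0.61  0.68] cc 0.995 px per mm z [ 0.03 -0.18] dz mm -4.2
pan edge top shift px [0.75 0.11] cc 0.996 px per mm z [-0.06 -0.05] dz mm -8.4
parcel side shift px [ 1.2 -1.6] cc 0.992 px per mm z [ 0.11 -0.22] dz mm 7.9
parcel top shift px [-1.75 -0.36] cc 0.974 px per mm z [-0.21 -0.05] dz mm 8.5
crate(ref) side shift px [ 0.01 -0.01] cc 1.000 px per mm z [ 0.11 -0.11] dz mm 0.1
crate(ref) top shift px [-0.01 -0.01] cc 1.000 px per mm z [-0.1 -0.1] dz mm 0.1
```

```bash
cat >> tilt.py <<'E'
from scipy.optimize import least_squares
def model(X,sgn,t):  # sgn +1 parcel side
    X=np.array(X,float); return X+[0,sgn*160*(np.cos(t)-np.cos(.15)),-sgn*160*(np.sin(t)-np.sin(.15))]
obs=[]
for n,box,X,g in [("side",(292,150,330,200),(618,186,156),-1),("side",(270,125,310,160),(475,191,156),-1),("top",(180,150,235,225),(548,160,156),-1),("side",(345,70,415,130),(540,420,205),1),("top",(60,150,115,215),(540,420,205),1)]:
    try: obs.append((n,X,g,shift(n,tag,box)[0]))
    except cv2.error: pass
res=lambda t: np.concatenate([proj(n,model(X,g,t[0]))-proj(n,model(X,g,.15))-s for n,X,g,s in obs])
r=least_squares(res,[.1]); print("tilt LS",r.x, r.fun)
for k in range(len(obs)):
    n,X,g,s=obs[k]; print(n,g,least_squares(lambda t: proj(n,model(X,g,t[0]))-proj(n,model(X,g,.15))-s,[.1]).x)
A=[]
for fr in (C["side"]["frame"],np.load(f"pics/side_{tag}.npz")["frame"]):
    A.append(cv2.resize(fr[112:160,300:348,::-1],None,fx=8,fy=8,interpolation=cv2.INTER_CUBIC))
cv2.imwrite(f"pics/ptr_{tag}.png",np.hstack(A))
E
python3 tilt.py k | tail -7
```

```text
crate(ref) top shift px [-0.01 -0.01] cc 1.000 px per mm z [-0.1 -0.1] dz mm 0.1
tilt LS [0.11] [ 0.06  0.32  0.22  0.52 -0.07  0.17 -0.31  0.13  0.22  0.07]
side -1 [0.12]
side -1 [0.13]
top -1 [0.11]
side 1 [0.11]
top 1 [0.11]
```

View pics/ptr_k.png

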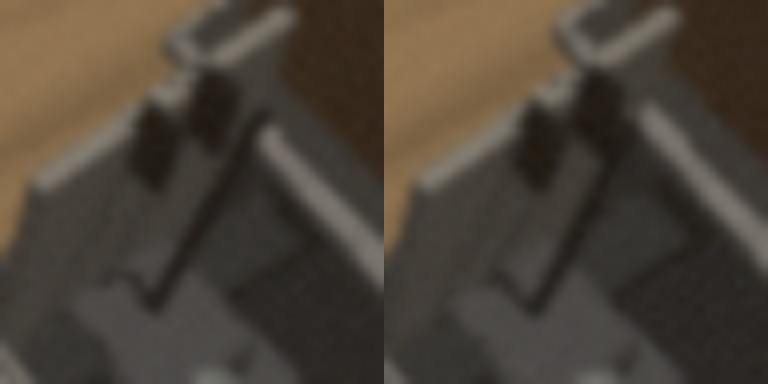

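Run:
```python
from h import *
np.set_printoptions(suppress=True,precision=2)
for px in (540,548,556):
    for t in (.15,.13,.12,.11,.1,.0):
        f=lambda L: proj("side",np.array([px,255.7+L*np.sin(t),90+L*np.cos(t)]))
        b,q=f(20),f(135); d=q-b; print(px,t,b,q,"slope dx/dy %.3f"%(-d[0]/d[1]))
```

```text
540 0.15 [315.85 144.04] [328.55 119.55] slope dx/dy 0.518
540 0.13 [315.74 144.11] [327.74 120.09] slope dx/dy 0.499
540 0.12 [315.69 144.15] [327.33 120.37] slope dx/dy 0.489
540 0.11 [315.63 144.19] [326.91 120.65] slope dx/dy 0.479
540 0.1 [315.58 144.23] [326.5  120.93] slope dx/dy 0.469
540 0.0 [315.01 144.64] [322.27 123.93] slope dx/dy 0.351
548 0.15 [317.84 146.22] [330.79 121.92] slope dx/dy 0.533
548 0.13 [317.73 146.29] [329.98 122.47] slope dx/dy 0.514
548 0.12 [317.67 146.33] [329.57 122.74] slope dx/dy 0.504
548 0.11 [317.62 146.37] [329.15 123.03] slope dx/dy 0.494
548 0.1 [317.56 146.41] [328.74 123.31] slope dx/dy 0.484
548 0.0 [317.   146.82] [324.51 126.33] slope dx/dy 0.367
556 0.15 [319.83 148.4 ] [333.04 124.3 ] slope dx/dy 0.548
556 0.13 [319.72 148.48] [332.23 124.85] slope dx/dy 0.529
556 0.12 [319.67 148.52] [331.82 125.13] slope dx/dy 0.519
556 0.11 [319.61 148.56] [331.4  125.42] slope dx/dy 0.510
556 0.1 [319.56 148.59] [330.99 125.7 ] slope dx/dy 0.499
556 0.0 [318.99 149.01] [326.76 128.74] slope dx/dy 0.383
```

```bash
cat > ptr.py <<'E'
from h import *
import sys
np.set_printoptions(suppress=True,precision=2)
def line(fr):
    g=cv2.cvtColor(fr,cv2.COLOR_RGB2GRAY).astype(float); P_=[]
    for y in range(134,148):
        xs=np.arange(318,333); v=g[y,318:333]; i=int(np.argmin(v)); 
        w=slice(max(i-2,0),i+3); d=v[w].max()-v[w]; P_.append((y,(xs[w]*d).sum()/d.sum(),v[i]))
    P_=np.array(P_); c=np.polyfit(P_[:,0],P_[:,1],1); r=P_[:,1]-np.polyval(c,P_[:,0]); k=abs(r)<.6; c=np.polyfit(P_[k,0],P_[k,1],1)
    return -c[0],np.polyval(c,130),P_[:,1],k.sum()
print("t=.15",line(C["side"]["frame"]))
for t in sys.argv[1:]: print(t,line(np.load(f"pics/side_{t}.npz")["frame"]))
for t in(.15,.12,.1,.08,.05,0,-.05):
    f=lambda L: proj("side",np.array([556,255.7+L*np.sin(t),90+L*np.cos(t)])); b,q=f(20),f(105); s=(q-b)[0]/(q-b)[1]; print(t,"slope %.3f x@130 %.2f"%(-s,b[0]+s*(130-b[1])))
E
python3 ptr.py i j k
```

```text
t=.15 (np.float64(0.5738176073613225), np.float64(330.5243829098261), array([318.94, 328.25, 327.31, 326.48, 326.  , 325.38, 324.65, 324.19,
       323.51, 323.3 , 322.51, 321.82, 320.94, 320.38]), np.int64(5))
i (np.float64(0.5165229885057512), np.float64(329.78591954022977), array([318.96, 328.17, 327.47, 326.51, 326.05, 325.34, 324.62, 324.1 ,
       323.53, 323.27, 322.57, 321.71, 321.06, 331.09]), np.int64(2))
j (np.float64(-1.1588647959183667), np.float64(312.89349489795904), array([318.9 , 327.53, 327.21, 326.44, 325.55, 325.17, 324.48, 323.71,
       323.37, 323.1 , 322.44, 321.52, 321.  , 330.82]), np.int64(1))
k (np.float64(0.5540540540540363), np.float64(329.824174174174), array([318.93, 327.16, 326.46, 326.05, 325.5 , 324.84, 324.28, 323.73,
       323.32, 323.12, 322.42, 321.51, 320.83, 331.55]), np.int64(3))
0.15 slope 0.548 x@130 329.92
0.12 slope 0.519 x@130 329.29
0.1 slope 0.499 x@130 328.84
0.08 slope 0.478 x@130 328.38
0.05 slope 0.445 x@130 327.64
0 slope 0.383 x@130 326.28
-0.05 slope 0.312 x@130 324.71ptr.py:9: RankWarning: Polyfit may be poorly conditioned
  P_=np.array(P_); c=np.polyfit(P_[:,0],P_[:,1],1); r=P_[:,1]-np.polyval(c,P_[:,0]); k=abs(r)<.6; c=np.polyfit(P_[k,0],P_[k,1],1)
```

Beam tilt estimates are about 0.11 (pans and parcel) and about 0.10 (pointer), so the parcel is about 1.1 kg. I'll head for the middle weight (medium) and re-measure the tilt on the way, with the arm clear.

Run:
```python
from h import *
np.set_printoptions(suppress=True,precision=3)
o,R,p=cur()
for r,q in((Rrib(.75,-.08),[400,-100,255]),(Rrib(.85),[400,-235,215])): print(q,inc(R,p,r,q))
```

```text
[400, -100, 255] [ -0.046  -0.22    0.029 -29.475 140.448 -14.791]
[400, -235, 215] [ -0.109  -0.32    0.084 -61.793 275.569   8.075]
```

step_arm --increments "-0.01 -0.06 0.01 -8 25 -4 -0.2; -0.02 -0.12 0.015 -16 60 -8 -0.2; -0.03 -0.18 0.02 -23 100 -12 -0.2; -0.046 -0.22 0.03 -30 140 -15 -0.2; -0.07 -0.26 0.05 -41 185 -8 -0.2; -0.09 -0.29 0.07 -52 230 0 -0.2; -0.109 -0.32 0.084 -62 275.5 8 -0.2; -0.109 -0.32 0.084 -62 275.5 8 -0.2"

```text
time: 17.25
tool_pos: [404.2, -208.2, 222.6]
tcp_rot: [3.141, -0.722, -0.159]
contact_force: [1.7, 0.9, -0.6]
grip_width: 36.8
```

```bash
python3 - <<'E'
from h import *
np.set_printoptions(suppress=True,precision=3)
snap("side","l"); snap("top","l")
o,R,p=cur(); print(o['joint_positions'],p,o['contact_force'],o['grip_width'])
G=cs(-92,0,53); R1=Rrib(.85); print(inc(R,p,R1,G-70*R1[:,2]),inc(R,p,R1,G-3*R1[:,2]),G)
E
sed -i 's/precision=2/precision=4/' tilt.py; python3 tilt.py l|tail -6; python3 ptr.py l|head -3
```

```text
[-0.988  0.023  2.268  1.062  0.583 -0.086] [ 402.659 -213.557  221.17 ] [-0.337  0.547  0.8  ] 36.848558583427355
[  0.006   0.001  -0.007 -14.385  20.785 141.087] [  0.006   0.001  -0.007 -14.314  20.394 208.086] [ 525.705 -255.461   53.   ]
  0.0738]
side -1 [0.1208]
side -1 [0.1263]
top -1 [0.1134]
side 1 [0.1068]
top 1 [0.1079]
t=.15 (np.float64(0.5738176073613225), np.float64(330.5243829098261), array([318.94, 328.25, 327.31, 326.48, 326.  , 325.38, 324.65, 324.19,
       323.51, 323.3 , 322.51, 321.82, 320.94, 320.38]), np.int64(5))
l (np.float64(0.4116809116809336), np.float64(328.32051282051293), array([318.95, 327.2 , 326.48, 326.03, 325.53, 324.62, 324.2 , 323.59,
```

View pics/top_l.png

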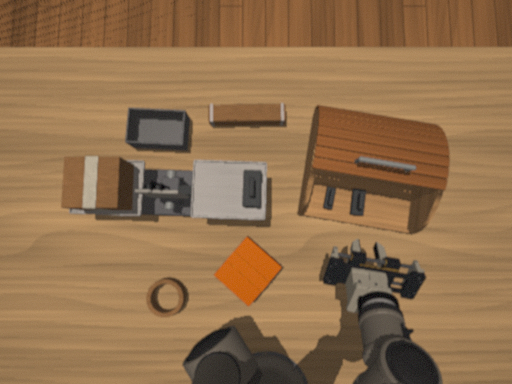

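Repeated tilt is about 0.11 rad (range 0.107–0.126), giving a parcel of about 1.1–1.16 kg. So 800+400 should settle at about -0.03. Fetching the medium weight.

step_arm --increments "0 0 0 -4 5 35 -0.2; 0 0 0 -7 10 70 -0.2; 0 0 0 -11 16 105 -0.2; 0.006 0 -0.007 -14.5 20.5 141 -0.2; 0.006 0 -0.007 -14.5 20.5 141 -0.2; 0.006 0 -0.007 -14.5 20.5 141 -0.2"

```text
time: 18.1
tool_pos: [481.1, -239.2, 107.2]
tcp_rot: [-3.141, -0.72, -0.152]
contact_force: [-0.6, 0.2, 0.2]
grip_width: 36.6
```

Run:
```python
from h import *
np.set_printoptions(suppress=True,precision=3)
snap("side","m",(60,180,240,320),4); snap("top","m",(290,160,450,280),5)
o,R,p=cur(); print(o['joint_positions'],p,o['contact_force'],o['grip_width'])
G=cs(-92,0,53); R1=Rrib(.85); print(inc(R,p,R1,G-3*R1[:,2]),G)
```

```text
[-0.846  0.418  2.22   1.766  0.445 -0.774] [ 481.062 -239.834  108.216] [-0.435  0.083 -0.174] 36.67857929513463
[-0.006 -0.001  0.008 -1.576  8.602 69.175] [ 525.705 -255.461   53.   ]
```

View pics/top_m.png

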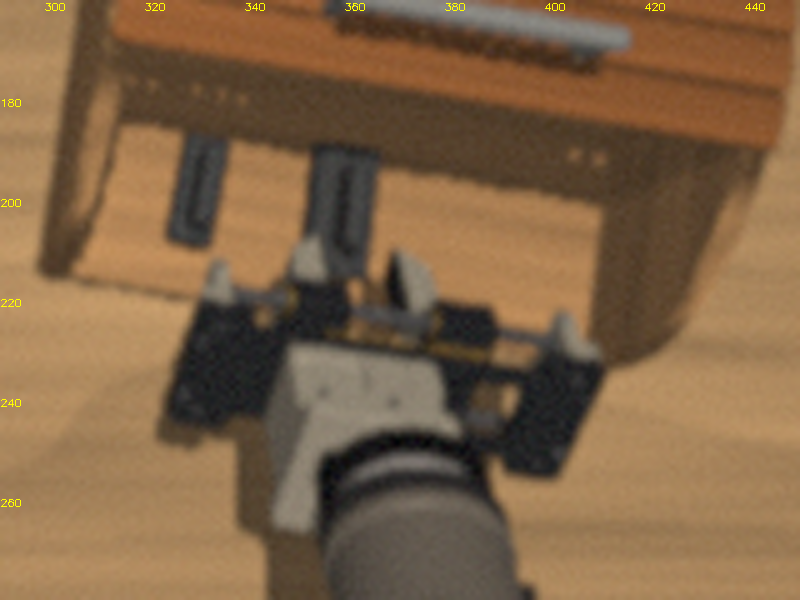

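View pics/side_m.png

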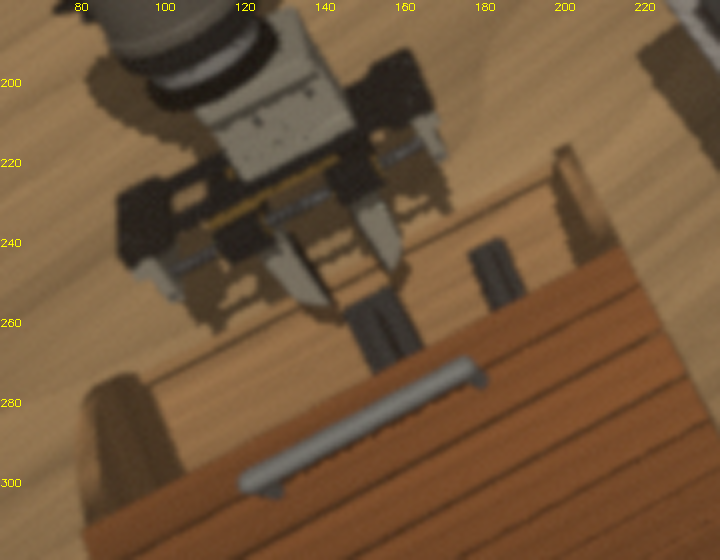

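The arm is about 8 mm short sideways (rate-limited near the wrist singularity). I'll correct that first, before going in.

step_arm --increments "-0.006 0 0.008 -1.5 8.5 0 -0.2; -0.006 0 0.008 -1.5 8.5 0 -0.2; -0.006 0 0.008 -1.5 8.5 0 -0.2"

```text
time: 18.58
tool_pos: [478.7, -248.7, 106.5]
tcp_rot: [3.142, -0.721, -0.163]
contact_force: [0.2, 0.4, -0.1]
grip_width: 36.5
```

Run:
```python
from h import *
np.set_printoptions(suppress=True,precision=3)
o,R,p=cur(); print(o['joint_positions'],p,o['dq'])
G=cs(-92,0,53); R1=Rrib(.85); print(inc(R,p,R1,G-3*R1[:,2]),G)
```

```text
[-0.864  0.425  2.215  1.759  0.448 -0.773] [ 478.652 -248.716  106.527] [ 0.006  0.005  0.     0.002  0.001 -0.001]
[ 0.001 -0.    -0.001  0.359 -0.98  68.578] [ 525.705 -255.461   53.   ]
```

At the pan this tilt would run joint 5 into its 0.28 limit; the 0.55 rad tilt worked there. Re-tilting before I grasp.

Run:
```python
from h import *
np.set_printoptions(suppress=True,precision=3)
o,R,p=cur()
G=cs(-97,0,52); R1=Rrib(.55); print(inc(R,p,R1,G-70*R1[:,2]),G-70*R1[:,2])
```

```text
[  0.001   0.3    -0.001 -24.727  -0.915   2.149] [ 461.875 -245.029   88.588]
```

step_arm --increments "0 0.08 0 -6 0 -4 -0.2; 0 0.15 0 -12 0 -4 -0.2; 0 0.23 0 -19 -0.5 0 -0.2; 0 0.3 0 -24.5 -1 2 -0.2; 0 0.3 0 -24.5 -1 2 -0.2; 0 0.3 0 -24.5 -1 2 -0.2"

```text
time: 19.32
tool_pos: [462.3, -244.9, 88.7]
tcp_rot: [-3.141, -1.02, -0.163]
contact_force: [-0.1, -0.5, -0.9]
grip_width: 36.7
```

Run:
```python
from h import *
np.set_printoptions(suppress=True,precision=3)
o,R,p=cur(); print(o['joint_positions'],p,o['dq'],o['contact_force'])
G=cs(-97,0,52); R1=Rrib(.55); print(inc(R,p,R1,G-3*R1[:,2]),G)
```

```text
[-1.025  0.651  2.425  2.246  0.978 -1.511] [ 462.291 -244.912   88.661] [ 0.007 -0.017 -0.004  0.003  0.006 -0.008] [-0.122 -0.528 -0.875]
[ 0.     0.001 -0.    -0.196  0.168 66.704] [ 520.77  -254.655   52.   ]
```

step_arm --increments "0 0 0 0 0 25 -0.2; 0 0 0 0 0 48 -0.2; 0 0 0 0 0 61 -0.2; 0 0 0 0 0 66.5 -0.2; 0 0 0 0 0 66.5 -0.2"

```text
time: 19.95
tool_pos: [518.1, -253.6, 54.0]
tcp_rot: [-3.141, -1.021, -0.162]
contact_force: [0.4, 0.1, -0.2]
grip_width: 36.8
```

Run:
```python
from h import *
np.set_printoptions(suppress=True,precision=3)
snap("side","n",(60,180,240,320),4); snap("top","n",(290,160,450,280),5)
o,R,p=cur(); print(o['joint_positions'],p,o['contact_force'],o['grip_width'])
```

```text
[-0.895  0.756  2.298  2.37   0.957 -1.499] [ 517.657 -253.757   53.97 ] [ 0.246 -0.495  0.49 ] 36.977179015278324
```

View pics/top_n.png

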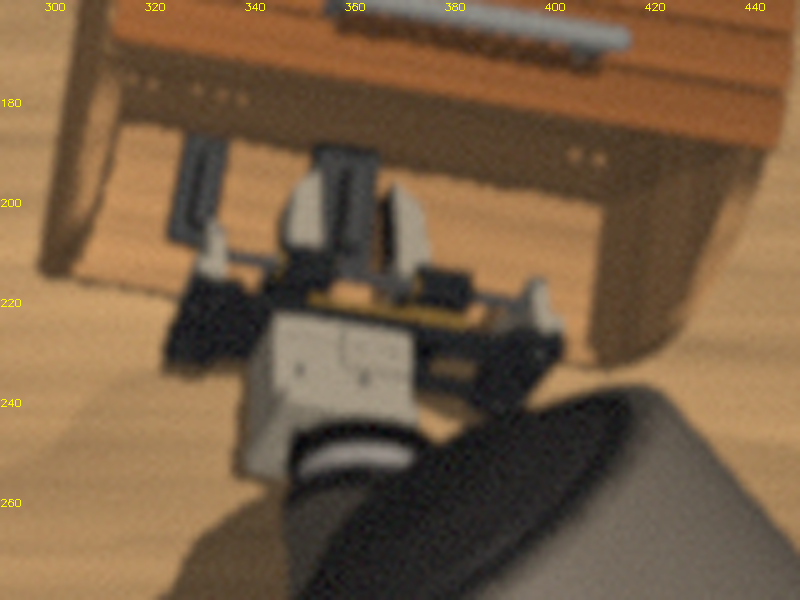

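View pics/side_n.png

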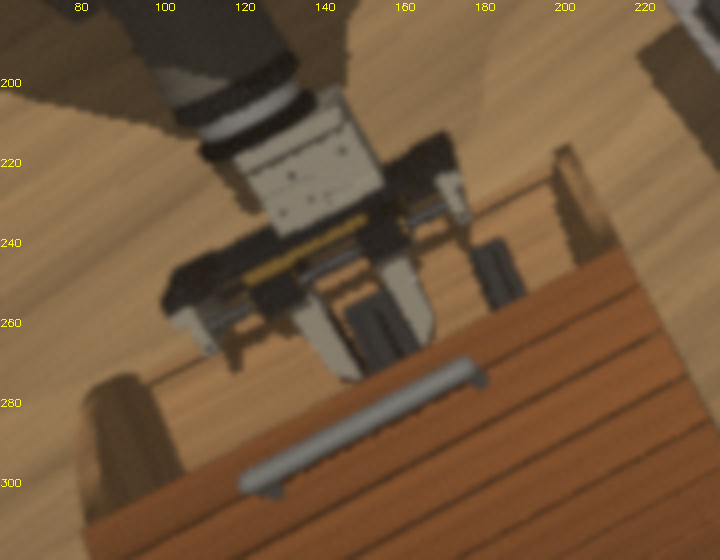

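The fingers straddle the medium rib with no contact. Closing, then lifting.

step_arm --increments "0 0 0 0 0 0 -1; 0 0 0 0 0 0 -1; 0 0 0 0 0 0 -1; 0 0 0 0 0 0 -1; 0 0 0 0 0 0 -1; 0 0 0 4 0 -2.5 -1; 0 0 0 10 0 -6 -1; 0 0 0 20 0 -12 -1; 0 0 0 34 0 -21 -1; 0 0 0 34 0 -21 -1"

```text
time: 21.3
tool_pos: [518.2, -254.0, 95.4]
tcp_rot: [3.138, -1.023, -0.159]
contact_force: [-0.2, 0.2, -3.7]
grip_width: 12.0
```

Run:
```python
from h import *
np.set_printoptions(suppress=True,precision=3)
o,R,p=cur(); print(o['joint_positions'],p,o['contact_force'],o['grip_width'])
snap("side","o",(60,180,240,320),4)
R1=Rrib(.55,-.03); Rm=Rrib(.55,-.1)
for r,q in((R,[490,-249,135]),(R,[455,-240,195]),(R,[445,-225,232]),(Rm,[470,-80,238]),(R1,[530,103,235])): print(q,inc(R,p,r,q))
```

```text
[-0.895  0.635  2.296  2.302  0.873 -1.389] [ 518.183 -253.989   95.399] [-0.187  0.236 -3.665] 12.011764165024955
[490, -249, 135] [  0.      0.      0.     18.891  -0.306 -45.061]
[455, -240, 195] [   0.       0.       0.      51.354   -3.435 -107.048]
[445, -225, 232] [   0.       0.       0.      76.551  -16.561 -136.827]
[470, -80, 238] [   0.054   -0.002   -0.031   82.554 -163.684 -139.001]
[530, 103, 235] [   0.114   -0.002   -0.067   95.741 -353.973 -112.277]
```

View pics/side_o.png

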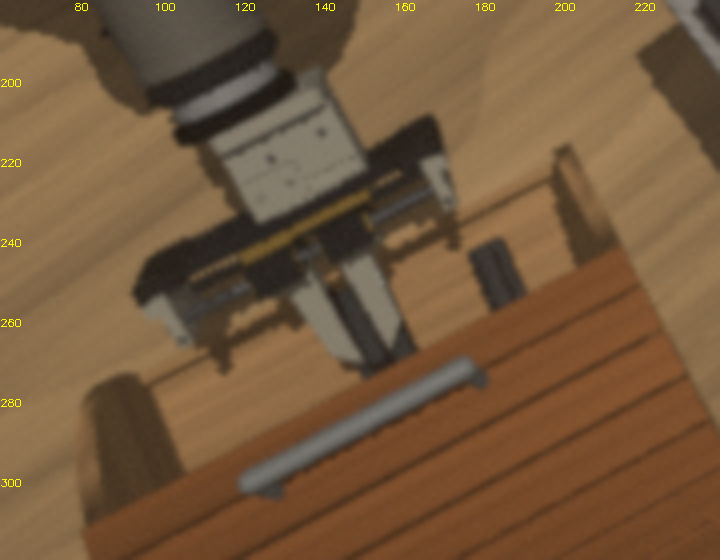

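Medium lifted level (3.7 N). Carrying it to the pan's middle.

step_arm --increments "0 0 0 9 0 -22 -1; 0 0 0 19 0 -45 -1; 0 0 0 35 -2 -76 -1; 0 0 0 51 -3.5 -107 -1; 0 0 0 66 -8 -124 -1; 0.005 0 0 77 -17 -137 -1; 0.015 0 -0.01 78 -45 -138 -1; 0.03 0 -0.02 80 -85 -138 -1; 0.04 0 -0.025 81 -125 -139 -1; 0.054 0 -0.031 82.5 -164 -139 -1; 0.07 0 -0.04 86 -205 -133 -1; 0.08 0 -0.05 89 -250 -127 -1; 0.095 0 -0.06 92 -295 -120 -1; 0.105 0 -0.063 94 -330 -115 -1; 0.114 0 -0.067 95.5 -348 -112 -1; 0.114 0 -0.067 95.5 -354 -112 -1; 0.114 0 -0.067 95.5 -354 -112 -1; 0.114 0 -0.067 95.5 -354 -112 -1"

```text
time: 23.6
tool_pos: [529.9, 102.4, 233.3]
tcp_rot: [-3.137, -1.02, -0.035]
contact_force: [-0.5, 0.5, -3.5]
grip_width: 11.9
```

Run:
```python
from h import *
np.set_printoptions(suppress=True,precision=3)
o,R,p=cur(); print(o['joint_positions'],p,o['contact_force'],o['grip_width'])
snap('side','p',(170,80,370,240),4); snap('top','p',(160,130,320,250),5)
R1=Rrib(.55,-.03)
for z in (205,196,180): print(z,inc(R,p,R1,[534,103.5,z]))
```

```text
[ 0.118  0.194  2.302  3.476  0.39  -1.802] [529.882 102.428 233.288] [-0.481  0.495 -3.463] 11.915018879720245
205 [ -0.001   0.001  -0.003 -21.967  -1.124  18.29 ]
196 [ -0.001   0.001  -0.003 -29.635  -1.101  23.001]
180 [ -0.001   0.001  -0.003 -43.267  -1.059  31.378]
```

View pics/top_p.png

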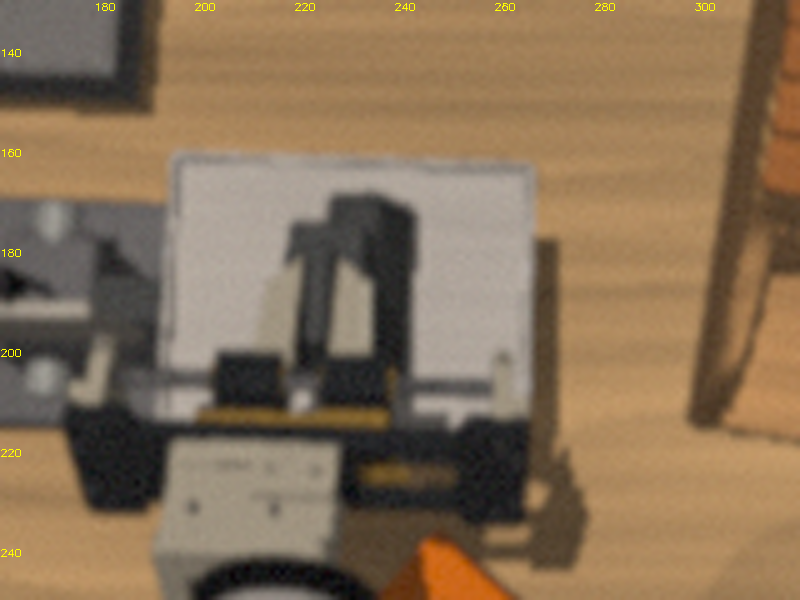

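View pics/side_p.png

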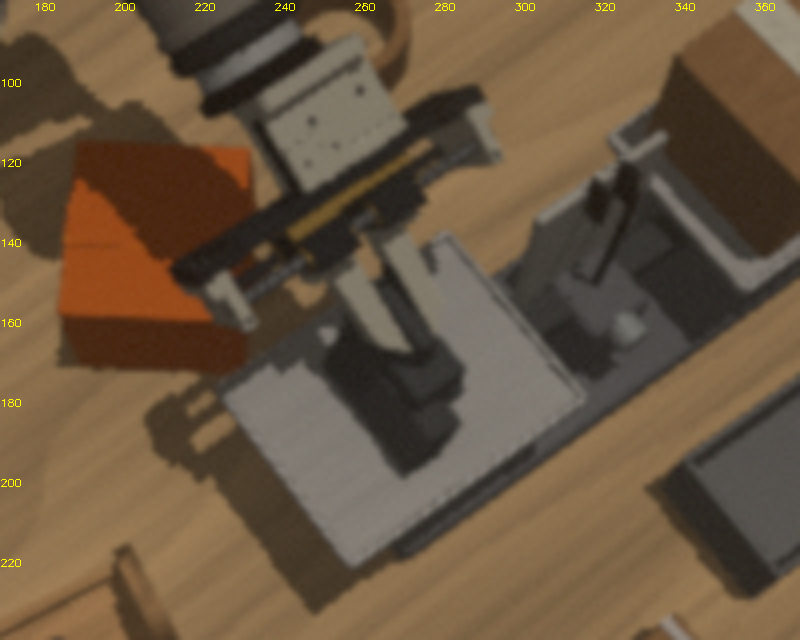

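Something is off: the pan's outer end, where the large weight stood (side 248,185), is empty, and a dark block now lies next to or under the carried medium. My carry height (underside about 187) was below the large rib's top (about 205), so it probably got pushed. Looking closer before any further move.

Run:
```python
from h import *
for n,b in(("side",(222,130,322,225)),("top",(185,155,275,225))):
    f=np.load(f"pics/{n}_p.npz")["frame"][:,:,::-1]; x0,y0,x1,y1=b
    im=np.clip(f[y0:y1,x0:x1].astype(float)*1.6,0,255).astype(np.uint8); cv2.imwrite(f"pics/z_{n}_p.png",cv2.resize(im,None,fx=6 if n=="side" else 8,fy=6 if n=="side" else 8,interpolation=cv2.INTER_CUBIC))
```

```text
(no output)
```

View pics/z_side_p.png

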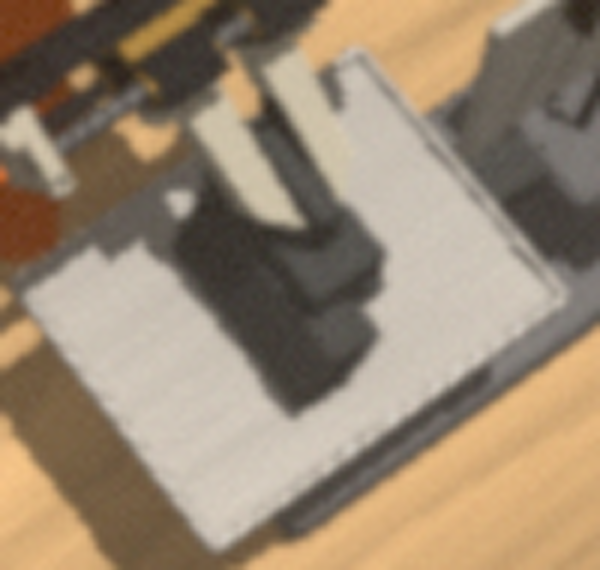

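View pics/z_top_p.png

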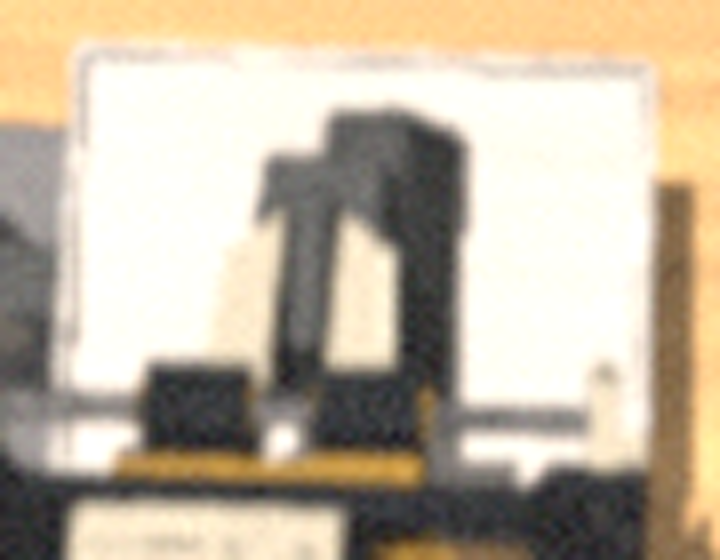

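The view is ambiguous, so I'll lift the medium straight up and back to see the pan, with a slightly flatter tool to keep joint 5 off its limit.

Run:
```python
from h import *
np.set_printoptions(suppress=True,precision=3)
o,R,p=cur()
for ph,q in((.55,[529.9,102.4,243]),(.45,[529.9,102.4,260]),(.38,[525,102,280]),(.38,[420,90,285])): print(q,inc(R,p,Rrib(ph,-.035),q))
```

```text
[529.9, 102.4, 243] [-0.005  0.001 -0.     8.196 -0.23  -5.073]
[529.9, 102.4, 260] [ -0.005   0.101  -0.001  22.68   -0.276 -13.973]
[525, 102, 280] [ -0.005   0.171  -0.001  37.164   0.222 -28.607]
[420, 90, 285] [  -0.005    0.171   -0.001  -13.29    15.485 -120.343]
```

step_arm --increments "0 0 0 4 0 -2.5 -1; 0 0 0 8 0 -5 -1; 0 0.05 0 15 0 -9 -1; 0 0.1 0 23 0 -14 -1; 0 0.14 0 30 0 -21 -1; 0 0.17 0 37 0 -29 -1; 0 0.17 0 24 4 -52 -1; 0 0.17 0 11 8 -75 -1; 0 0.17 0 -2 12 -100 -1; 0 0.17 0 -13 15.5 -120 -1; 0 0.17 0 -13 15.5 -120 -1; 0 0.17 0 -13 15.5 -120 -1"

```text
time: 25.2
tool_pos: [421.4, 90.5, 286.3]
tcp_rot: [-3.133, -1.193, -0.038]
contact_force: [-0.3, -0.6, -4.0]
grip_width: 12.2
```

```bash
python3 - <<'E'
from h import *
np.set_printoptions(suppress=True,precision=3)
o,R,p=cur(); print(o['joint_positions'],p,o['contact_force'],o['grip_width'])
snap('side','q',(215,100,375,220),5); snap('top','q',(120,140,280,240),5)
E
python3 tilt.py q | tail -6
```

```text
[ 0.145 -0.058  2.562  3.444  0.571 -1.76 ] [421.447  90.54  286.314] [-0.266 -0.623 -3.966] 12.152502233135055
  0.146 ]
side -1 [0.1209]
side -1 [0.1259]
top -1 [0.2361]
side 1 [0.1072]
top 1 [0.109]
```

View pics/top_q.png

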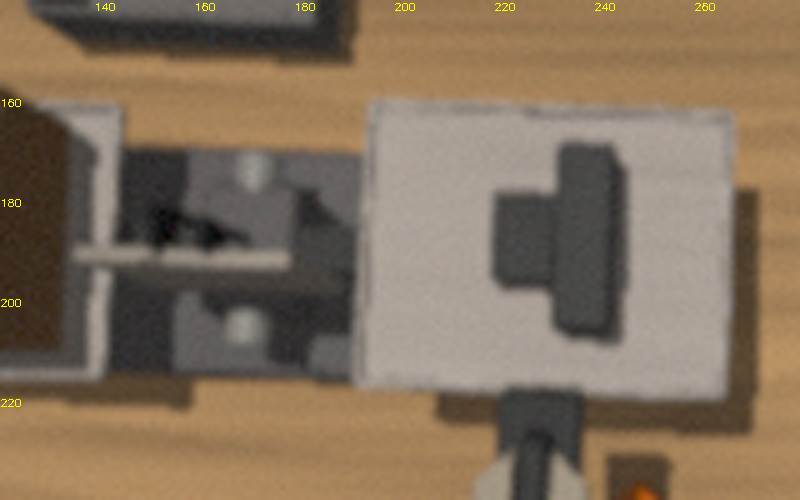

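View pics/side_q.png

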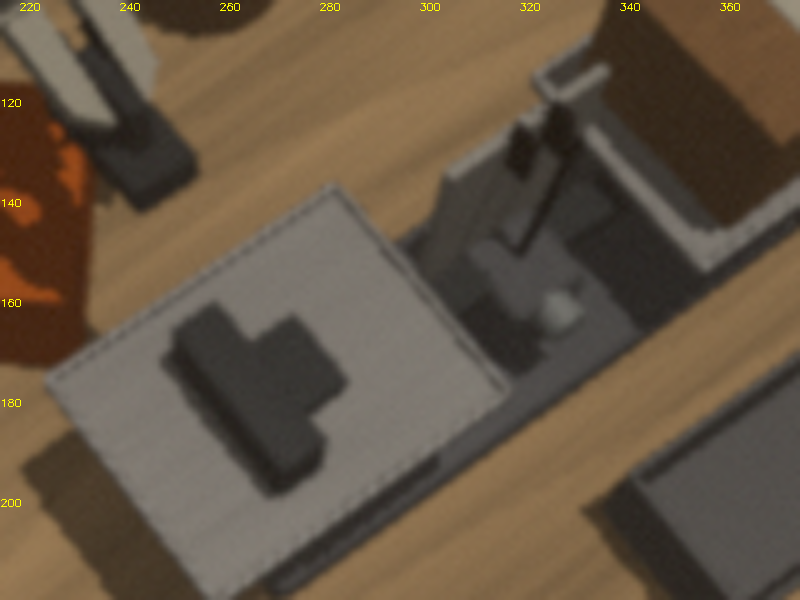

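Now it's clear: the large weight lies on its +y side on the pan, rib pointing +y, at top (231–243, 168–206) with the rib to column 219. My carry was too low and toppled it. It has to be stood up again. Measuring its pose and the free space beside it.

Run:
```python
from h import *
np.set_printoptions(suppress=True,precision=1)
F=127+160*np.sin(.11); print("floor",F)
# top view px (zoom/5 + 120,140 -.4)
Z=lambda u,v:(u/5+120-.4,v/5+140-.4)
for lab,(u,v),h in [("block top +x+y",(560,145),44),("block top +x-y",(612,145),44),("block top -x+y",(555,328),44),("block top -x-y",(607,332),44),("rib tip +x",(494,192),28),("rib tip -x",(492,285),28),("rib root +x",(556,195),28),("rib root -x",(555,288),28),("pan +y+x",(372,103),5),("pan +y-x",(358,382),5)]:
    print("top",lab,ray("top",Z(u,v),F+h))
S=lambda u,v:(u/5+215-.4,v/5+100-.4)
for lab,(u,v),h in [("rib tip -x",(292,316),28),("rib tip +x",(347,380),28),("block top -x +y",(213,302),44),("block -x -y",(173,330),44),("block +x +y",(325,440),44),("block +x -y",(275,485),44)]:
    print("side",lab,ray("side",S(u,v),F+h))
```

```text
floor 144.56452813394796
top block top +x+y [592.1  88.  188.6]
top block top +x-y [592.1  63.3 188.6]
top block top -x+y [505.   89.4 188.6]
top block top -x-y [503.2  65.  188.6]
top rib tip +x [571.8 120.8 172.6]
top rib tip -x [526.7 121.1 172.6]
top rib root +x [570.4  90.9 172.6]
top rib root -x [525.3  90.9 172.6]
top pan +y+x [619.9 185.1 149.6]
top pan +y-x [480.9 188.8 149.6]
side rib tip -x [529.9 117.3 172.6]
side rib tip +x [571.9 117.2 172.6]
side block top -x +y [505.7  87.4 188.6]
side block -x -y [505.3  63.6 188.6]
side block +x +y [592.5  85.4 188.6]
side block +x -y [595.2  53.3 188.6]
```

Both views agree: the large block spans x 504–592, y 61–89 with its rib to y≈119 (top at 44 mm, so lying on its side). There are 65 mm free at +y. I'll set the medium there (centre about (524,157)), then free the gripper and stand the large one up by its rib ends.

Run:
```python
from h import *
np.set_printoptions(suppress=True,precision=3)
o,R,p=cur()
for ph,yw,q in((.4,.02,[425,135,278]),(.47,.1,[455,157,262]),(.55,.1,[514,157,238]),(.55,.1,[514,157,205])): print(q,inc(R,p,Rrib(ph,yw),q))
```

```text
[425, 135, 278] [  0.046  -0.021  -0.022  -6.594 -44.554   4.915]
[455, 157, 262] [  0.118  -0.091  -0.056 -10.671 -67.412  38.095]
[514, 157, 238] [  0.116  -0.171  -0.061 -11.147 -69.142 101.764]
[514, 157, 205] [  0.116  -0.171  -0.061 -41.803 -69.045 113.978]
```

step_arm --increments "0.015 -0.01 -0.01 -2 -15 2 -1; 0.03 -0.015 -0.015 -4 -30 3 -1; 0.046 -0.02 -0.022 -6.5 -44.5 5 -1; 0.08 -0.055 -0.04 -8.5 -57 20 -1; 0.118 -0.09 -0.056 -10.5 -67.5 38 -1; 0.117 -0.115 -0.058 -11 -68 60 -1; 0.116 -0.145 -0.06 -11 -69 82 -1; 0.116 -0.171 -0.061 -11 -69 101.5 -1; 0.116 -0.171 -0.061 -11 -69 101.5 -1; 0.116 -0.171 -0.061 -11 -69 101.5 -1"

```text
time: 26.55
tool_pos: [512.6, 156.8, 237.1]
tcp_rot: [-3.141, -1.019, 0.1]
contact_force: [-0.7, 0.0, -4.4]
grip_width: 11.9
```

Run:
```python
from h import *
np.set_printoptions(suppress=True,precision=3)
o,R,p=cur(); print(o['joint_positions'],p,o['contact_force'],o['grip_width'])
snap('side','r',(215,100,375,220),5); snap('top','r',(120,140,280,240),5)
for z in(196,186,170): print(z,inc(R,p,Rrib(.55,.1),[514,157,z]))
```

```text
[ 0.202  0.174  2.31   3.381  0.369 -1.742] [512.55  156.808 237.122] [-0.709  0.038 -4.437] 11.894700602411161
196 [ -0.001   0.002   0.    -34.247  -0.035  22.811]
186 [ -0.001   0.002   0.    -42.761  -0.033  28.056]
170 [ -0.001   0.002   0.    -56.384  -0.029  36.447]
```

View pics/top_r.png

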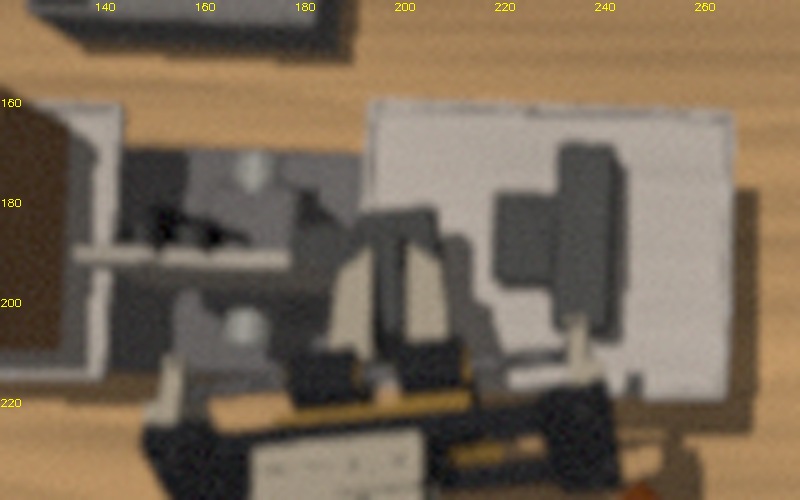

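View pics/side_r.png

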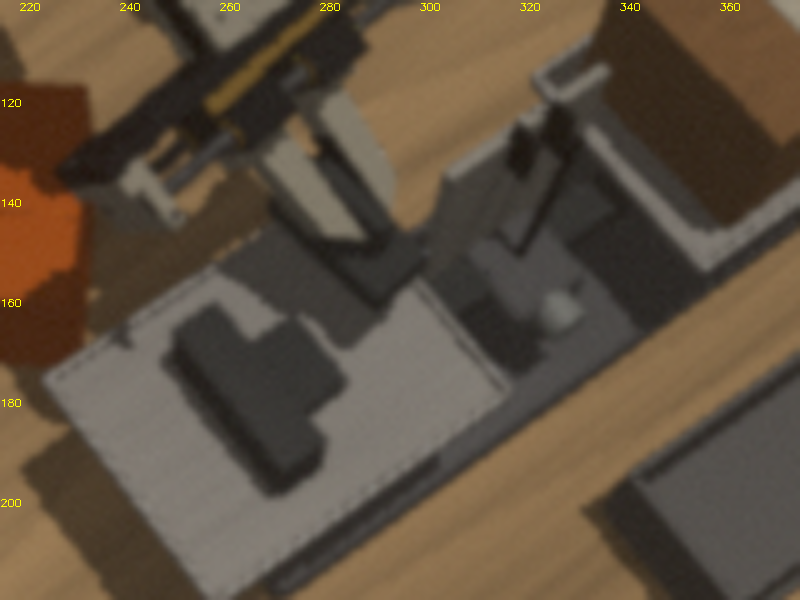

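The medium hovers over the free +y strip, with the shadow beside the rib. Lowering.

step_arm --increments "0 0 0 -6 0 4 -1; 0 0 0 -15 0 10 -1; 0 0 0 -24 0 16 -1; 0 0 0 -31 0 21 -1; 0 0 0 -35 0 23.5 -1; 0 0 0 -37 0 24.7 -1; 0 0 0 -39 0 26 -1; 0 0 0 -40.5 0 27 -1; 0 0 0 -40.5 0 27 -1"

```text
time: 27.78
tool_pos: [514.7, 157.1, 189.1]
tcp_rot: [-3.141, -1.02, 0.1]
contact_force: [-0.2, -0.0, -3.5]
grip_width: 11.7
```

step_arm --increments "0 0 0 -2 0 1.3 -1; 0 0 0 -4 0 2.5 -1; 0 0 0 -6 0 3.8 -1; 0 0 0 -8 0 5 -1; 0 0 0 -10 0 6.2 -1; 0 0 0 -12 0 7.4 -1; 0 0 0 -12 0 7.4 -1"

```text
time: 28.65
tool_pos: [514.8, 157.1, 174.8]
tcp_rot: [-3.141, -1.02, 0.1]
contact_force: [-0.3, -1.1, -1.6]
grip_width: 12.0
```

step_arm --increments "0 0 0 -2 0 1.3 -1; 0 0 0 -4 0 2.5 -1; 0 0 0 -6 0 3.8 -1; 0 0 0 -7.5 0 4.7 -1; 0 0 0 -7.5 0 4.7 -1"

```text
time: 29.28
tool_pos: [514.9, 157.2, 166.0]
tcp_rot: [-3.141, -1.02, 0.1]
contact_force: [-0.5, -0.1, -0.4]
grip_width: 11.8
```

```bash
python3 - <<'E'
from h import *
np.set_printoptions(suppress=True,precision=3)
o,R,p=cur(); print(o['joint_positions'],p,o['contact_force'],o['moment'],o['grip_width'])
snap('side','s',(215,100,375,220),5)
E
python3 tilt.py s|tail -6
```

```text
[ 0.201  0.387  2.385  3.282  0.652 -1.63 ] [514.874 157.172 165.994] [-0.491 -0.096 -0.381] [-0.06   0.455 -0.061] 11.810051468471164
pan right corner side shift px [-1.4196  2.415 ] cc 0.779 px per mm z [ 0.0631 -0.1429] dz mm -17.8
pan top corner side shift px [10.0063  5.0099] cc 0.371 px per mm z [ 0.0266 -0.1789] dz mm -19.3Traceback (most recent call last):
  File "tilt.py", line 16, in <module>
    try: s,cc=shift(n,tag,box)
              ~~~~~^^^^^^^^^^^
  File "tilt.py", line 8, in shift
    b=cv2.cvtColor(np.load(f"pics/{n}_{tag}.npz")["frame"],cv2.COLOR_RGB2GRAY)[y0:y1,x0:x1].astype(np.float32)
                   ~~~~~~~^^^^^^^^^^^^^^^^^^^^^^^
    fid = stack.enter_context(open(os.fspath(file), "rb"))
                              ~~~~^^^^^^^^^^^^^^^^^^^^^^^
FileNotFoundError: [Errno 2] No such file or directory: 'pics/top_s.npz'
```

View pics/side_s.png

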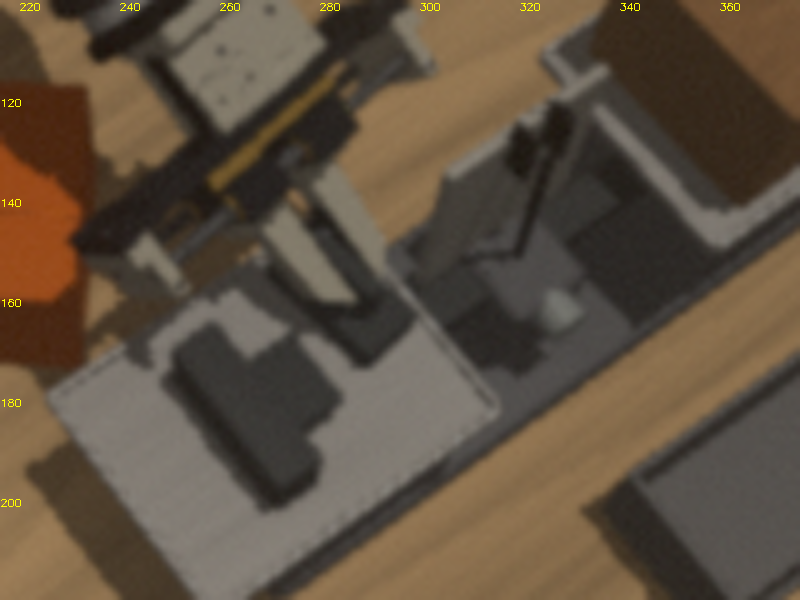

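The medium's load is on the pan (−0.4 N left) and the pointer is about between the studs. Releasing and backing out.

step_arm --increments "0 0 0 0 0 0 -0.85; 0 0 0 0 0 0 -0.7; 0 0 0 0 0 0 -0.45; 0 0 0 0 0 0 -0.4; 0 0 0 0 0 -10 -0.4; 0 0 0 0 0 -30 -0.4; 0 0 0 0 0 -60 -0.4; 0 0 0 5 0 -85 -0.2; 0 0 0 5 0 -85 -0.2"

```text
time: 30.45
tool_pos: [444.4, 150.2, 216.2]
tcp_rot: [-3.14, -1.022, 0.1]
contact_force: [0.7, 0.1, 0.1]
grip_width: 36.4
```

```bash
python3 - <<'E'
from h import *
np.set_printoptions(suppress=True,precision=3)
o,R,p=cur(); print(o['joint_positions'],p,o['contact_force'],o['grip_width'])
snap('side','t',(215,100,375,220),5); snap('top','t',(120,140,280,240),5)
def mk(a,y):
    a=np.array(a,float);a/=np.linalg.norm(a);y=np.array(y,float);y-=a*(a@y);y/=np.linalg.norm(y);return np.c_[np.cross(y,a),y,a]
Rm=mk((.4,.5,-.77),(.7,-.7,0)); Rf=mk((0,0,-1),(1,0,0))
print("mid",inc(R,p,Rm,[455,130,270]),"ang",np.degrees(Ro.from_matrix(R.T@Rm).magnitude()),np.degrees(Ro.from_matrix(Rm.T@Rf).magnitude()))
E
python3 tilt.py t|tail -6; python3 ptr.py t|head -3
```

```text
[ 0.234  0.14   2.488  3.371  0.517 -1.701] [444.397 150.162 216.22 ] [0.717 0.09  0.139] 36.432092504402014
mid [  0.588  -0.336  -0.441  50.345  21.083 -20.787] ang 46.26945344686474 58.29540224714682
   5.1875   0.9334]
side -1 [0.0598]
side -1 [0.4958]
top -1 [0.2063]
side 1 [-0.0225]
top 1 [-0.0249]
t=.15 (np.float64(0.5738176073613225), np.float64(330.5243829098261), array([318.94, 328.25, 327.31, 326.48, 326.  , 325.38, 324.65, 324.19,
       323.51, 323.3 , 322.51, 321.82, 320.94, 320.38]), np.int64(5))
t (np.float64(0.2632886239444138), np.float64(324.58171882762093), array([318.92, 323.43, 323.03, 322.79, 322.48, 322.21, 322.14, 321.6 ,
```

View pics/side_t.png

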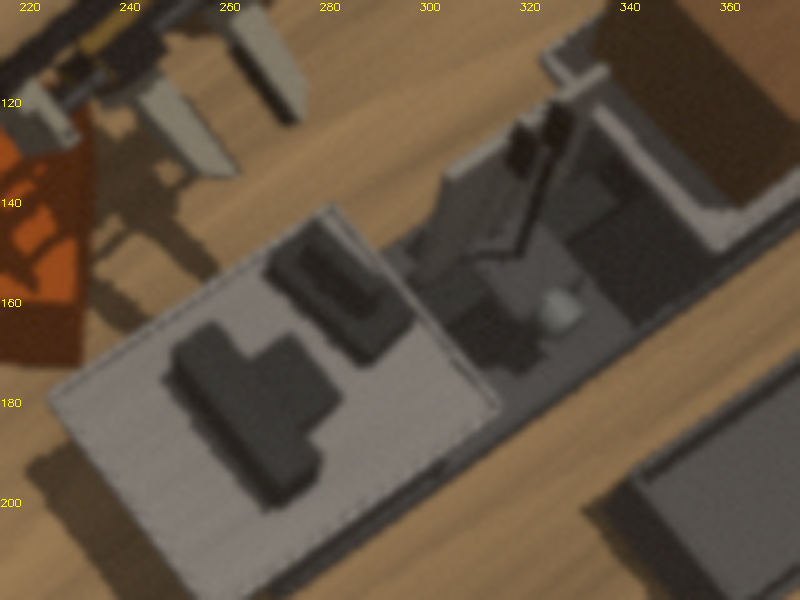

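View pics/top_t.png

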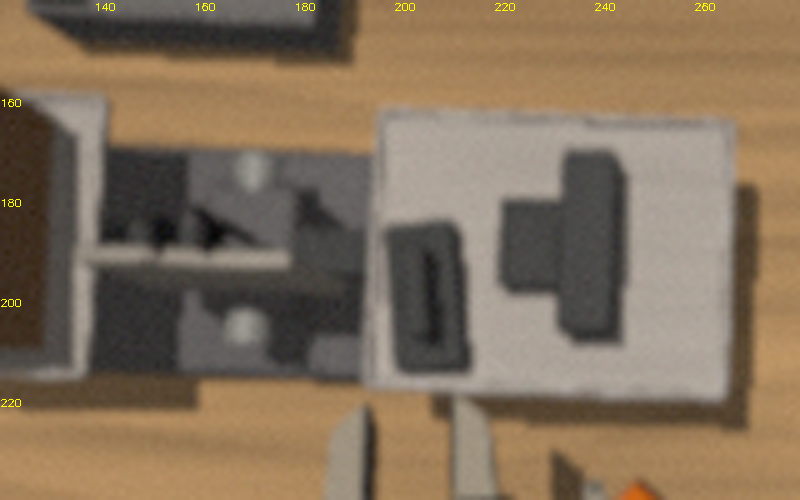

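The beam now settles at about -0.024 rad with 800+400 g, which is within the studs. Only the lying large weight remains to be stood up. I'll re-measure it at the new pan height (floor about 123) and plan a reorientation to jaws along x.

```bash
cat >> h.py <<'E'
def mk(a,y):
    a=np.array(a,float);a/=np.linalg.norm(a);y=np.array(y,float);y-=a*(a@y);y/=np.linalg.norm(y);return np.c_[np.cross(y,a),y,a]
E
python3 - <<'E'
from h import *
np.set_printoptions(suppress=True,precision=1)
F=127-160*np.sin(.024)
Z=lambda u,v:(u/5+120-.4,v/5+140-.4)
for lab,(u,v),h in [("block +x+y",(566,152),44),("block +x-y",(616,152),44),("block -x+y",(560,335),44),("rib tip +x",(502,200),28),("rib tip -x",(502,290),28),("rib root +x",(560,203),28),("rib root -x",(560,295),28),("med -y+x",(457,224),21),("med -y-x",(468,368),21),("med +y-x",(402,370),21),("med +y+x",(388,230),21)]:
    print("top",lab,ray("top",Z(u,v),F+h))
S=lambda u,v:(u/5+215-.4,v/5+100-.4)
for lab,(u,v),h in [("rib tip -x",(292,333),28),("rib tip +x",(342,395),28),("block -x +y",(213,322),44),("block +x +y",(320,455),44),("rib root -x",(245,357),28)]:
    print("side",lab,ray("side",S(u,v),F+h))
E
```

```text
top block +x+y [592.4  86.7 167.2]
top block +x-y [592.4  62.3 167.2]
top block -x+y [503.1  88.6 167.2]
top rib tip +x [571.  119.2 151.2]
top rib tip -x [526.3 118.6 151.2]
top rib root +x [569.5  90.5 151.2]
top rib root -x [523.9  90.  151.2]
top med -y+x [559.8 142.3 144.2]
top med -y-x [488.2 135.6 144.2]
top med +y-x [487.1 168.2 144.2]
top med +y+x [556.7 176.6 144.2]
side rib tip -x [530.7 117.9 151.2]
side rib tip +x [571.2 116.6 151.2]
side block -x +y [507.   86.6 167.2]
side block +x +y [592.1  84.4 167.2]
side rib root -x [526.3  91.6 151.2]
```

step_arm --increments "0.1 -0.06 -0.07 9 4 -10 0.3; 0.2 -0.11 -0.15 18 8 -16 1; 0.29 -0.17 -0.22 27 11 -18 1; 0.39 -0.22 -0.29 35 14 -19 1; 0.49 -0.28 -0.37 43 18 -20 1; 0.588 -0.336 -0.441 50 21 -21 1; 0.588 -0.336 -0.441 50 21 -21 1"

```text
time: 31.42
tool_pos: [464.0, 144.4, 273.7]
tcp_rot: [-3.095, -0.95, 0.524]
contact_force: [0.7, 0.7, 0.3]
grip_width: 91.5
```

Run:
```python
from h import *
np.set_printoptions(suppress=True,precision=3)
o,R,p=cur(); print(o['joint_positions'],p,o['dq'],o['grip_width']); print(R)
for a,y,q in (((.2,.25,-.95),(.9,-.45,0),[500,120,262]),((0,0,-1),(1,0.0,0),[549,109,225])): print(inc(R,p,mk(a,y),q))
```

```text
[-0.249 -0.011  2.294  1.437  0.651 -0.365] [463.96  144.437 273.694] [-0.646 -0.023 -0.416 -2.184  0.788  1.254] 91.45325050439001
[[ 0.504  0.533  0.68 ]
 [ 0.291 -0.846  0.447]
 [ 0.813 -0.027 -0.581]]
[ 0.243 -0.607 -0.482  1.523 40.185 20.387]
[ 0.456 -0.88  -0.942 -7.099 76.592 70.298]
```

step_arm --increments "0 0 0 0 0 0 1; 0 0 0 0 0 0 1"

```text
time: 31.68
tool_pos: [464.2, 145.0, 274.1]
tcp_rot: [-3.094, -0.955, 0.518]
contact_force: [-0.4, 0.5, -0.1]
grip_width: 91.6
```

Run:
```python
from h import *
np.set_printoptions(suppress=True,precision=3)
o,R,p=cur(); print(o['joint_positions'],p,o['dq'],o['grip_width']); print(R)
for a,y,q in (((.2,.25,-.95),(.9,-.45,0),[500,120,262]),((0,0,-1),(1,0.0,0),[549,109,225])): print(inc(R,p,mk(a,y),q))
```

```text
[-0.245 -0.011  2.297  1.453  0.646 -0.374] [464.226 144.974 274.092] [ 0.017 -0.007  0.012 -0.011  0.002  0.009] 91.61623138504278
[[ 0.502  0.528  0.685]
 [ 0.286 -0.849  0.445]
 [ 0.816 -0.027 -0.577]]
[ 0.248 -0.611 -0.487  0.955 40.418 20.376]
[ 0.461 -0.883 -0.946 -7.778 76.64  70.403]
```

step_arm --increments "0.06 -0.15 -0.12 0 10 5 1; 0.12 -0.3 -0.24 0.5 20 10 1; 0.18 -0.46 -0.36 1 30 15 1; 0.25 -0.61 -0.49 1 40 20 1; 0.3 -0.68 -0.6 -1 49 33 1; 0.36 -0.75 -0.72 -3 58 45 1; 0.41 -0.82 -0.83 -5.5 67 58 1; 0.461 -0.883 -0.946 -8 76.5 70.5 1; 0.461 -0.883 -0.946 -8 76.5 70.5 1; 0.461 -0.883 -0.946 -8 76.5 70.5 1"

```text
time: 32.92
tool_pos: [547.9, 110.4, 224.9]
tcp_rot: [-3.141, -0.001, 1.573]
contact_force: [0.7, 0.1, 0.3]
grip_width: 91.7
```

Run:
```python
from h import *
np.set_printoptions(suppress=True,precision=3)
o,R,p=cur(); print(o['joint_positions'],p,o['dq'],o['contact_force'],o['grip_width']); print(R)
Rf=mk((0,0,-1),(1,0.,0))
for z in(225,156): print(inc(R,p,Rf,[549,109,z]))
snap('side','u',(215,100,375,220),5); snap('top','u',(120,140,280,240),5)
for n in P: print(n,[proj(n,np.array([549+k*22.5,109,z])) for z in(145,) for k in(-1,1)],[proj(n,p+22*R[:,2]+k*46*R[:,1]) for k in(-1,1)])
```

```text
[0.061 0.424 1.467 0.001 1.252 0.059] [547.871 110.405 224.883] [-0.014 -0.02   0.001 -0.013  0.002  0.001] [0.728 0.075 0.336] 91.71085107243786
[[-0.002  1.    -0.001]
 [ 1.     0.002  0.001]
 [ 0.001 -0.001 -1.   ]]
[-0.001 -0.001  0.002 -1.407  1.126 -0.119]
[-0.001 -0.001  0.002 -1.465  1.194 68.881]
side [array([269.049, 167.921]), array([280.504, 181.323])] [array([263.854, 150.929]), array([288.77 , 179.717])]
top [array([224.134, 197.739]), array([224.374, 179.745])] [array([221.035, 206.104]), array([221.526, 166.777])]
```

View pics/side_u.png

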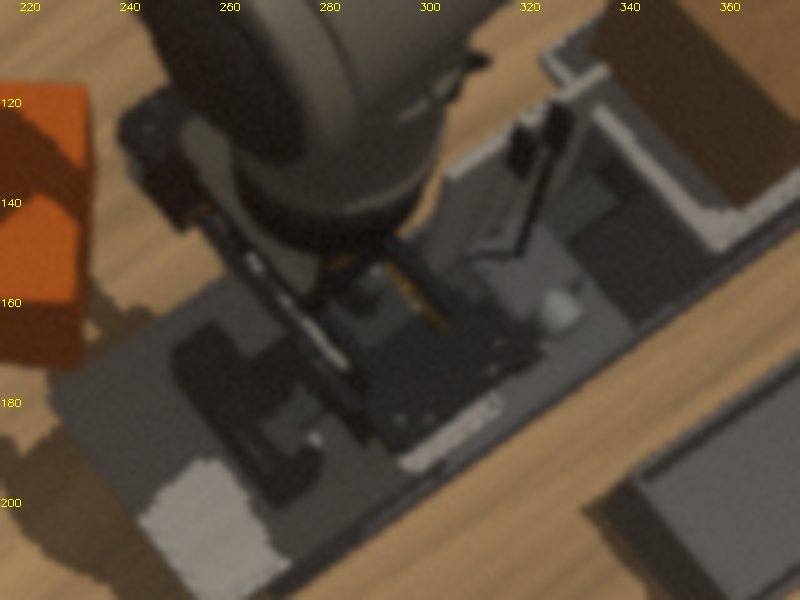

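View pics/top_u.png

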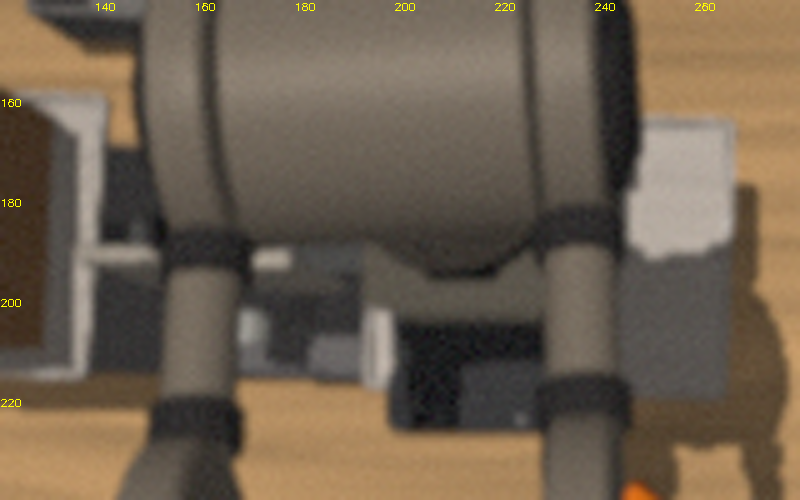

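The tool is vertical with jaws along x over the rib; the views are mostly blocked by the wrist. Descending with force checks, then closing on the rib ends.

step_arm --increments "0 0 0 -1.4 1.1 15 1; 0 0 0 -1.4 1.1 35 1; 0 0 0 -1.4 1.1 52 1; 0 0 0 -1.4 1.1 63 1; 0 0 0 -1.4 1.1 69 1; 0 0 0 -1.4 1.1 69 1"

```text
time: 33.78
tool_pos: [549.9, 107.4, 156.3]
tcp_rot: [-3.142, 0.002, 1.573]
contact_force: [1.2, 0.5, 0.1]
grip_width: 91.8
```

step_arm --increments "0 0 0 1 0 0 0.5; 0 0 0 1 0 0 0.1; 0 0 0 1 0 0 -0.1; 0 0 0 1 0 0 -0.3; 0 0 0 1 0 0 -1; 0 0 0 1 0 0 -1; 0 0 0 1 0 0 -1; 0 0 0 1 0 0 -1"

```text
time: 34.78
tool_pos: [549.7, 108.5, 156.3]
tcp_rot: [-3.141, 0.002, 1.573]
contact_force: [-2.2, 0.2, 0.6]
grip_width: 44.5
```

Gripped at 44.5 mm (the rib is 45 mm long). Lifting.

step_arm --increments "0 0 0 0 0 -3 -1; 0 0 0 0 0 -8 -1; 0 0 0 0 0 -16 -1; 0 0 0 0 0 -26 -1; 0 0 0 0 0 -37 -1; 0 0 0 0 0 -48 -1; 0 0 0 0 0 -60 -1; 0 0 0 0 0 -70 -1; 0 0 0 0 0 -75 -1; 0 0 0 0 0 -75 -1"

```text
time: 36.02
tool_pos: [550.0, 108.7, 231.7]
tcp_rot: [3.141, 0.002, 1.573]
contact_force: [-0.4, 0.6, -7.8]
grip_width: 44.5
```

Run:
```python
from h import *
np.set_printoptions(suppress=True,precision=3)
o,R,p=cur(); print(o['joint_positions'],p,o['contact_force'],o['moment'],o['grip_width'])
snap('side','v',(215,100,375,220),5); snap('top','v',(120,140,280,240),5)
```

```text
[ 0.06   0.421  1.452 -0.002  1.269  0.058] [550.007 108.671 231.727] [-0.371  0.553 -7.805] [ 0.209 -0.109 -0.004] 44.49461342298368
```

View pics/side_v.png

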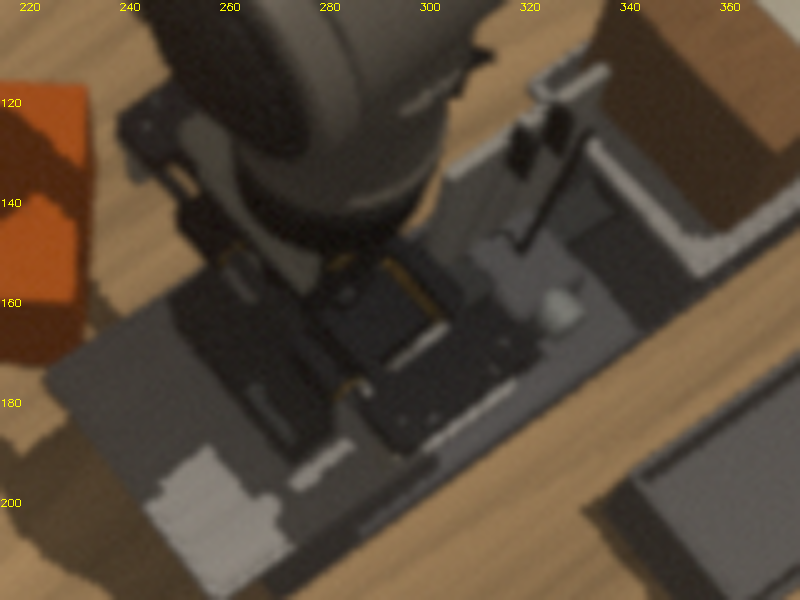

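View pics/top_v.png

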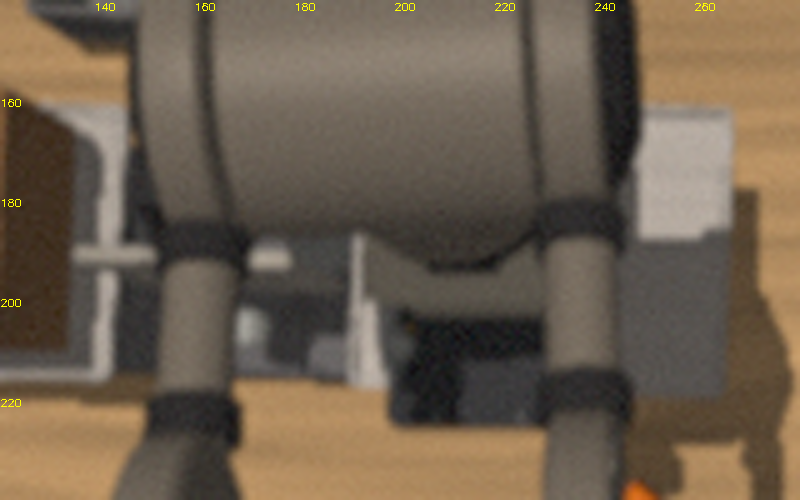

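The large weight is off the pan (-7.8 N) and still held horizontally: a moment of 0.21 N·m corresponds to about a 28 mm CoM offset. I'll turn the tool about the rib axis to bring the rib upward.

Run:
```python
from h import *
np.set_printoptions(suppress=True,precision=3)
o,R,p=cur(); P0=p+11*R[:,2]; print(P0)
for th in (.2,.4,.6,.8,1.0,1.15,1.3):
    s=th/1.3; Pt=P0+s*(np.array([549,65,224])-P0); Rt=Ro.from_rotvec([th,0,0]).as_matrix()@R
    print(th,inc(R,p,Rt,Pt-11*Rt[:,2]))
```

```text
[549.654 108.611 220.02 ]
0.2 [-0.     0.2   -0.    -8.896 -0.122 -0.377]
0.4 [ -0.001   0.4    -0.    -17.705  -0.244  -0.324]
0.6 [ -0.001   0.6    -0.    -26.343  -0.366   0.133]
0.8 [ -0.002   0.8    -0.001 -34.733  -0.486   0.952]
1.0 [ -0.002   1.     -0.001 -42.809  -0.605   2.076]
1.15 [ -0.003   1.15   -0.001 -48.626  -0.694   3.079]
1.3 [ -0.003   1.3    -0.001 -54.218  -0.783   4.183]
```

step_arm --increments "0 0.08 0 -4 0 0 -1; 0 0.2 0 -9 0 0 -1; 0 0.3 0 -13 0 0 -1; 0 0.4 0 -18 0 0 -1; 0 0.5 0 -22 0 0 -1; 0 0.6 0 -26.5 -0.5 0 -1; 0 0.6 0 -26.5 -0.5 0 -1"

```text
time: 37.0
tool_pos: [549.4, 80.3, 229.9]
tcp_rot: [-3.139, -0.596, 1.569]
contact_force: [-0.7, 0.3, -7.5]
grip_width: 44.7
```

Run:
```python
from h import *
np.set_printoptions(suppress=True,precision=3)
o,R,p=cur(); print(o['joint_positions'],p,o['contact_force'],o['moment'],o['grip_width'])
snap('side','w',(215,100,375,220),5)
P0=p+11*R[:,2]; print(P0,R[:,2])
for th in (.2,.4,.6,.75):
    s=th/.7; Pt=P0+s*(np.array([549,65,224])-P0); Rt=Ro.from_rotvec([th,0,0]).as_matrix()@R
    print(th,inc(R,p,Rt,Pt-11*Rt[:,2]))
```

```text
[-0.293  0.463  1.539  0.579  1.372 -0.477] [549.376  80.256 229.937] [-0.688  0.263 -7.464] [-0.944 -0.208  0.033] 44.71312362758625
[549.356  86.429 220.832] [-0.002  0.561 -0.828]
0.2 [ 0.     0.2   -0.    -6.745 -0.099 -3.965]
0.4 [  0.001   0.4    -0.001 -13.404  -0.198  -7.5  ]
0.6 [  0.001   0.6    -0.001 -19.891  -0.296 -10.632]
0.75 [  0.001   0.75   -0.001 -24.598  -0.369 -12.74 ]
```

View pics/side_w.png

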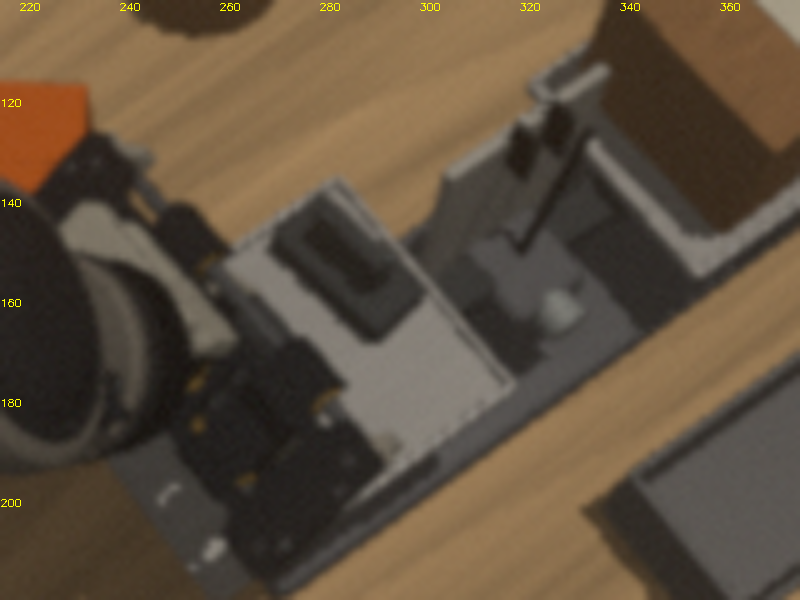

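Joints are comfortable and the medium stands undisturbed. Continuing the turn.

step_arm --increments "0 0.1 0 -3.5 0 -2 -1; 0 0.2 0 -7 0 -4 -1; 0 0.3 0 -10 0 -6 -1; 0 0.4 0 -13.5 0 -7.5 -1; 0 0.5 0 -16.5 0 -9 -1; 0 0.6 0 -20 -0.3 -10.5 -1; 0 0.75 0 -24.5 -0.4 -12.7 -1; 0 0.75 0 -24.5 -0.4 -12.7 -1"

```text
time: 38.05
tool_pos: [549.3, 54.8, 225.7]
tcp_rot: [-3.124, -1.344, 1.556]
contact_force: [0.3, 1.6, -8.2]
grip_width: 44.3
```

Run:
```python
from h import *
np.set_printoptions(suppress=True,precision=3)
o,R,p=cur(); print(o['joint_positions'],p,o['contact_force'],o['moment'],o['grip_width'])
snap('side','x',(215,100,375,220),5); snap('top','x',(180,140,340,240),5)
P0=p+11*R[:,2]; print(P0,R[:,2])
```

```text
[-0.53   0.765  1.568  1.029  1.775 -0.877] [549.251  54.767 225.696] [ 0.298  1.607 -8.21 ] [-1.873 -0.076  0.003] 44.32744133713032
[549.21   65.486 223.224] [-0.004  0.974 -0.225]
```

View pics/side_x.png

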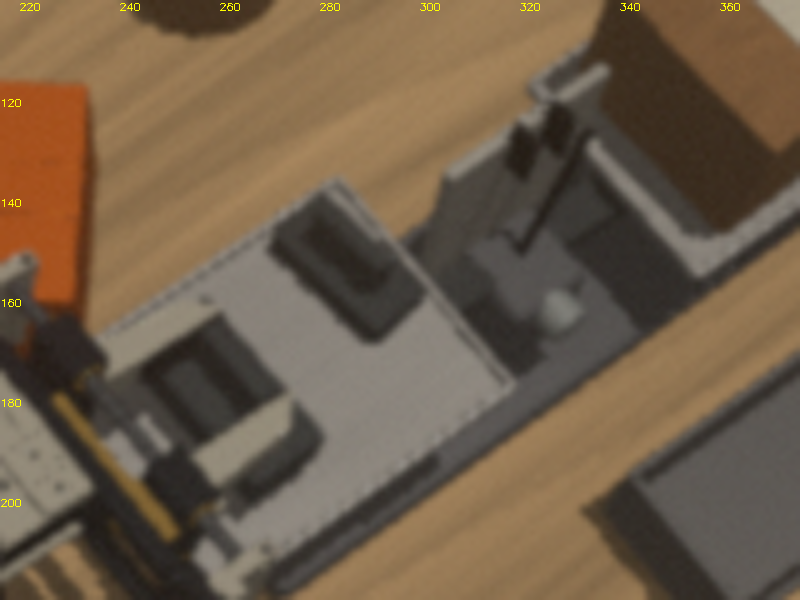

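View pics/top_x.png

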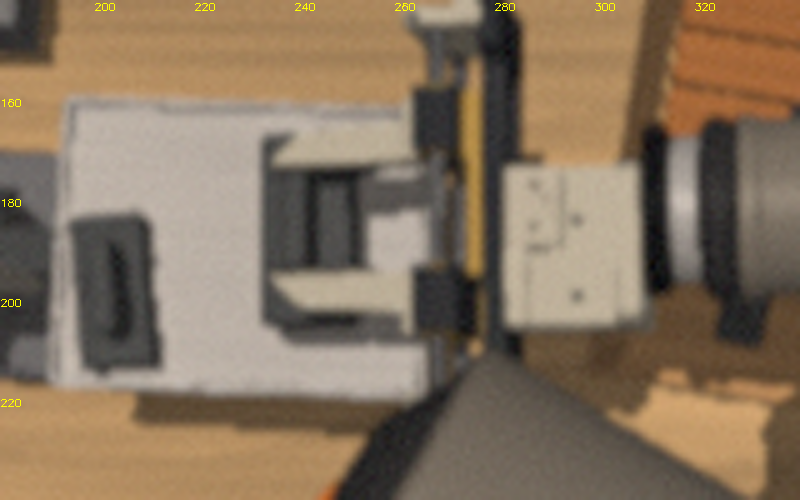

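The weight is now nearly upright in the grip: in the top view the block's +y edge is at column 233 and the rib at 241–252. I'll check the remaining lean against the projected upright geometry.

Run:
```python
from h import *
np.set_printoptions(suppress=True,precision=1)
o,R,p=cur(); Pp=p+11*R[:,2]
f=np.load("pics/top_x.npz")["frame"][:,:,::-1]; cv2.imwrite("pics/z_top_x.png",cv2.resize(np.clip(f[155:215,220:280]*1.5,0,255).astype(np.uint8),None,fx=10,fy=10,interpolation=cv2.INTER_CUBIC))
for d in(0,.1,.2,.3):   # lean of rib toward +y
    M=Ro.from_rotvec([-d,0,0]).as_matrix(); g=lambda x,y,z: Pp+M@np.array([x,y,z])
    # P is 19 above block top face, 12 below rib top
    print(d,"blk top +y",proj("top",g(-40,22,-19))[0],"blk bot +y",proj("top",g(-40,22,-47))[0],"blk top -y",proj("top",g(0,-22,-19))[0],"rib top +-",proj("top",g(0,6,12))[0],proj("top",g(0,-6,12))[0],"rib root +-",proj("top",g(0,6,-19))[0],proj("top",g(0,-6,-19))[0])
```

```text
0 blk top +y 230.63234955527975 blk bot +y 231.5337575508789 blk top -y 249.8567510789414 rib top +- 236.95552519129492 242.34812837025396 rib root +- 237.74459998336164 242.9347781206917
0.1 blk top +y 231.57230293239482 blk bot +y 233.60890924483132 blk top -y 250.60950733221833 rib top +- 236.44854534331097 241.7852598907561 rib root +- 238.58973196590225 243.73035283258437
0.2 blk top +y 232.58742752568835 blk bot +y 235.7338575578033 blk top -y 251.26170884945847 rib top +- 235.97767390512593 241.20282972261123 rib root +- 239.4470754839002 244.4902420044834
0.3 blk top +y 233.66791921182704 blk bot +y 237.89087839911187 blk top -y 251.8062662939266 rib top +- 235.54769542987566 240.60691218222138 rib root +- 240.30866575062416 245.2072165595494
```

View pics/z_top_x.png

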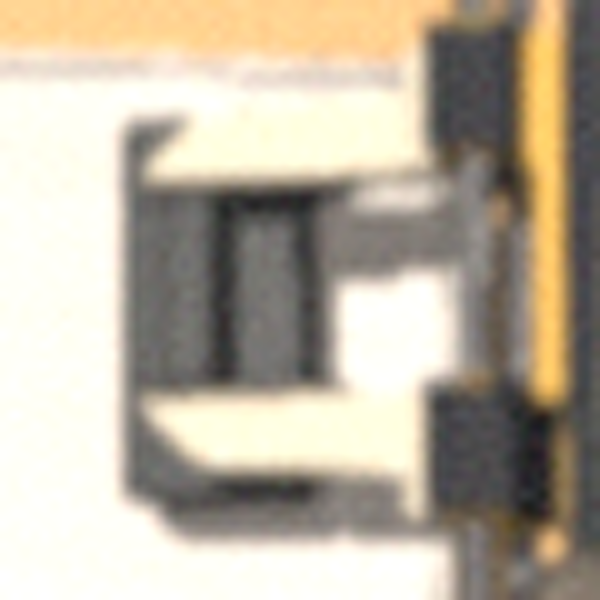

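The remaining lean is about 0.2 rad towards +y, matching the 1.34 rad I've turned so far with no slip. Lowering here would bring the wrist close to the case, so I'll also swing the tool about 45° in yaw. The wrist then hangs in free space in front, and I can finish the turn there.

Run:
```python
from h import *
np.set_printoptions(suppress=True,precision=3)
o,R,p=cur(); P0=p+11*R[:,2]; print(P0)
Pf=np.array([549,78,236.])
def tgt(psi,th):  # pointing heading rotated -psi about z, turn th
    return Ro.from_rotvec([0,0,-psi]).as_matrix()@Ro.from_rotvec([th,0,0]).as_matrix()@mk((0,0,-1),(1,0,0))
for s in (.2,.4,.6,.8,1):
    Rt=tgt(.785*s,1.346+.16*s); Pt=P0+s*(Pf-P0); print(s,inc(R,p,Rt,Pt-11*Rt[:,2]))
```

```text
[549.436  66.001 225.429]
0.2 [-0.157  0.036  0.034  2.243 -1.805  2.001]
0.4 [-0.312  0.067  0.062  4.586 -3.547  4.272]
0.6 [-0.467  0.098  0.085  6.989 -5.218  6.806]
0.8 [-0.624  0.127  0.103  9.448 -6.775  9.589]
1 [-0.781  0.155  0.116 11.959 -8.174 12.598]
```

step_arm --increments "-0.07 0.02 0.02 3 -1 1 -1; -0.157 0.036 0.034 4 -2 2 -1; -0.235 0.05 0.05 5 -3 3 -1; -0.312 0.067 0.062 6 -3.5 4 -1; -0.39 0.08 0.075 7 -4.5 5.5 -1; -0.467 0.098 0.085 8 -5 7 -1; -0.467 0.098 0.085 8 -5 7 -1"

```text
time: 39.02
tool_pos: [543.6, 64.4, 235.3]
tcp_rot: [-3.133, -1.444, 1.093]
contact_force: [0.1, -0.5, -8.0]
grip_width: 44.5
```

Run:
```python
from h import *
np.set_printoptions(suppress=True,precision=3)
o,R,p=cur(); print(o['joint_positions'],p,o['contact_force'],o['grip_width']); print(R)
P0=p+11*R[:,2]; print(P0)
snap('side','y',(215,100,375,220),5); snap('top','y',(180,140,340,240),5)
Pf=np.array([549,78,236.])
def tgt(psi,th):
    return Ro.from_rotvec([0,0,-psi]).as_matrix()@Ro.from_rotvec([th,0,0]).as_matrix()@mk((0,0,-1),(1,0,0))
for s in (.5,1):
    Rt=tgt(.785*(.6+.4*s),1.346+.16*(.6+.4*s)); Pt=P0+s*(Pf-P0); print(s,inc(R,p,Rt,Pt-11*Rt[:,2]))
```

```text
[-0.617  0.646  1.987  1.381  1.531 -1.067] [543.564  64.447 235.346] [ 0.138 -0.497 -8.012] 44.46803600304935
[[ 0.058  0.892  0.449]
 [ 0.112 -0.453  0.884]
 [ 0.992 -0.001 -0.126]]
[548.504  74.176 233.955]
0.5 [-0.157  0.03   0.017  0.929 -2.37   1.814]
1 [-0.314  0.062  0.029  1.87  -4.694  3.904]
```

View pics/top_y.png

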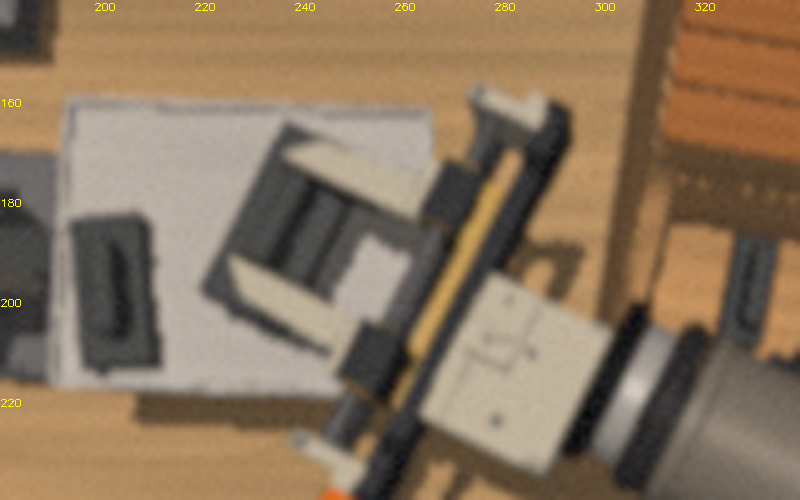

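View pics/side_y.png

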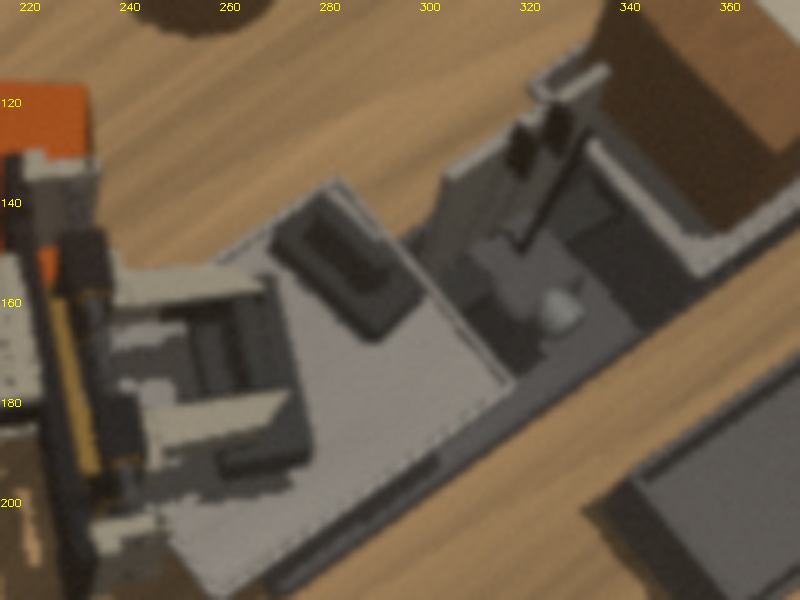

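Good, joints are comfortable and it clears everything. Finishing the swing.

step_arm --increments "-0.08 0.015 0.01 0.5 -1.2 1 -1; -0.16 0.03 0.017 1 -2.4 2 -1; -0.24 0.045 0.023 1.5 -3.5 3 -1; -0.314 0.062 0.029 2 -4.7 4 -1; -0.314 0.062 0.029 2 -4.7 4 -1"

```text
time: 39.75
tool_pos: [541.8, 69.9, 236.0]
tcp_rot: [-3.099, -1.508, 0.743]
contact_force: [-0.4, 0.4, -8.2]
grip_width: 44.7
```

Run:
```python
from h import *
np.set_printoptions(suppress=True,precision=3)
o,R,p=cur(); print(o['joint_positions'],p,o['contact_force'],o['grip_width']); print(R)
P0=p+11*R[:,2]; print(P0)
snap('side','z',(215,100,375,220),5); snap('top','z',(160,130,360,280),4)
print(R.T@np.array([0,0,-1]))
```

```text
[-0.609  0.626  2.247  1.724  1.464 -1.302] [541.813  69.854 236.021] [-0.425  0.413 -8.241] 44.749754320450975
[[ 0.046  0.707  0.706]
 [ 0.043 -0.707  0.706]
 [ 0.998 -0.003 -0.063]]
[549.574  77.619 235.33 ]
[-0.998  0.003  0.063]
```

View pics/top_z.png

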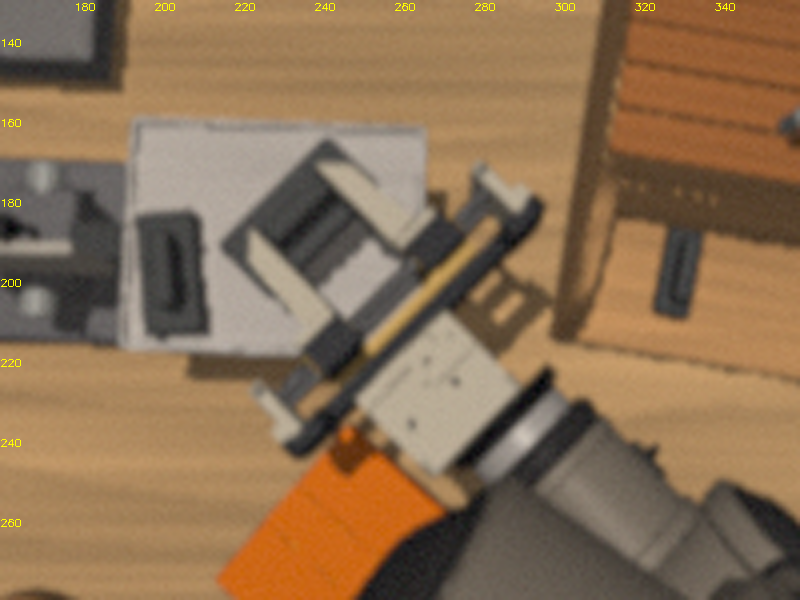

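View pics/side_z.png

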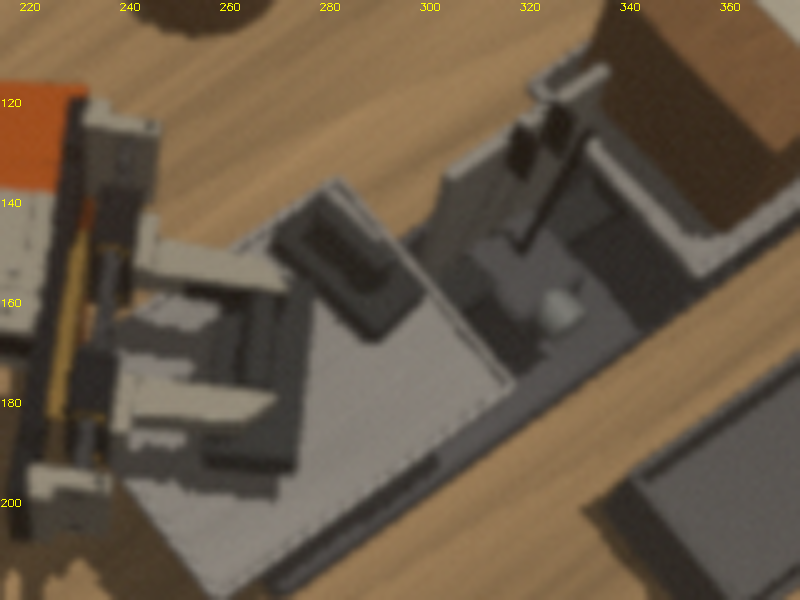

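The weight hangs essentially upright (lean about 0.06) over the pan, clear of the medium. Lowering.

step_arm --increments "0 0 0 -4 0 0 -1; 0 0 0 -11 0 0.7 -1; 0 0 0 -19 0 1.2 -1; 0 0 0 -26 0 1.6 -1; 0 0 0 -30 0 1.9 -1; 0 0 0 -32 0 2 -1; 0 0 0 -34 0 2.1 -1; 0 0 0 -36 0 2.3 -1; 0 0 0 -36 0 2.3 -1"

```text
time: 40.98
tool_pos: [541.9, 69.3, 199.9]
tcp_rot: [-3.1, -1.508, 0.742]
contact_force: [0.2, -0.3, -7.6]
grip_width: 44.4
```

step_arm --increments "0 0 0 -1.5 0 0.1 -1; 0 0 0 -3 0 0.2 -1; 0 0 0 -4.5 0 0.3 -1; 0 0 0 -6 0 0.4 -1; 0 0 0 -6 0 0.4 -1"

```text
time: 41.6
tool_pos: [542.1, 69.1, 193.9]
tcp_rot: [-3.104, -1.509, 0.745]
contact_force: [0.1, -1.9, -4.1]
grip_width: 44.2
```

step_arm --increments "0 0 0 -2 0 0.1 -1; 0 0 0 -4 0 0.2 -1; 0 0 0 -6 0 0.4 -1; 0 0 0 -8 0 0.5 -1; 0 0 0 -10 0 0.6 -1; 0 0 0 -12 0 0.7 -1; 0 0 0 -14 0 0.9 -1; 0 0 0 -14 0 0.9 -1"

```text
time: 42.6
tool_pos: [541.9, 69.4, 179.7]
tcp_rot: [-3.096, -1.508, 0.738]
contact_force: [1.1, -4.4, -1.4]
grip_width: 45.0
```

```bash
python3 - <<'E'
from h import *
np.set_printoptions(suppress=True,precision=3)
o,R,p=cur(); print(o['joint_positions'],p,o['contact_force'],o['moment'],o['grip_width'])
snap('side','A',(215,100,375,220),5); snap('top','A',(160,130,360,280),4)
E
python3 ptr.py A|sed -n 2,3p
```

```text
[-0.61   0.786  2.249  1.741  1.49  -1.463] [541.868  69.363 179.703] [ 1.084 -4.385 -1.422] [-1.024  0.404 -0.611] 45.01583483472388
       323.51, 323.3 , 322.51, 321.82, 320.94, 320.38]), np.int64(5))
A (np.float64(0.4188827366265036), np.float64(327.0618768223413), array([325.29, 324.78, 324.48, 324.14, 323.53, 323.37, 323.15, 322.6 ,
```

View pics/side_A.png

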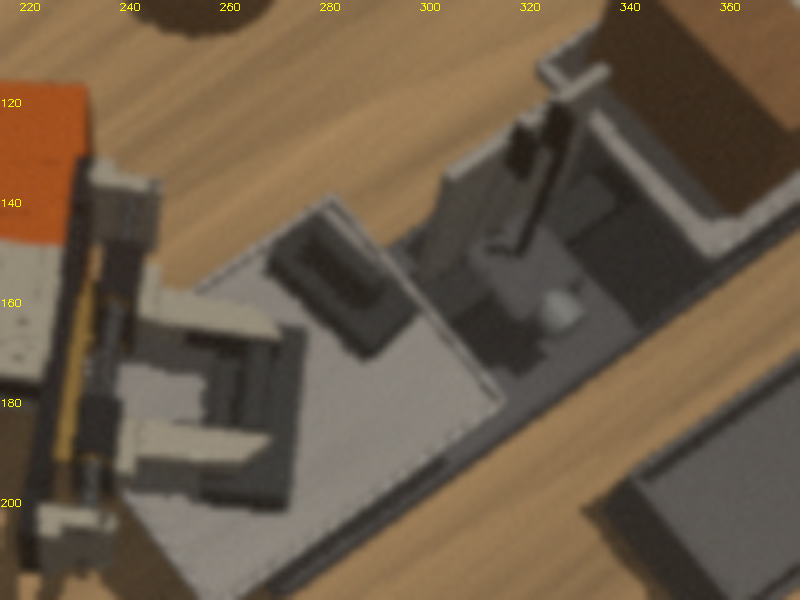

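step_arm --increments "0 0 0 -2 0 0.1 -1; 0 0 0 -4 0 0.2 -1; 0 0 0 -6 0 0.4 -1; 0 0 0 -8 0 0.5 -1; 0 0 0 -8 0 0.5 -1"

```text
time: 43.32
tool_pos: [541.8, 69.4, 171.7]
tcp_rot: [-3.095, -1.508, 0.737]
contact_force: [1.8, -3.3, -0.4]
grip_width: 44.6
```

```bash
python3 - <<'E'
from h import *
np.set_printoptions(suppress=True,precision=3)
o,R,p=cur(); print(o['joint_positions'],p,o['contact_force'],o['moment'],o['grip_width'])
snap('side','B',(215,100,375,220),5)
E
python3 ptr.py B|sed -n 2,3p
```

```text
[-0.61   0.809  2.247  1.742  1.494 -1.484] [541.821  69.437 171.658] [ 1.772 -3.304 -0.433] [-0.976  0.199 -0.549] 44.60108658508537
       323.51, 323.3 , 322.51, 321.82, 320.94, 320.38]), np.int64(5))
B (np.float64(0.18740399385558035), np.float64(324.06758832565254), array([318.98, 323.58, 323.29, 322.93, 322.53, 322.38, 322.19, 321.61,
```

View pics/side_B.png

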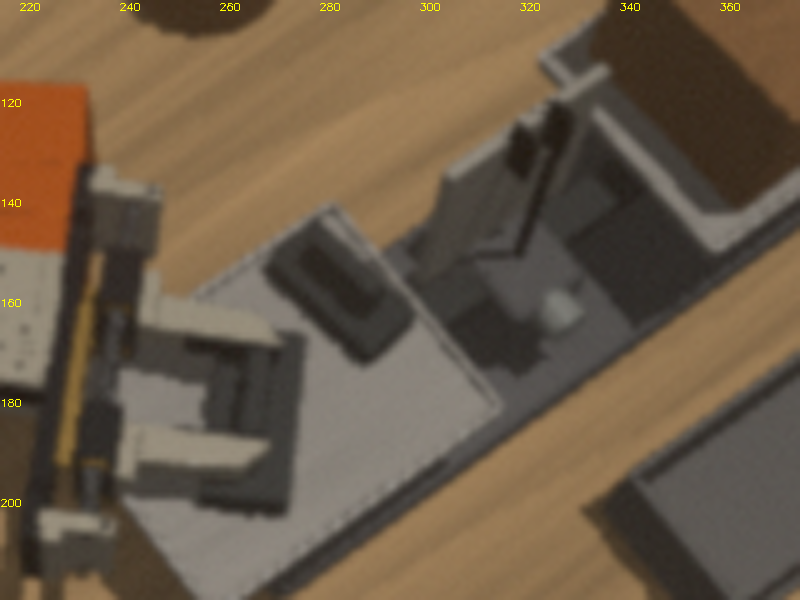

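The pointer reads as at level load, so the weight stands on the pan. Opening slowly and withdrawing straight back.

step_arm --increments "0 0 0 0 0 0 -0.04; 0 0 0 0 0 0 -0.02; 0 0 0 0 0 0 0; 0 0 0 0 0 0 0.03; 0 0 0 0 0 0 0.1; 0 0 0 0 0 0 0.25; 0 0 0 0 0 0 0.25"

```text
time: 44.25
tool_pos: [541.7, 69.6, 171.8]
tcp_rot: [-3.097, -1.509, 0.739]
contact_force: [0.3, 0.8, 0.0]
grip_width: 57.3
```

Run:
```python
from h import *
np.set_printoptions(suppress=True,precision=3)
o,R,p=cur(); print(p,o['contact_force'],o['moment'],o['grip_width'])
snap('side','D',(215,100,375,220),5);snap('top','D',(180,140,340,260),5)
```

```text
[541.717  69.575 171.841] [0.28  0.835 0.027] [-0.383  0.329 -0.01 ] 57.3003379108723
```

View pics/top_D.png

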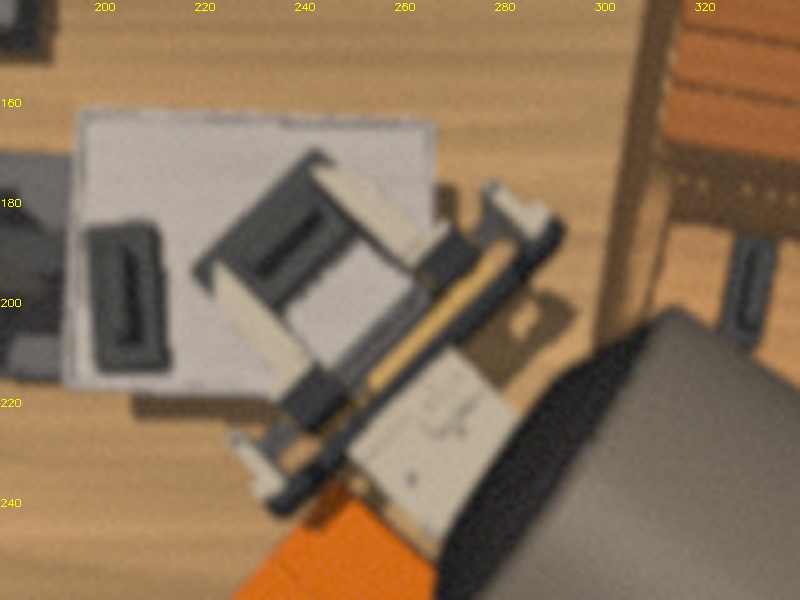

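View pics/side_D.png

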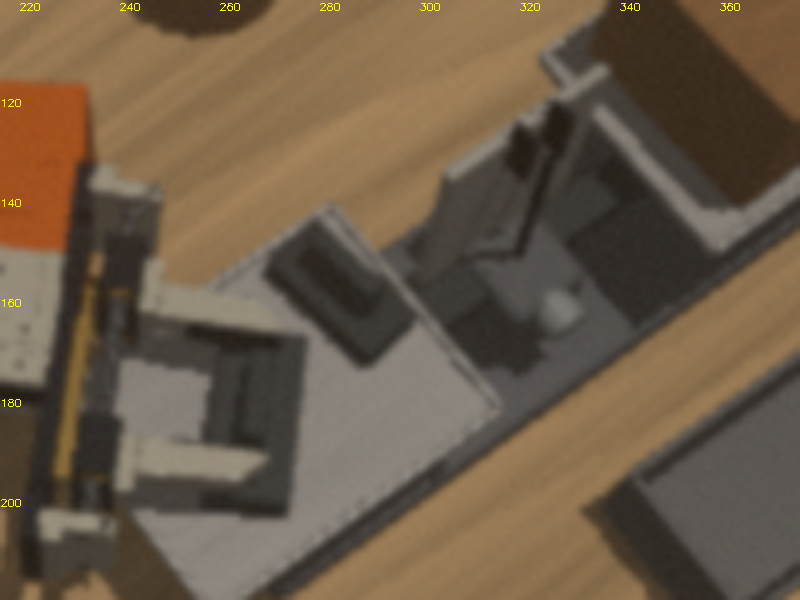

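Upright on the pan, pointer between the studs. Withdrawing.

step_arm --increments "0 0 0 0 0 -8 0.25; 0 0 0 1 0 -20 0.25; 0 0 0 4 0 -35 0.25; 0 0 0 20 0 -50 0.25; 0 0 0 50 0 -60 0.25; 0 0 0 80 0 -65 0.25; 0 0 0 80 0 -65 0.25"

```text
time: 45.22
tool_pos: [499.1, 26.2, 257.2]
tcp_rot: [3.121, -1.509, 0.803]
contact_force: [-0.2, -0.4, -0.6]
grip_width: 57.1
```

```bash
python3 - <<'E'
from h import *
np.set_printoptions(suppress=True,precision=3)
o,R,p=cur(); print(o['joint_positions'],p,o['contact_force'],o['grip_width'])
# move away: keep orientation, to (430,-200,300)
print(inc(R,p,R,[470,-120,310]))
snap('side','E',(215,100,375,220),5);snap('top','E',(60,140,280,250),3)
E
python3 tilt.py E; python3 ptr.py E t|sed -n 2,8p
```

```text
[-0.787  0.558  2.29   1.555  1.511 -1.278] [499.126  26.242 257.152] [-0.248 -0.406 -0.557] 57.11215059052361
[   0.       0.       0.      44.949   83.278 -126.777]
pan right corner side shift px [-1.2935  2.2806] cc 0.807 px per mm z [ 0.0631 -0.1429] dz mm -16.7
pan top corner side shift px [ 12.346  -11.5334] cc 0.283 px per mm z [ 0.0266 -0.1789] dz mm 73.1
pan edge top shift px [-1.1796  0.2212] cc 0.473 px per mm z [-0.0627 -0.0474] dz mm 10.3
parcel side shift px [ 4.5824 -6.3118] cc 0.978 px per mm z [ 0.1141 -0.2226] dz mm 30.8
parcel top shift px [-6.7688 -1.2266] cc 0.978 px per mm z [-0.2054 -0.0494] dz mm 32.5
crate(ref) side shift px [-0.0061 -0.0322] cc 0.999 px per mm z [ 0.1075 -0.1136] dz mm 0.1
crate(ref) top shift px [-0.0101 -0.0014] cc 1.000 px per mm z [-0.0991 -0.1032] dz mm 0.1
tilt LS [0.1163] [  0.7379  -1.3521 -12.7046  12.6416   1.8023   0.0316  -3.7594   4.961
   5.3537   0.9603]
side -1 [0.0638]
side -1 [0.5136]
top -1 [0.1965]
side 1 [-0.0235]
top 1 [-0.0252]
       323.51, 323.3 , 322.51, 321.82, 320.94, 320.38]), np.int64(5))
E (np.float64(0.18603286384980894), np.float64(323.88262910798153), array([318.95, 323.3 , 322.81, 322.67, 322.39, 322.21, 322.07, 321.58,
       321.32, 321.18, 320.46, 319.93, 331.57, 330.25]), np.int64(2))
t (np.float64(0.2632886239444138), np.float64(324.58171882762093), array([318.92, 323.43, 323.03, 322.79, 322.48, 322.21, 322.14, 321.6 ,
       321.38, 321.25, 320.48, 319.97, 331.7 , 330.46]), np.int64(2))
0.15 slope 0.548 x@130 329.92
0.12 slope 0.519 x@130 329.29
```

View pics/side_E.png

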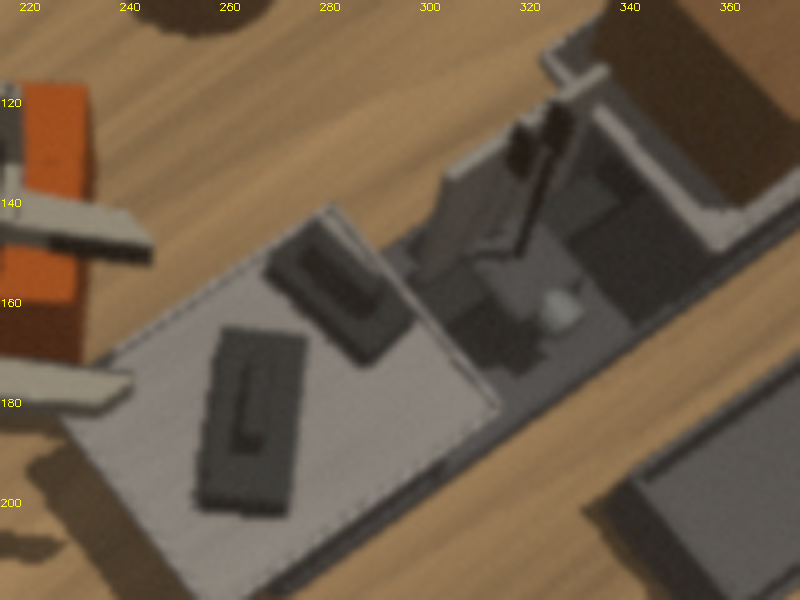

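View pics/top_E.png

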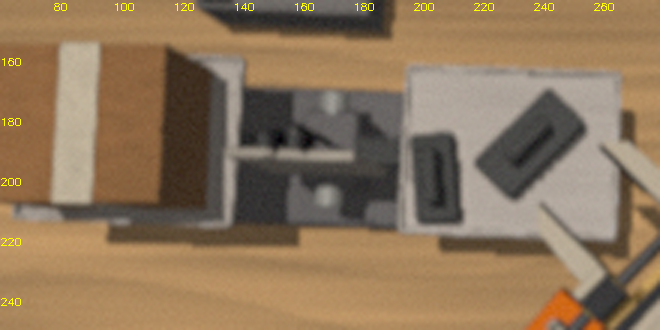

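Both weights stand upright, the pointer is between the studs, and the tilt is about -0.024. I'll back the arm a bit further off, then take a last overall look.

step_arm --increments "0 0 0 12 0 -10 0.25; 0 0 0 25 0 -25 0.25; 0 0 0 30 0 -30 0.25; 0 0 0 30 0 -30 0.25; 0 0 0 30 0 -30 0.25"

```text
time: 45.95
tool_pos: [479.8, 7.3, 287.0]
tcp_rot: [-3.082, -1.508, 0.724]
contact_force: [-0.8, -0.3, 0.3]
grip_width: 57.5
```

```bash
python3 - <<'E'
from h import *
np.set_printoptions(suppress=True,precision=3)
snap('side','F');snap('top','F')
o,R,p=cur(); print(p,o['dq'],o['contact_force'],o['time'])
# motion since last picture
for n,b in(("side",(345,70,415,130)),("top",(60,150,115,215)),("side",(250,130,305,210)),("top",(190,155,258,218))):
    x0,y0,x1,y1=b; g=[cv2.cvtColor(np.load(f"pics/{n}_{t}.npz")["frame"],cv2.COLOR_RGB2GRAY)[y0:y1,x0:x1].astype(np.float32) for t in"EF"]
    print(n,b,cv2.phaseCorrelate(*g))
E
python3 tilt.py F|tail -2
```

```text
[479.755   7.443 287.087] [ 0.001 -0.002  0.001  0.     0.002  0.002] [-0.88  -0.004  0.387] 46.05
side (345, 70, 415, 130) ((-0.02002884207944078, 0.007623085049910827), 1.0266723181362505)
top (60, 150, 115, 215) ((-0.07273004267675631, -0.03046517375994995), 1.0108579740480141)
side (250, 130, 305, 210) ((-0.06996026887786755, 0.00797524506469216), 1.0182818150520325)
top (190, 155, 258, 218) ((-0.006790339613687024, 0.09298305219773795), 0.9410816563500298)
side 1 [-0.0228]
top 1 [-0.0254]
```

View pics/side_F.png

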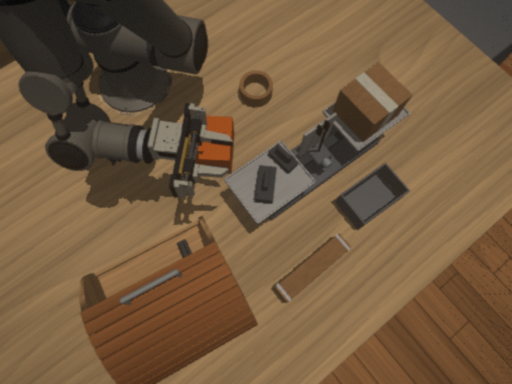

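View pics/top_F.png

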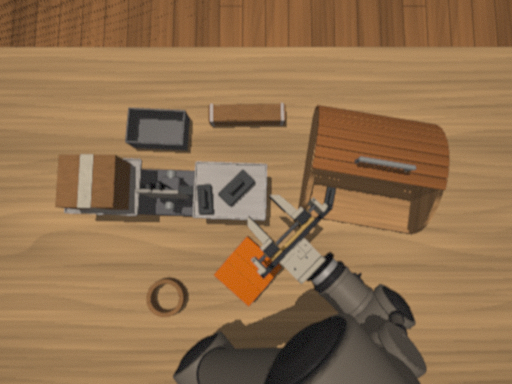

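The overall view shows:
- both weights upright on the pan
- the small weight in the case at side (184,248)
- the cover open
- the parcel on its pan
- the bystanders where they were
- the gripper at z≈287, touching nothing

Handing in.

```bash
python3 -c "
from plant import close_job, get_obs
print(close_job()); print(get_obs()['time'])"
```

```text
the job is handed in; nothing more can be done
None
the job is handed in; nothing more can be done
```

The job is handed in at about 46 s of the 64 s allowed. The scale is level with the 800 g and 400 g weights on the pan, so the parcel weighs about 1.1–1.15 kg. I rolled the cover open to about 1.28 rad by its handle and left the small weight in the case.

**One mishap, put right:** I carried the medium weight over the pan too low and it tipped the large one onto its side on the pan. I set the medium down beside it, lifted the large weight by the ends of its rib, turned it upright and set it down again. The wrist-force readings, taken at the end of each move, stayed near the weight's own 8 N. I have no direct reading of the force between the weights and the pan, so I can't confirm it stayed under 60 N at the tip-over.

**Last checks:**
- **Beam:** about -0.024 rad from the parcel's shift in both views, and the pointer is between the studs. Nothing moved more than 0.1 pixel between the last two pictures.
- **Scene:** both weights are upright on the pan, and the parcel is on its pan. The crate's position matched the start picture, and the tape roll and mailing tube look unmoved.
- **Arm:** at rest and clear of everything.

**Checks that disagreed:**
- **Heights:** heights triangulated from the two cameras came out about 5 mm low, so I used the given heights once contact confirmed them.
- **Tilt:** the tilt check on the weights' pan was unusable at the end because the weights and gripper covered it. I relied on the parcel and the pointer instead.

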